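# Teach the copy shaper a curved template and arm it

## Robot

A 6-joint arm with a two-finger parallel gripper is mounted at the origin on the work surface. World frame = base frame: x ahead of the robot, y to its left, z up, the work surface at z = 0. Lengths are in mm, angles in rad, forces in N, time in s.
With the tool pointing down it reaches from about 375 to 900 mm from the base axis. Payload 3.1 kg.
Tool frame: the origin (TCP) lies midway between the tips of the shut fingers; the grasp point (between the pads) lies 19 mm behind it; z points along the fingers, y is the direction in which the jaws open and shut (so a half turn about z gives the same grasp; the last joint's range is limited). The gripper opens to 87 mm and grips with 3 to 60 N. Pads are 19 mm wide; open, the fingers measure 117 mm over their backs; the gripper's body (75 mm by 190 mm) begins 51 mm behind the grasp point.
Start: joints at [0.932, 0.527, 1.433, -0, 1.181, -0.178], TCP at [277.313, 560.084, 222.548] pointing down, gripper open.
Joint ranges: [-3.08, 3.08], [-0.75, 2.2], [0.22, 2.44], [-1.43, 4.57], [0, 2.65], [-2.85, 2.85]. Speed limits (rad/s): [2.79, 2.79, 3.14, 3.14, 3.14, 3.14].

## Interface

Orientations are given as a unit quaternion [x, y, z, w].
In Python, from rig import arm gives the robot as it stands.
- The arm moves only by the tool move_arm, never from a script. Its argument "motion" is a list of rows, each a list of 3 entries, a list of its own where there are three numbers: the turn, a rotation vector about the tool's x, y, z in degrees, then the shift along the tool's x, y, z in cm, then the finger opening in cm, from 0 to 8.7. In form: [[[rx, ry, rz], [tx, ty, tz], fingers], ...]. A call has 1 to 10 rows; each row shifts and turns the pose as measured when the row begins, along the tool's axes as they then stand; what a row does not reach is not made up. A row lasts 1/8 s, in which the tool goes at most 62.5 mm and 10.7 degrees, less where a joint would pass 70% of its speed; a pose out of reach is approached as far as the arm can. A call with a gripper value outside its range is refused whole. The fingers move at their own pace and stop on an object; "squeeze" is the grip in N (left out, the last holds). Time passes only in rows, so rows that do not move let the fingers close. It gives the time, the measured TCP pose, the force and the opening at its end, in the units of the state.
- arm.get_state(): the state, without advancing time (a new reading comes with each control period).
- arm.grab_frame(name): name is "scene" or "side" or "wrist"; returns the picture (400x640x3 uint8, red, green, blue); there is no depth.
- arm.get_calibration(name): a dict with "intrinsics" (3x3 intrinsics, pixels), "R" (3x3) and "t" (3): a world point X has camera coordinates R X + t. Camera axes: x right, y down, z forward; pixel columns grow to the right and rows downward; lengths in mm; the calibration is good to about 2 mm. A picture is of the moment at which its call begins: read the wrist's pose just before it. get_calibration takes no time and is no camera call; for the wrist camera it gives the pose at the moment of the call.
- arm.sign_off(): hands the job in, once; it reports no verdict.
The state is a dict: "time": time; "joint_pos": joint angles; "joint_vel": joint speeds; "joint_efforts": joint torques, N m; "position": TCP position; "ee_rot": TCP orientation; "wrist_force": force on the tool from outside, world axes, zero at the start; "moment": the same for the moment, N m; "opening": opening from 0.0 (shut) to 1.0 (fully open).
Only numpy, scipy, OpenCV 4.12 (cv2) and the standard library are available. Lean on these libraries where they do the work, as an engineer would, in place of code of your own. Each camera call takes 0.05 s, during which the arm holds its last target.

## Task

Set up the copy shaper for a run: lay every rough wooden blank (the round-ended blocks) flat in the plywood tray, and take the stylus from its stand and run its pin along the wavy edge of the sprung template, from the round-stud end to the square-stud end, lowering it only at the ends and keeping it lightly pressed on the edge all the way (never pushing the template to its stop), then put the stylus back down in its stand. Only when all that is done, lift the guard cover of the switch, flip the toggle beneath it across to its other side, and let the cover drop shut. Leave everything else on the bench where it is.

Things in the scene. Friction and masses are not known exactly. Their poses are not given: they have to be found in the camera images.
- copy_base: Fixed copy station: dark steel base 150 x 230 mm, 8 mm thick, from x = -30 to 120 mm and y = -115 to 115 mm of its frame; grey spring housing 44 mm high at its back, x = 110 to 140 mm. Carries the sprung template (front edge at x about 0). Origin on the bench; x away from the robot (the way the template yields), y along the template to the left, z up.
- template (a joint): Sprung travel of the template along +x of copy_base, m: 0 at rest, grows as it is pushed back, stop at 0.016 (keep below 0.014; below 0.0005 contact counts as lost; 0.004 to 0.007 is good). 0.7 N preload plus 0.35 N per mm, damped. Plywood plate with a 6 mm aluminium edge band, 200 mm long, underside 14 mm and top 38 mm above the bench; sides at y = -100 and +100 mm.
- mark0 (a point): Point on the template's wavy front edge at the round stud (10 mm, 6 mm high, on the plate 14 mm behind the edge), where the trace starts: y = +75 mm in copy_base, 30 mm above the bench; moves with the template. The edge is x = travel + 14 mm * sin(2 pi y / 140 mm).
- mark1 (a point): Point on the template's wavy front edge a quarter along: y = +37.5 mm in copy_base, 30 mm above the bench; moves with the template. The edge is x = travel + 14 mm * sin(2 pi y / 140 mm).
- mark2 (a point): Point on the template's wavy front edge at the middle: y = +0 mm in copy_base, 30 mm above the bench; moves with the template. The edge is x = travel + 14 mm * sin(2 pi y / 140 mm).
- mark3 (a point): Point on the template's wavy front edge three quarters along: y = -37.5 mm in copy_base, 30 mm above the bench; moves with the template. The edge is x = travel + 14 mm * sin(2 pi y / 140 mm).
- mark4 (a point): Point on the template's wavy front edge at the square stud (10 mm, 6 mm high, on the plate 14 mm behind the edge), where the trace ends: y = -75 mm in copy_base, 30 mm above the bench; moves with the template. The edge is x = travel + 14 mm * sin(2 pi y / 140 mm).
- stylus: Loose stylus, upright: 12 mm steel pin 45 mm long, above it a round 42 mm collar 8 mm thick, above it a square black 24 x 24 mm handle 80 mm long; 133 mm in all, 150 g. Origin: centre of the pin's lower end; z up along it, x and y square to the handle's faces. While tracing the tip should be 16 to 26 mm above the bench: the pin meets the edge, the collar passes over the template.
- stand: Fixed dark wooden block 70 x 70 x 55 mm high with one upright 20 mm hole, 52 mm deep, in the middle of its top. The stylus stands with its pin in the hole and its collar on the block's top (tip then 10 mm above the bench). Origin: centre of the underside.
- tray: Fixed shallow plywood tray, outside 185 (x) x 230 (y) x 27 mm high, walls and floor 5 mm thick, open on top. Origin: centre of the underside. Four blanks fit flat in two rows, long side along the tray's y, centres at x = +-38 mm, y = +-54 mm.
- blank0: A rough wooden blank: a light wooden block with round ends, 96 mm long (its x), 44 mm wide (its y), 26 mm thick, 50 to 100 g, lying flat loose on the bench. Origin: centre of the underside. Two to four blanks are present (None: absent or held).
- blank1: A rough wooden blank: a light wooden block with round ends, 96 mm long (its x), 44 mm wide (its y), 26 mm thick, 50 to 100 g, lying flat loose on the bench. Origin: centre of the underside. Two to four blanks are present (None: absent or held).
- blank2: A rough wooden blank: a light wooden block with round ends, 96 mm long (its x), 44 mm wide (its y), 26 mm thick, 50 to 100 g, lying flat loose on the bench. Origin: centre of the underside. Two to four blanks are present (None: absent or held).
- blank3: A rough wooden blank: a light wooden block with round ends, 96 mm long (its x), 44 mm wide (its y), 26 mm thick, 50 to 100 g, lying flat loose on the bench. Origin: centre of the underside. Two to four blanks are present (None: absent or held).
- switch_box: Fixed grey switch box 140 (x) x 130 (y) x 50 mm high. Origin: centre of the underside; x away from the robot, y left.
- toggle (a joint): The steel paddle toggle on the box's top, under the cover: 20 mm (x) x 12 mm (y) x 42 mm long, pivot at switch_box (-20, 0, 50) mm. 0 (at the start at most 0.1): leaning 0.4 rad to -y of the box, off; 0.8: leaning 0.4 rad to +y, on. Stays where it is left; a push of about 1 N to +y flips it.
- cover (a joint): Angle of the grey guard cover, rad: 0 shut, 1.6 fully open. Hinge along the box's y at switch_box (55, 0, 56) mm; it lifts at its robot side and swings away from the robot. Hood 95 mm long, 88 wide, 57 high, open in front. Light spring and weight shut it when let go below about 1.0 rad; past 1.2 rad it falls open onto its stop and stays. Under 2 N at the bar.
- cover_bar (a point): Middle of the cover's lifting bar: 10 mm round steel bar, 82 mm long along y, 40 mm in front of the hood on two side rods (free gap 35 mm to the hood, 74 mm between the rods). Shut: at switch_box (-80, 0, 109) mm. Swings with the cover at 145 mm radius. Pinch it from above, a finger each side, and lead it round its arc; it turns between the fingers.
- wedge: A square-ended wooden offcut, bystander, 100 x 30 x 18 mm.

How it is judged:
By the outcome, as a careful person would: the job done as asked, in the order asked, and still so for the second after the job is handed in, with the robot touching nothing.
Of blank0, blank1, blank2, blank3 only 2 to 4 are there at a start; the rules pass over those that are not, and their reading is None.
At some moment in a run one of blank0, blank1, blank2, blank3 may be knocked a few centimetres aside while the robot is not near it.
It also fails if it takes over 210 s, if anything falls off the work surface, if the arm or the gripper's body presses on something with over 40 N, if the wrist force passes 120 N, or if a joint passes its speed limit or range.

## Working session

There is one attempt and no reset: what is moved stays moved. The work goes in short steps, Python scripts to look and compute and a tool call to move; the robot and the scene stay as the last step left them, time stands still between calls to the robot, and variables do not carry over. Pictures are saved under pics/ and viewed, and the job is handed in when it is done.

Besides the shell and the picture viewer there is one more tool, called after ">>>" as name(argument=value, ...) on one line, values as JSON. move_arm: Moves the arm, as the interface text tells. Its arguments: {"type":"object","properties":{"motion":{"type":"array"},"squeeze":{"type":"number"}},"required":["motion"]}

```bash
ls; mkdir -p pics; python3 - <<'E'
from rig import arm
import cv2
s=arm.get_state();print(s)
for n in("scene","side","wrist"):
    c=arm.get_calibration(n);print(n,c)
    f=arm.grab_frame(n);cv2.imwrite(f"pics/{n}0.png",f[:,:,::-1])
E
```

```text
pics
{'time': 0.0, 'joint_pos': array([ 9.32462826e-01,  5.28433680e-01,  1.43390092e+00, -3.54408644e-05,
        1.18142186e+00, -1.78496473e-01]), 'joint_vel': array([-1.75228134e-03, -6.14503164e-04, -1.36406793e-03,  5.81577204e-04,
       -1.73740198e-05, -7.65289495e-04]), 'joint_efforts': array([-1.31009187e-05, -4.40034413e+01, -1.76597017e+01,  6.32761046e-02,
        5.81085496e-02, -1.56963183e-04]), 'position': array([276.90846969, 559.48299035, 221.59205436]), 'ee_rot': array([ 2.27891482e-01,  9.73685936e-01, -9.99425243e-04, -4.14644064e-04]), 'wrist_force': array([-0.50583546,  0.98573777, -0.54482605]), 'moment': array([0.01080541, 0.02733661, 0.01081555]), 'opening': 1.0010752576319346}
scene {'intrinsics': array([[501.42558899,   0.        , 320.39171458],
       [  0.        , 501.42558899, 203.89219853],
       [  0.        ,   0.        ,   1.        ]]), 'R': array([[ 0.82115626,  0.57048014, -0.01596245],
       [ 0.40784901, -0.60616828, -0.68280247],
       [-0.39920118,  0.55417725, -0.73042864]]), 't': array([-414.6293394 , -162.76633676, 1541.60017389])}
side {'intrinsics': array([[440.82723302,   0.        , 326.04906864],
       [  0.        , 440.82723302, 195.42044356],
       [  0.        ,   0.        ,   1.        ]]), 'R': array([[ 0.94825499, -0.31706572, -0.01678689],
       [-0.17669628, -0.48304499, -0.85758146],
       [ 0.26380086,  0.81617208, -0.51407415]]), 't': array([-512.08539871,  156.1420068 , 1014.53354769])}
wrist {'intrinsics': array([[278.81043133,   0.        , 326.74298288],
       [  0.        , 278.81043133, 199.86322062],
       [  0.        ,   0.        ,   1.        ]]), 'R': array([[ 0.4430506 ,  0.89649584, -0.00117458],
       [ 0.8700424 , -0.42966057,  0.2416982 ],
       [ 0.21617676, -0.10810646, -0.97035076]]), 't': array([-624.89238294,  -30.04206622,  388.23951489])}
```

View pics/scene0.png

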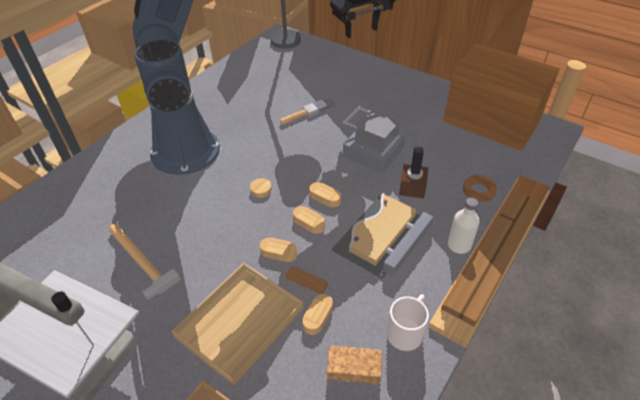

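View pics/side0.png

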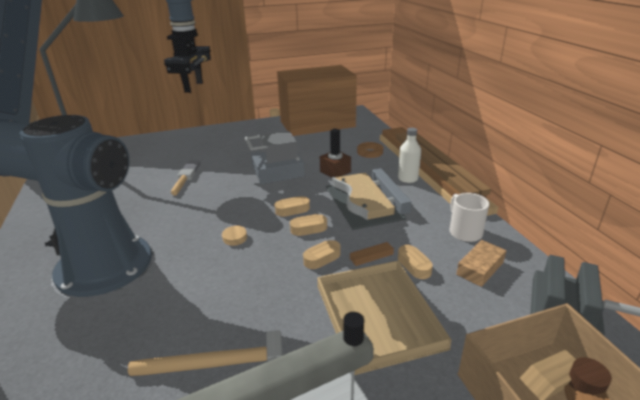

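View pics/wrist0.png

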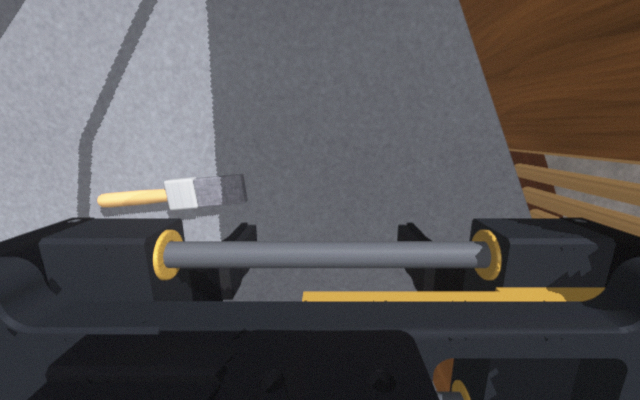

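```bash
cat > h.py <<'E'
from rig import arm
import cv2, numpy as np
from scipy.spatial.transform import Rotation as Rn
def ray(c,u,v,z):
    K,R,t=c["intrinsics"],c["R"],c["t"]
    d=R.T@np.linalg.inv(K)@np.array([u,v,1.0]); o=-R.T@t
    return o+d*(z-o[2])/d[2]
def proj(c,X):
    p=c["intrinsics"]@(c["R"]@np.array(X,float)+c["t"]); return p[:2]/p[2]
def grab(n,name=None):
    c=arm.get_calibration(n); f=arm.grab_frame(n)[:,:,::-1].copy()
    if name: cv2.imwrite(f"pics/{name}.png",f)
    return c,f
def crop(f,x0,y0,x1,y1,name,s=3):
    cv2.imwrite(f"pics/{name}.png",cv2.resize(f[y0:y1,x0:x1],None,fx=s,fy=s,interpolation=cv2.INTER_CUBIC))
def blobs(f,mask,amin=80):
    n,l,st,ce=cv2.connectedComponentsWithStats(mask)
    return [(i,st[i],ce[i]) for i in range(1,n) if st[i,4]>amin]
E
python3 - <<'E'
from h import *
cs=arm.get_calibration("scene");cd=arm.get_calibration("side")
f=cv2.imread("pics/scene0.png");g=cv2.imread("pics/side0.png")
for n,(u,v),(a,b) in [("b",(325,192),(293,205)),("b",(308,217),(309,223)),("b",(278,247),(321,253)),("b",(318,312),(415,261))]:
    print(n,ray(cs,u,v,26).round(),ray(cd,a,b,26).round())
print("disc",ray(cs,261,186,20).round())
for p in [(174,330),(245,264),(302,303),(235,380)]: print("tray",ray(cs,*p,27).round())
print("stand",ray(cs,415,172,55).round())
print("box",[ray(cs,*p,50).round() for p in[(343,148),(390,165),(404,141)]])
c=arm.get_calibration("wrist");print(-c["R"].T@c["t"], arm.get_state()["position"])
crop(f,290,80,490,280,"s1",3); crop(f,160,170,360,390,"s2",3)
crop(g,220,110,420,290,"d1",4)
E
```

```text
b [470.  73.  26.] [466.  54.  26.]
b [485. -28.  26.] [482. -41.  26.]
b [ 482. -151.   26.] [ 474. -164.   26.]
b [ 669. -245.   26.] [ 658. -260.   26.]
disc [305.  -3.  20.]
tray [ 436. -459.   27.]
tray [ 448. -237.   27.]
tray [ 627. -247.   27.]
tray [ 621. -469.   27.]
stand [649. 251.  55.]
box [array([426., 231.,  50.]), array([576., 243.,  50.]), array([558., 357.,  50.])]
[219.10082096 589.32064332 383.37443252] [277.00556436 559.65440167 221.78706773]
```

View pics/s1.png

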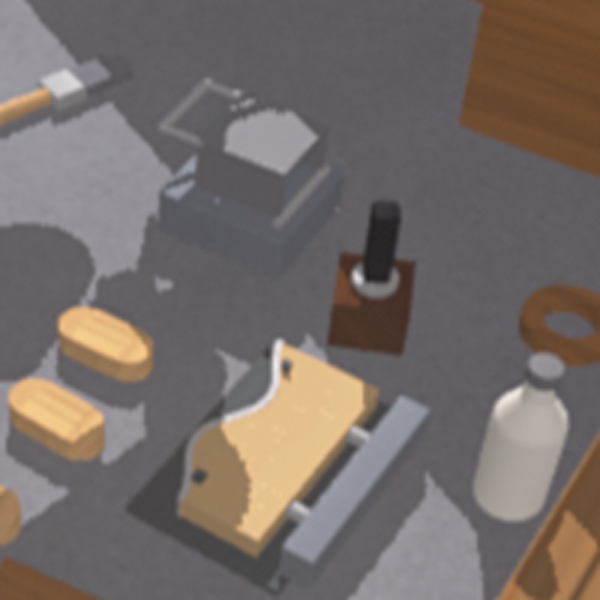

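View pics/s2.png

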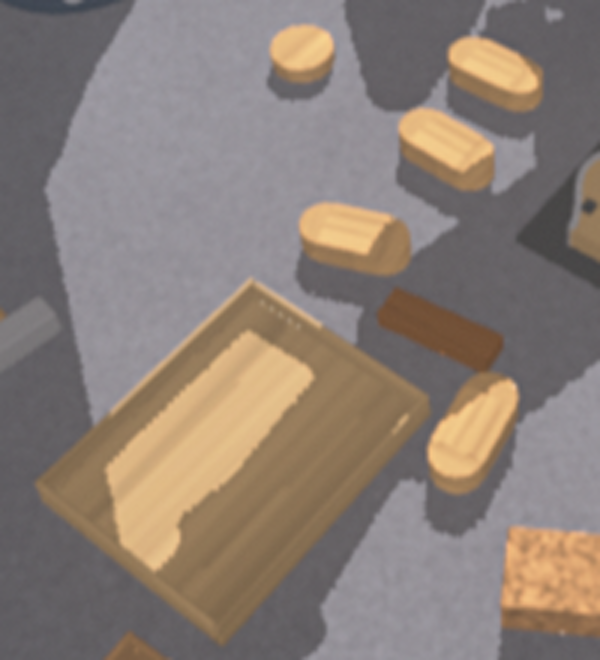

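View pics/d1.png

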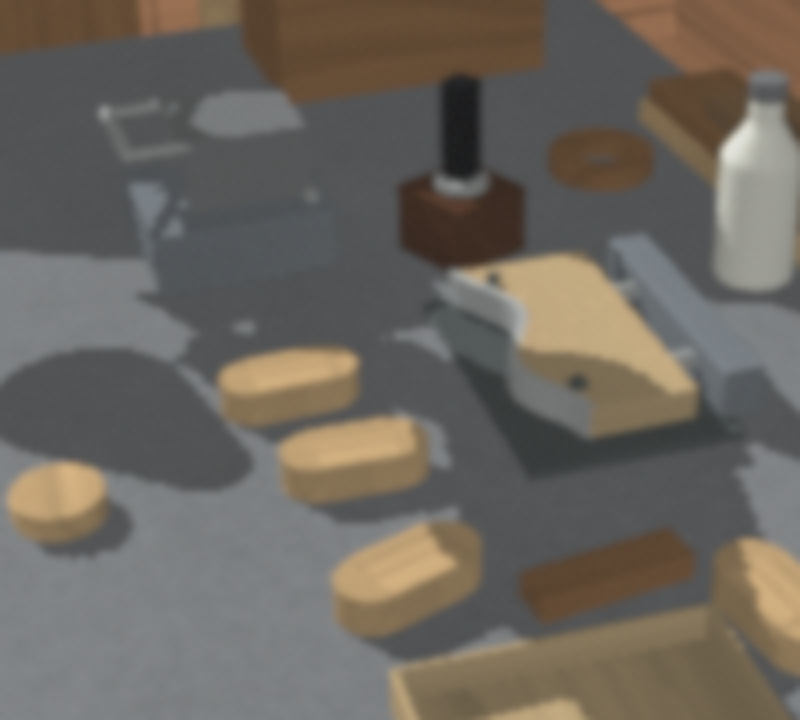

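```bash
cat >> h.py <<'E'
def woodmask(f):
    h=cv2.cvtColor(f,cv2.COLOR_BGR2HSV)
    m=cv2.inRange(h,(8,70,90),(26,255,255))
    return cv2.morphologyEx(m,cv2.MORPH_OPEN,np.ones((3,3),np.uint8))
def blank_obs(c,f,amin=150,amax=1500,zc=13):
    out=[]
    for i,st,ce in blobs(f,woodmask(f),amin):
        if st[4]>amax: continue
        out.append((ce.round(1),st[4],ray(c,*ce,zc).round(1)))
    return out
E
python3 - <<'E'
from h import *
for n in("scene","side"):
    c=arm.get_calibration(n);f=cv2.imread(f"pics/{n}0.png")
    for o in blank_obs(c,f):
        if 200<o[2][0]<800 and abs(o[2][1])<500: print(n,*o)
E
```

```text
scene [260.4 187.3] 326 [302.   -3.2  13. ]
scene [324.7 194.1] 566 [467.   75.9  13. ]
scene [308.5 219.2] 601 [483.8 -24.4  13. ]
scene [278.1 249.2] 695 [ 479.1 -148.5   13. ]
scene [312.7 299.6] 1430 [ 636.1 -219.5   13. ]
side [368.9 195.3] 1167 [683.2  50.7  13. ]
side [291.7 205.7] 531 [466.5  72.1  13. ]
side [307.9 224.3] 613 [482.9 -27.4  13. ]
side [234.1 235. ] 377 [299.6  -9.9  13. ]
side [321.3 254. ] 728 [ 477.8 -152.2   13. ]
side [372.5 253.4] 499 [ 588.9 -189.9   13. ]
```

```bash
cat >> h.py <<'E'
def where():
    s=arm.get_state(); R=Rn.from_quat(s["ee_rot"]).as_matrix()
    return s,R
def go(target,psi=None,nmax=60.,amax=10.):
    """print deltas: turn (tool rotvec deg) and per-row tool shift in cm, turn spread over the rows"""
    s,R=where(); p=s["position"]; d=np.array(target,float)-p
    if psi is None: psi=np.degrees(np.arctan2(R[1,1],R[0,1]))
    a=np.radians(psi); Rt=np.array([[-np.sin(a),np.cos(a),0],[np.cos(a),np.sin(a),0],[0,0,-1]]).T
    Rt=np.column_stack([[-np.sin(a),np.cos(a),0],[np.cos(a),np.sin(a),0],[0,0,-1.]])
    rv=Rn.from_matrix(R.T@Rt).as_rotvec(degrees=True)
    n=int(max(np.ceil(np.linalg.norm(d)/nmax),np.ceil(np.linalg.norm(rv)/amax),1))
    print("t",round(s["time"],2),"pos",p.round(1),"psi",round(float(np.degrees(np.arctan2(R[1,1],R[0,1]))),1),"F",s["wrist_force"].round(1),"open",round(s["opening"]*87,1))
    print("d",d.round(1),"rot tool",rv.round(1),"rows",n)
    for k in range(n):
        Rk=R@Rn.from_rotvec(rv*k/n,degrees=True).as_matrix()
        print((rv/n).round(1).tolist(),(Rk.T@d/n/10).round(2).tolist())
E
python3 -c "
from h import *
go([590,-60,300],90)"
```

```text
t 0.15 pos [277.  559.7 221.8] psi 63.7 F [-1.  -0.1 -0.6] open 86.9
d [ 313.  -619.7   78.2] rot tool [ -0.1  -0.  -26.3] rows 12
[-0.0, -0.0, -2.2] [-4.63, -3.47, -0.65]
[-0.0, -0.0, -2.2] [-4.49, -3.65, -0.65]
[-0.0, -0.0, -2.2] [-4.35, -3.82, -0.65]
[-0.0, -0.0, -2.2] [-4.2, -3.98, -0.65]
[-0.0, -0.0, -2.2] [-4.04, -4.14, -0.65]
[-0.0, -0.0, -2.2] [-3.88, -4.29, -0.65]
[-0.0, -0.0, -2.2] [-3.72, -4.43, -0.65]
[-0.0, -0.0, -2.2] [-3.54, -4.57, -0.65]
[-0.0, -0.0, -2.2] [-3.37, -4.71, -0.65]
[-0.0, -0.0, -2.2] [-3.18, -4.83, -0.65]
[-0.0, -0.0, -2.2] [-3.0, -4.95, -0.65]
[-0.0, -0.0, -2.2] [-2.8, -5.06, -0.65]
```

>>> move_arm(motion=[[[0, 0, -2.6], [-4.6, -3.5, -0.8], 8.7], [[0, 0, -2.6], [-4.5, -3.7, -0.8], 8.7], [[0, 0, -2.6], [-4.3, -3.8, -0.8], 8.7], [[0, 0, -2.6], [-4.1, -4, -0.8], 8.7], [[0, 0, -2.6], [-4, -4.2, -0.8], 8.7], [[0, 0, -2.6], [-3.8, -4.4, -0.8], 8.7], [[0, 0, -2.6], [-3.6, -4.5, -0.8], 8.7], [[0, 0, -2.6], [-3.4, -4.7, -0.8], 8.7], [[0, 0, -2.6], [-3.2, -4.8, -0.8], 8.7], [[0, 0, -2.6], [-3, -4.9, -0.8], 8.7]])

```text
time: 1.4
position: [554.1, 38.3, 301.6]
ee_rot: [-0.009, 1.0, -0.001, -0.001]
wrist_force: [2.1, 0.6, 0.6]
opening: 1.004
```

```bash
python3 -c "
from h import *
go([590,-60,300],90)"
```

```text
t 1.4 pos [554.1  38.3 301.6] psi 91.0 F [2.1 0.6 0.6] open 87.3
d [ 35.9 -98.3  -1.6] rot tool [-0.1 -0.1  1. ] rows 2
[-0.0, -0.1, 0.5] [-1.71, -4.95, 0.08]
[-0.0, -0.1, 0.5] [-1.75, -4.93, 0.08]
```

>>> move_arm(motion=[[[0, 0, 0.5], [-1.7, -5, 0], 8.7], [[0, 0, 0.5], [-1.7, -5, 0], 8.7], [[0, 0, 0], [0, 0, 0], 8.7]])

```text
time: 1.78
position: [592.4, -69.0, 301.4]
ee_rot: [0.003, 1.0, -0.001, -0.0]
wrist_force: [0.9, 0.7, -0.4]
opening: 0.995
```

```bash
python3 -c "
from h import *
s,R=where();print(s['position'],s['joint_vel'].round(3))
c,f=grab('wrist','w1')
np.save('w1c.npy',c,allow_pickle=True)
cv2.imwrite('pics/w1b.png',cv2.resize(f,(800,500)))
for o in blank_obs(c,f,300,30000): print(*o)
"
```

```text
[592.38109959 -68.99769876 301.37755558] [ 0.037 -0.016  0.045  0.044  0.033 -0.001]
[423.4  88.3] 2123 [466.6  77.8  13. ]
[143.4 128.6] 19514 [ 523.6 -355.5   13. ]
[274.1  97.5] 1916 [ 478.6 -148.7   13. ]
[356.8 100. ] 1840 [482.9 -22.6  13. ]
[258.9 170.1] 1302 [ 589.7 -178.9   13. ]
[ 16.3 181.9] 314 [ 607.2 -578.1   13. ]
[397.2 216.9] 5294 [669.9  49.6  13. ]
[223.6 216.6] 1518 [ 668.1 -243.5   13. ]
[164.3 254.4] 796 [ 736.9 -354.    13. ]
[455.2 295.4] 3044 [819.7 163.5  13. ]
```

View pics/w1b.png

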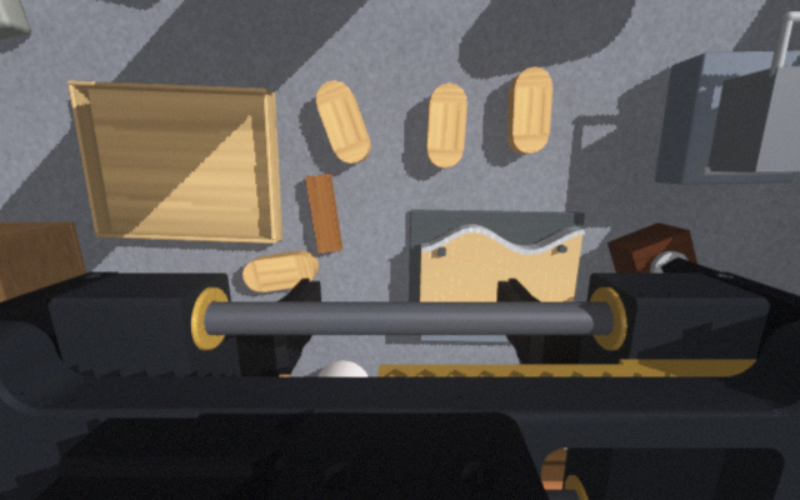

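```bash
python3 - <<'E'
from h import *
c=np.load('w1c.npy',allow_pickle=True).item(); f=cv2.imread('pics/w1.png')
m=woodmask(f)
n,l,st,ce=cv2.connectedComponentsWithStats(m)
for i in range(1,n):
    if 1200<st[i,4]<2600:
        ys,xs=np.nonzero(l==i)
        P=np.array([ray(c,x,y,13)[:2] for x,y in zip(xs,ys)]).astype(np.float32)
        r=cv2.minAreaRect(P); cov=np.cov(P.T); w,v=np.linalg.eigh(cov)
        print(ce[i].round(0),"mean",P.mean(0).round(1),"rect",np.round(r[0],1),np.round(r[1],1),"long axis deg",np.degrees(np.arctan2(v[1,1],v[0,1])).round(1))
# tray corner guesses top rim
crop(f,330,155,480,280,"w1t",5); crop(f,40,50,240,210,"w1tray",4); crop(f,470,0,640,240,"w1sw",3)
E
```

```text
[423.  88.] mean [466.9  77.8] rect [466.9  77.5] [97.9 51.9] long axis deg 179.4
[274.  97.] mean [ 478.9 -148.6] rect [ 479.5 -148.6] [98.1 48. ] long axis deg -160.4
[357. 100.] mean [483.3 -22.6] rect [484.2 -22.7] [46.4 96.1] long axis deg 176.7
[259. 170.] mean [ 590.1 -178.9] rect [ 591.6 -178.7] [101.5  34.1] long axis deg -174.6
[224. 217.] mean [ 668.2 -243.6] rect [ 669.2 -242.8] [ 50.9 105.3] long axis deg 103.7
```

View pics/w1t.png

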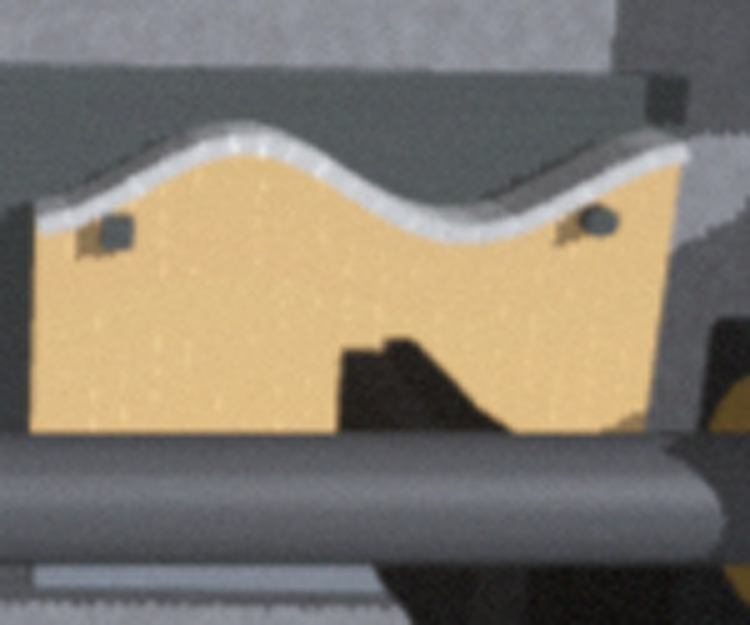

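View pics/w1tray.png

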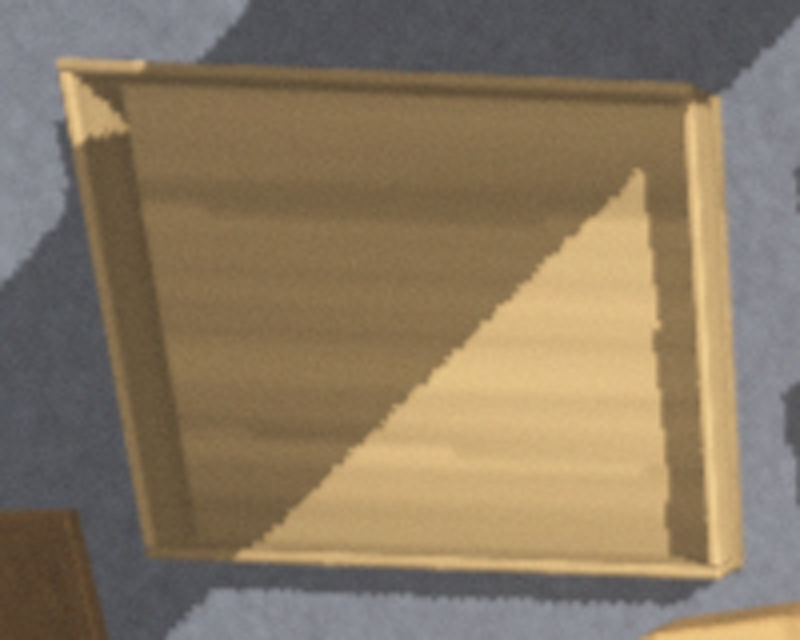

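View pics/w1sw.png

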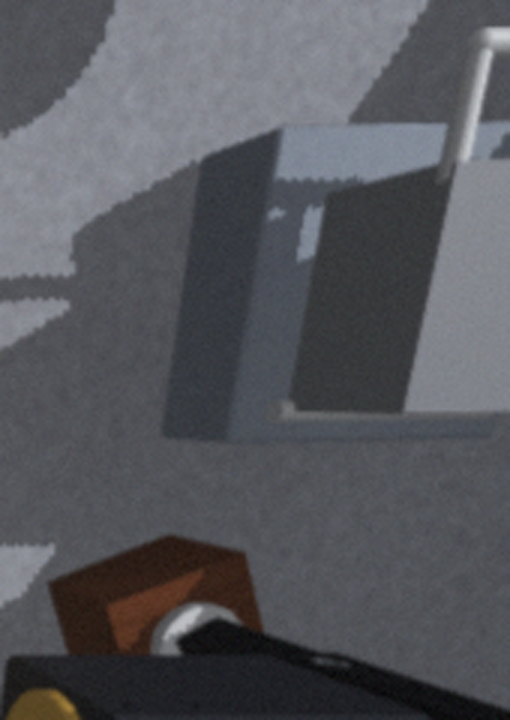

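```bash
python3 - <<'E'
from h import *
c=np.load('w1c.npy',allow_pickle=True).item()
def q(x,y,ox,oy,s,z): return ray(c,ox+x/s,oy+y/s,z).round(1)
print("tray", [q(x,y,40,50,4,27) for x,y in[(60,62),(718,95),(722,572),(148,556),(703,567)]])
print("studs",q(117,231,330,155,5,42),q(601,219,330,155,5,42))
print("tmpl corners top38",q(37,225,330,155,5,38),q(688,155,330,155,5,38), "crest",q(245,135,330,155,5,38),"trough",q(450,235,330,155,5,38))
print("base front corner z8",q(688,76,330,155,5,8))
print("box top corners z50", q(282,128,470,0,3,50),q(230,440,470,0,3,50))
print("bar corner z109", q(482,38,470,0,3,109))
print("collar z63",q(200,640,470,0,3,63), "stand top corners z55",q(170,537,470,0,3,55),q(50,583,470,0,3,55),q(245,553,470,0,3,55))
cs=arm.get_calibration("scene")
# scene: s1 crop offset 290,80 scale 3
def w(x,y,z): return ray(cs,290+x/3,80+y/3,z).round(1)
print("scene studs",w(199,476,42),w(286,367,42)); print("collar",w(376,280,60)," handle top",w(385,207,143))
print("bar ends",w(163,128,109),w(208,83,109)); print("stand",[w(*p,55) for p in[(342,255),(415,263),(405,350),(331,342)]])
print("box",[w(*p,50) for p in[(160,192),(280,230),(340,180)]])
E
```

```text
tray [array([ 435.1, -459.6,   27. ]), array([ 447.3, -223.6,   27. ]), array([ 624.2, -239.3,   27. ]), array([ 616.7, -468.2,   27. ]), array([ 622.1, -246.7,   27. ])]
studs [634.9 -27.6  42. ] [631.7 122.7  42. ]
tmpl corners top38 [633.9 -52.3  38. ] [612.4 149.4  38. ] crest [605.5  11.8  38. ] trough [637.7  77.6  38. ]
base front corner z8 [592.  161.7   8. ]
box top corners z50 [415.4 249.2  50. ] [552.2 251.4  50. ]
bar corner z109 [401.4 272.3 109. ]
collar z63 [649.5 244.7  63. ] stand top corners z55 [598.8 226.8  55. ] [621.8 170.8  55. ] [607.  265.2  55. ]
scene studs [635.2 -30.4  42. ] [633.2 117.   42. ]
collar [654.1 241.8  60. ]  handle top [650.  244.9 143. ]
bar ends [404.9 268.4 109. ] [402.9 353.8 109. ]
stand [array([610.3, 259.5,  55. ]), array([671.5, 287.3,  55. ]), array([714.4, 181.5,  55. ]), array([656.2, 154.1,  55. ])]
box [array([416.9, 246.4,  50. ]), array([542.4, 263. ,  50. ]), array([554.5, 360.1,  50. ])]
```

```bash
python3 -c "
from h import *
go([467,77.5,90],89.4)"
```

```text
t 1.82 pos [591.4 -67.  301.3] psi 89.8 F [ 0.1  0.4 -0.3] open 86.5
d [-124.4  144.5 -211.3] rot tool [-0.  -0.1  0.4] rows 5
[-0.0, -0.0, 0.1] [2.49, 2.88, 4.23]
[-0.0, -0.0, 0.1] [2.5, 2.88, 4.23]
[-0.0, -0.0, 0.1] [2.5, 2.87, 4.23]
[-0.0, -0.0, 0.1] [2.51, 2.87, 4.23]
[-0.0, -0.0, 0.1] [2.51, 2.87, 4.23]
```

>>> move_arm(motion=[[[0, 0, 0], [2.5, 2.9, 4.2], 8.7], [[0, 0, 0], [2.5, 2.9, 4.2], 8.7], [[0, 0, 0.4], [2.5, 2.9, 4.2], 8.7], [[0, 0, 0], [2.5, 2.9, 4.2], 8.7], [[0, 0, 0], [2.5, 2.9, 4.2], 8.7], [[0, 0, 0], [0, 0, 0], 8.7]])

```text
time: 2.58
position: [459.8, 88.9, 87.1]
ee_rot: [0.003, 1.0, 0.0, -0.0]
wrist_force: [-1.2, -0.5, -0.9]
opening: 1.002
```

```bash
python3 -c "
from h import *
go([467,77.5,4],89.4)
c,f=grab('wrist','w2')
for o in blank_obs(c,f,800,30000): print(*o)
"
```

```text
t 2.58 pos [459.8  88.9  87.1] psi 89.7 F [-1.2 -0.5 -0.9] open 87.1
d [  7.2 -11.4 -83.1] rot tool [ 0.  -0.1  0.3] rows 2
[0.0, -0.0, 0.1] [-0.37, -0.57, 4.16]
[0.0, -0.0, 0.1] [-0.36, -0.57, 4.16]
[209.7  20.1] 3297 [314.3   2.2  13. ]
[311.4 203.8] 3951 [457.2  76.   13. ]
[ 45.2 203.4] 3439 [ 455.7 -156.4   13. ]
[201.4 211.3] 3141 [463.6 -20.8  13. ]
[164.3 254.4] 801 [504.5 -59.5  13. ]
[457.9 295.2] 3277 [548. 214.  13.]
```

View pics/w2.png

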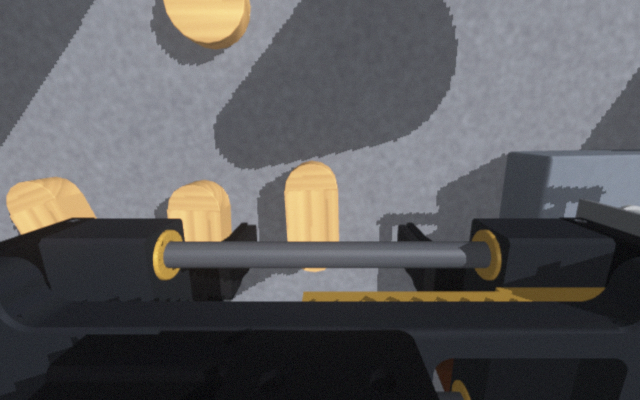

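>>> move_arm(motion=[[[0, 0, 0], [-0.7, -1.1, 2.5], 8.7], [[0, 0, 0], [0, 0, 2.5], 8.7], [[0, 0, 0], [0, 0, 1.5], 8.7], [[0, 0, 0], [0, 0, 0], 8.7]])

```text
time: 3.12
position: [479.4, 76.7, 26.7]
ee_rot: [0.002, 1.0, -0.0, 0.011]
wrist_force: [-0.6, 0.1, 0.2]
opening: 1.0
```

```bash
python3 -c "
from h import *
go([467,77.5,4],89.4)
"
```

```text
t 3.12 pos [479.4  76.7  26.7] psi 89.8 F [-0.6  0.1  0.2] open 87.0
d [-12.4   0.8 -22.7] rot tool [-0.   1.3  0.4] rows 1
[-0.0, 1.3, 0.4] [1.29, 0.07, 2.24]
```

>>> move_arm(motion=[[[0, 1.3, 0.4], [1.2, 0, 1.2], 8.7], [[0, 0, 0], [0, 0, 1], 8.7], [[0, 0, 0], [0, 0, 0], 8.7]])

```text
time: 3.5
position: [468.4, 76.6, 4.7]
ee_rot: [0.006, 1.0, -0.001, 0.001]
wrist_force: [0.3, -0.5, 0.3]
opening: 0.998
```

```bash
python3 -c "
from h import *
go([467,77.5,4],89.4)
"
```

```text
t 3.5 pos [468.4  76.6   4.7] psi 89.3 F [ 0.3 -0.5  0.3] open 86.8
d [-1.4  0.9 -0.7] rot tool [-0.1  0.1 -0.1] rows 1
[-0.1, 0.1, -0.1] [0.14, 0.08, 0.07]
```

>>> move_arm(motion=[[[0, 0, 0], [0, 0, 0], 3.5], [[0, 0, 0], [0, 0, 0], 3.5], [[0, 0, 0], [0, 0, 0], 3.5], [[0, 0, 0], [0, 0, 0], 3.5]], squeeze=20)

```text
time: 4.0
position: [468.9, 76.7, 5.3]
ee_rot: [0.006, 1.0, -0.001, 0.002]
wrist_force: [0.6, -0.1, -0.0]
opening: 0.632
```

```bash
cat >> h.py <<'E'
T=np.array([532,-350.]); TY=np.radians(-2.6)
def slot(x,y): return T+np.array([[np.cos(TY),-np.sin(TY)],[np.sin(TY),np.cos(TY)]])@[x,y]
E
python3 -c "
from h import *
for a in(-38,38):
  for b in (-54,54): print(a,b,slot(a,b).round(1))
go([*slot(-38,-54),70],-2.6)
"
```

```text
-38 -54 [ 491.6 -402.2]
-38 54 [ 496.5 -294.3]
38 -54 [ 567.5 -405.7]
38 54 [ 572.4 -297.8]
t 4.0 pos [468.9  76.7   5.3] psi 89.3 F [ 0.6 -0.1 -0. ] open 54.9
d [  22.7 -478.9   64.7] rot tool [ 0.1  0.2 91.9] rows 10
[0.0, 0.0, 9.2] [-0.28, -4.79, -0.64]
[0.0, 0.0, 9.2] [-1.05, -4.68, -0.64]
[0.0, 0.0, 9.2] [-1.78, -4.45, -0.64]
[0.0, 0.0, 9.2] [-2.47, -4.11, -0.64]
[0.0, 0.0, 9.2] [-3.09, -3.67, -0.64]
[0.0, 0.0, 9.2] [-3.64, -3.12, -0.64]
[0.0, 0.0, 9.2] [-4.09, -2.5, -0.64]
[0.0, 0.0, 9.2] [-4.44, -1.82, -0.64]
[0.0, 0.0, 9.2] [-4.67, -1.08, -0.64]
[0.0, 0.0, 9.2] [-4.78, -0.32, -0.65]
```

>>> move_arm(motion=[[[0, 0, 0], [0, 0, 0], 3.5], [[0, 0, 0], [0, 0, 0], 3.5], [[0, 0, 0], [0, 0, -2], 3.5], [[0, 0, 0], [0, 0, -3], 3.5], [[0, 0, 0], [0, 0, -2], 3.5]])

```text
time: 4.62
position: [467.1, 76.8, 75.4]
ee_rot: [0.006, 1.0, -0.0, -0.001]
wrist_force: [-0.5, -1.4, -0.7]
opening: 0.51
```

```bash

python3 -c "
from h import *
go([*slot(-38,-54),70],-2.6)
"
```

```text
t 4.62 pos [467.1  76.8  75.4] psi 89.3 F [-0.5 -1.4 -0.7] open 44.4
d [  24.4 -479.    -5.4] rot tool [-0.1 -0.1 91.9] rows 10
[-0.0, -0.0, 9.2] [-0.3, -4.79, 0.06]
[-0.0, -0.0, 9.2] [-1.06, -4.68, 0.06]
[-0.0, -0.0, 9.2] [-1.8, -4.45, 0.05]
[-0.0, -0.0, 9.2] [-2.48, -4.1, 0.05]
[-0.0, -0.0, 9.2] [-3.11, -3.65, 0.05]
[-0.0, -0.0, 9.2] [-3.65, -3.11, 0.05]
[-0.0, -0.0, 9.2] [-4.1, -2.49, 0.05]
[-0.0, -0.0, 9.2] [-4.45, -1.8, 0.05]
[-0.0, -0.0, 9.2] [-4.68, -1.07, 0.05]
[-0.0, -0.0, 9.2] [-4.79, -0.31, 0.05]
```

Held (44.4 mm). Carry to the tray.

>>> move_arm(motion=[[[0, 0, 9.2], [-0.3, -4.8, 0], 3.5], [[0, 0, 9.2], [-1.1, -4.7, 0], 3.5], [[0, 0, 9.2], [-1.8, -4.4, 0], 3.5], [[0, 0, 9.2], [-2.5, -4.1, 0], 3.5], [[0, 0, 9.2], [-3.1, -3.6, 0], 3.5], [[0, 0, 9.2], [-3.6, -3.1, 0], 3.5], [[0, 0, 9.2], [-4.1, -2.5, 0], 3.5], [[0, 0, 9.2], [-4.4, -1.8, 0], 3.5], [[0, 0, 9.2], [-4.7, -1.1, 0], 3.5], [[0, 0, 9.2], [-4.8, -0.3, 0], 3.5]])

```text
time: 5.88
position: [482.0, -411.8, 76.5]
ee_rot: [0.739, 0.673, 0.001, -0.001]
wrist_force: [0.1, 0.1, -1.9]
opening: 0.507
```

```bash

python3 -c "
from h import *
go([*slot(-38,-54),50],-2.6)
"
```

```text
t 5.88 pos [ 482.  -411.8   76.5] psi -5.3 F [ 0.1  0.1 -1.9] open 44.1
d [  9.6   9.6 -26.5] rot tool [ 0.  -0.1 -2.7] rows 1
[0.0, -0.1, -2.7] [1.04, 0.87, 2.65]
```

>>> move_arm(motion=[[[0, 0, 0], [0, 0, 0], 3.5], [[0, 0, -2.7], [1.0, 0.9, 1], 3.5], [[0, 0, 0], [0, 0, 0], 3.5]])

```text
time: 6.25
position: [491.4, -403.9, 64.8]
ee_rot: [0.723, 0.691, 0.001, -0.001]
wrist_force: [0.1, 0.1, -0.5]
opening: 0.506
```

```bash

python3 -c "
from h import *
go([*slot(-38,-54),11],-2.6)
grab('wrist','w3')
"
```

```text
t 6.25 pos [ 491.4 -403.9   64.8] psi -2.6 F [ 0.1  0.1 -0.5] open 44.0
d [  0.2   1.7 -53.8] rot tool [-0.  -0.1 -0. ] rows 1
[-0.0, -0.1, -0.0] [0.16, 0.02, 5.38]
```

View pics/w3.png

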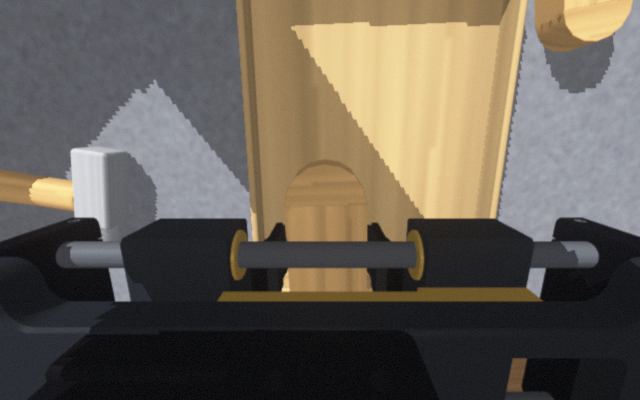

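>>> move_arm(motion=[[[0, 0, 0], [0.1, 0, 2], 3.5], [[0, 0, 0], [0, 0, 2], 3.5], [[0, 0, 0], [0, 0, 0.9], 3.5], [[0, 0, 0], [0, 0, 0], 3.5]])

```text
time: 6.8
position: [492.4, -399.6, 14.6]
ee_rot: [0.721, 0.693, 0.001, -0.001]
wrist_force: [-0.6, -0.4, -1.5]
opening: 0.503
```

```bash

python3 -c "
from h import *
go([*slot(-38,-54),11],-2.6)
"
```

```text
t 6.8 pos [ 492.4 -399.6   14.6] psi -2.3 F [-0.6 -0.4 -1.5] open 43.8
d [-0.8 -2.6 -3.6] rot tool [-0.  -0.1  0.3] rows 1
[-0.0, -0.1, 0.3] [-0.26, -0.07, 0.36]
```

>>> move_arm(motion=[[[0, 0, 0], [-0.2, 0, 0.4], 3.5], [[0, 0, 0], [0, 0, 0], 5.8], [[0, 0, 0], [0, 0, 0], 5.8], [[0, 0, 0], [0, 0, -2], 5.8], [[0, 0, 0], [0, 0, -4], 6.5], [[0, 0, 0], [0, 0, -5], 8.7]])

```text
time: 7.55
position: [491.4, -401.6, 123.7]
ee_rot: [0.721, 0.693, 0.001, -0.003]
wrist_force: [0.9, -0.0, 0.2]
opening: 0.787
```

```bash

python3 -c "
from h import *
go([667,-243,110],14)
"
```

```text
t 7.55 pos [ 491.4 -401.6  123.7] psi -2.3 F [ 0.9 -0.   0.2] open 68.5
d [175.6 158.6 -13.7] rot tool [ -0.1  -0.3 -16.3] rows 4
[-0.0, -0.1, -4.1] [4.14, 4.23, 0.35]
[-0.0, -0.1, -4.1] [3.83, 4.51, 0.35]
[-0.0, -0.1, -4.1] [3.5, 4.77, 0.34]
[-0.0, -0.1, -4.1] [3.15, 5.01, 0.34]
```

>>> move_arm(motion=[[[0, 0, -4.1], [4.1, 4.2, 0], 8.7], [[0, 0, -4.1], [3.8, 4.5, 0.2], 8.7], [[0, 0, -4.1], [3.5, 4.8, 0.3], 8.7], [[0, 0, -4.1], [3.1, 4, 0.3], 8.7], [[0, 0, 0], [0, 0, 0], 8.7]])

```text
time: 8.18
position: [666.7, -247.4, 133.5]
ee_rot: [0.613, 0.79, 0.001, 0.011]
wrist_force: [-1.1, -1.2, -0.1]
opening: 1.0
```

```bash

python3 -c "
from h import *
go([667,-243,70],14)
c,f=grab('wrist','w4');np.save('w4c.npy',c,allow_pickle=True)
for o in blank_obs(c,f,800,30000): print(*o)
"
```

```text
t 8.18 pos [ 666.7 -247.4  133.5] psi 14.4 F [-1.1 -1.2 -0.1] open 87.0
d [  0.3   4.4 -63.5] rot tool [0.8 0.9 0.4] rows 2
[0.4, 0.4, 0.2] [0.26, 0.02, 3.17]
[0.4, 0.4, 0.2] [0.24, 0.05, 3.17]
[619.7  66.1] 4825 [905.4 -59.5  13. ]
[147.3  37.1] 6761 [ 477.8 -146.3   13. ]
[263.3 107.5] 3580 [ 589.5 -179.3   13. ]
[180.3 185.9] 15209 [ 522.4 -275.1   13. ]
[326.6 188.8] 3832 [ 667.9 -241.5   13. ]
[627.2 214.6] 981 [ 988.8 -189.5   13. ]
[446.  292.6] 4182 [ 831.8 -326.2   13. ]
```

View pics/w4.png

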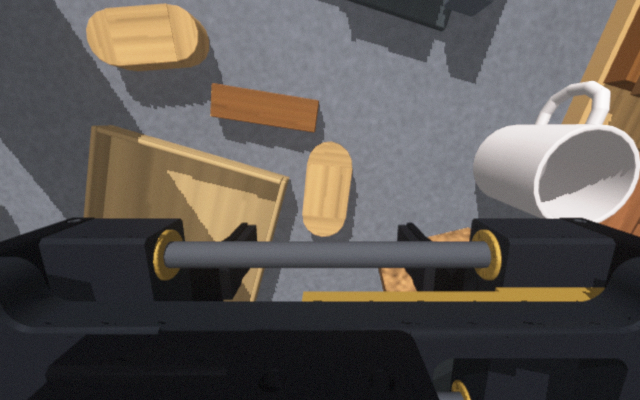

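```bash
python3 - <<'E'
from h import *
c=np.load('w4c.npy',allow_pickle=True).item(); f=cv2.imread('pics/w4.png')
m=woodmask(f); n,l,st,ce=cv2.connectedComponentsWithStats(m)
for i in range(1,n):
    if abs(ce[i][0]-326)<10 and st[i,4]>2000:
        ys,xs=np.nonzero(l==i)
        for z in(13,26):
            P=np.array([ray(c,x,y,z)[:2] for x,y in zip(xs,ys)]).astype(np.float32)
            w,v=np.linalg.eigh(np.cov(P.T)); print(z,cv2.minAreaRect(P),P.mean(0),np.degrees(np.arctan2(v[1,1],v[0,1])))
for p in[(287,178),(94,127),(287,183)]: print(ray(c,*p,27).round(1))
crop(f,240,120,400,250,"w4c",5)
E
```

```text
13 ((668.48779296875, -243.74124145507812), (46.67176055908203, 100.47686767578125), 8.07524299621582) [ 668.0541  -242.06392] 98.5747000141952
26 ((667.5496215820312, -240.87088012695312), (44.51233673095703, 95.82803344726562), 8.075180053710938) [ 667.1361  -239.27065] 98.57469983670605
[ 627.1 -237.5   27. ]
[ 446.2 -234.7   27. ]
[ 628.2 -242.3   27. ]
```

View pics/w4c.png

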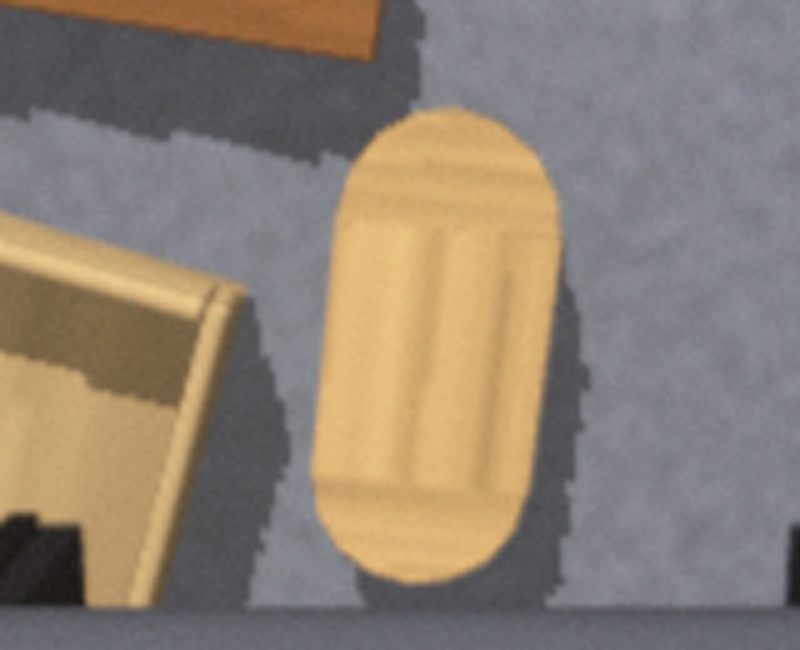

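```bash
sed -i 's/T=np.array(\[532,-350.\])/T=np.array([532,-351.])/' h.py
python3 -c "
from h import *
go([664.2,-219.2,60],8.6)
"
```

```text
t 8.22 pos [ 665.7 -249.3  133.7] psi 14.3 F [ 0.4 -1.   1.2] open 87.0
d [ -1.5  30.1 -73.7] rot tool [0.8 0.9 5.7] rows 2
[0.4, 0.5, 2.8] [1.54, 0.25, 3.67]
[0.4, 0.5, 2.8] [1.52, 0.2, 3.68]
```

>>> move_arm(motion=[[[0.8, 0.9, 5.7], [2, 0.3, 3], 6], [[0, 0, 0], [1, 0.2, 3], 6], [[0, 0, 0], [0, 0, 0], 6], [[0, 0, 0], [0, 0, 0], 6]])

```text
time: 8.72
position: [664.1, -225.2, 78.5]
ee_rot: [0.656, 0.755, -0.0, 0.004]
wrist_force: [-0.5, -0.4, -0.6]
opening: 0.707
```

```bash
python3 -c "
from h import *
go([664.2,-219.2,4],8.6)
"
```

```text
t 8.72 pos [ 664.1 -225.2   78.5] psi 8.0 F [-0.5 -0.4 -0.6] open 61.5
d [  0.1   6.  -74.5] rot tool [ 0.3  0.3 -0.6] rows 2
[0.1, 0.2, -0.3] [0.32, 0.03, 3.73]
[0.1, 0.2, -0.3] [0.31, 0.04, 3.73]
```

>>> move_arm(motion=[[[0.3, 0.3, -0.6], [0.6, 0, 2], 6], [[0, 0, 0], [0, 0, 2], 6], [[0, 0, 0], [0, 0, 0], 6]])

```text
time: 9.1
position: [663.8, -221.5, 38.3]
ee_rot: [0.653, 0.758, -0.0, 0.002]
wrist_force: [0.8, -0.8, -0.1]
opening: 0.692
```

```bash
python3 -c "
from h import *
go([664.2,-219.2,4],8.6)
"
```

```text
t 9.1 pos [ 663.8 -221.5   38.3] psi 8.5 F [ 0.8 -0.8 -0.1] open 60.2
d [  0.4   2.3 -34.3] rot tool [ 0.1  0.2 -0.1] rows 1
[0.1, 0.2, -0.1] [0.23, 0.06, 3.43]
```

>>> move_arm(motion=[[[0, 0, 0], [0.3, 0, 1.6], 6], [[0, 0, 0], [0, 0, 1.6], 6], [[0, 0, 0], [0, 0, 0.2], 6], [[0, 0, 0], [0, 0, 0], 3.5], [[0, 0, 0], [0, 0, 0], 3.5], [[0, 0, 0], [0, 0, 0], 3.5]], squeeze=30)

```text
time: 9.85
position: [663.9, -218.5, 1.9]
ee_rot: [0.652, 0.758, -0.0, 0.002]
wrist_force: [0.1, 0.4, -0.8]
opening: 0.506
```

```bash
python3 -c "
from h import *
go([664.2,-219.2,4],8.6)
"
```

```text
t 9.85 pos [ 663.9 -218.5    1.9] psi 8.5 F [ 0.1  0.4 -0.8] open 44.0
d [ 0.3 -0.7  2.1] rot tool [ 0.1  0.2 -0.1] rows 1
[0.1, 0.2, -0.1] [-0.07, 0.02, -0.21]
```

Gripped; lift and carry.

>>> move_arm(motion=[[[0, 0, 0], [0, 0, 0], 3.5], [[0, 0, 0], [0, 0, -3], 3.5], [[0, 0, 0], [0, 0, -4], 3.5], [[0, 0, 0], [0, 0, 0], 3.5]])

```text
time: 10.35
position: [663.8, -218.4, 73.7]
ee_rot: [0.653, 0.758, -0.0, 0.002]
wrist_force: [0.6, 0.2, -1.2]
opening: 0.504
```

```bash
python3 -c "
from h import *
go([*slot(38,-32),70],-2.6)
grab('wrist','w5')
"
```

```text
t 10.35 pos [ 663.8 -218.4   73.7] psi 8.5 F [ 0.6  0.2 -1.2] open 43.8
d [ -95.2 -166.3   -3.7] rot tool [ 0.2  0.2 11.1] rows 4
[0.0, 0.0, 2.8] [-3.76, -2.97, 0.1]
[0.0, 0.0, 2.8] [-3.9, -2.79, 0.09]
[0.0, 0.0, 2.8] [-4.03, -2.59, 0.09]
[0.0, 0.0, 2.8] [-4.15, -2.39, 0.09]
```

View pics/w5.png

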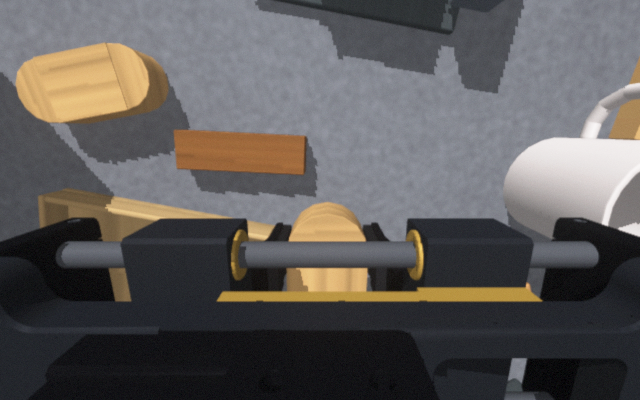

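>>> move_arm(motion=[[[0, 0, 2.8], [-3.8, -3, 0], 3.5], [[0, 0, 2.8], [-3.9, -2.8, 0], 3.5], [[0, 0, 2.8], [-4, -2.6, 0], 3.5], [[0, 0, 2.2], [-3.2, -1.6, 0], 3.5], [[0, 0, 0], [0, 0, 0], 3.5], [[0, 0, 0], [0, 0, 0], 3.5]])

```text
time: 11.15
position: [567.3, -373.6, 62.0]
ee_rot: [0.721, 0.693, -0.001, -0.008]
wrist_force: [-0.9, 0.8, -0.9]
opening: 0.504
```

```bash
python3 -c "
from h import *
go([*slot(38,-32),10],-2.6)
"
```

```text
t 11.15 pos [ 567.3 -373.6   62. ] psi -2.3 F [-0.9  0.8 -0.9] open 43.8
d [  1.2 -11.1 -52. ] rot tool [-0.7 -0.5  0.3] rows 1
[-0.7, -0.5, 0.3] [-1.16, 0.23, 5.19]
```

>>> move_arm(motion=[[[-0.7, -0.5, 0.3], [-1.1, 0.2, 1.5], 3.5], [[0, 0, 0], [0, 0, 1.5], 3.5], [[0, 0, 0], [0, 0, 0], 3.5]])

```text
time: 11.52
position: [569.2, -381.4, 28.0]
ee_rot: [0.722, 0.692, 0.0, -0.002]
wrist_force: [0.3, 0.3, -1.2]
opening: 0.499
```

```bash
python3 -c "
from h import *
go([*slot(38,-32),10],-2.6)
grab('wrist','w6')
"
```

```text
t 11.53 pos [ 569.2 -381.4   28. ] psi -2.4 F [ 0.3  0.3 -1.2] open 43.4
d [ -0.7  -3.2 -18. ] rot tool [-0.1 -0.2  0.2] rows 1
[-0.1, -0.2, 0.2] [-0.33, -0.05, 1.79]
```

View pics/w6.png

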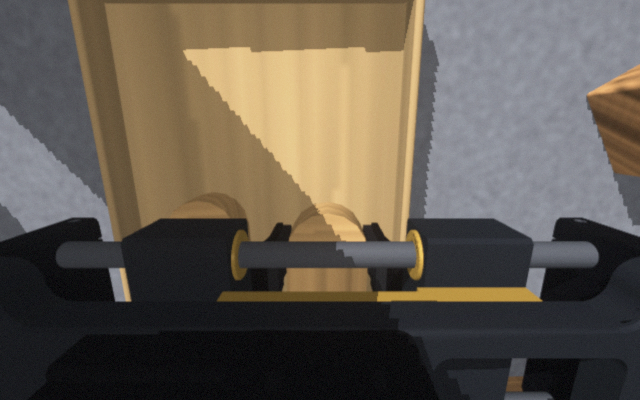

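>>> move_arm(motion=[[[0, 0, 0], [-0.3, 0, 1.2], 3.5], [[0, 0, 0], [0, 0, 0.7], 3.5], [[0, 0, 0], [0, 0, 0], 3.5]])

```text
time: 11.95
position: [570.3, -384.8, 8.8]
ee_rot: [0.721, 0.693, 0.0, -0.001]
wrist_force: [0.3, -0.8, -0.4]
opening: 0.501
```

>>> move_arm(motion=[[[0, 0, 0], [0, 0, 0], 5.6], [[0, 0, 0], [0, 0, 0], 5.6], [[0, 0, 0], [0, 0, -2], 5.6], [[0, 0, 0], [0, 0, -5], 7], [[0, 0, 0], [0, 0, -4], 8.7]])

```text
time: 12.58
position: [569.5, -384.3, 122.1]
ee_rot: [0.721, 0.693, 0.0, -0.002]
wrist_force: [0.8, -0.3, -0.0]
opening: 0.787
```

```bash
python3 -c "
from h import *
go([479,-148,110],109.6)
"
```

```text
t 12.57 pos [ 569.5 -384.3  122.1] psi -2.3 F [ 0.8 -0.3 -0. ] open 68.5
d [-90.5 236.3 -12.1] rot tool [ 1.000e-01 -3.000e-01 -1.119e+02] rows 12
[0.0, -0.0, -9.3] [1.94, -0.83, 0.11]
[0.0, -0.0, -9.3] [2.05, -0.51, 0.11]
[0.0, -0.0, -9.3] [2.1, -0.17, 0.11]
[0.0, -0.0, -9.3] [2.1, 0.17, 0.11]
[0.0, -0.0, -9.3] [2.05, 0.51, 0.11]
[0.0, -0.0, -9.3] [1.94, 0.84, 0.11]
[0.0, -0.0, -9.3] [1.77, 1.14, 0.1]
[0.0, -0.0, -9.3] [1.57, 1.41, 0.1]
[0.0, -0.0, -9.3] [1.32, 1.65, 0.1]
[0.0, -0.0, -9.3] [1.03, 1.84, 0.1]
[0.0, -0.0, -9.3] [0.72, 1.98, 0.1]
[0.0, -0.0, -9.3] [0.39, 2.07, 0.1]
```

```bash
python3 -c "
from h import *
go([479,-148,110],-70.4)
"
```

```text
t 12.57 pos [ 569.5 -384.3  122.1] psi -2.3 F [ 0.8 -0.3 -0. ] open 68.5
d [-90.5 236.3 -12.1] rot tool [-0.3 -0.1 68.1] rows 7
[-0.0, -0.0, 9.7] [3.32, -1.43, 0.19]
[-0.0, -0.0, 9.7] [3.03, -1.97, 0.19]
[-0.0, -0.0, 9.7] [2.66, -2.45, 0.18]
[-0.0, -0.0, 9.7] [2.2, -2.87, 0.18]
[-0.0, -0.0, 9.7] [1.69, -3.2, 0.18]
[-0.0, -0.0, 9.7] [1.12, -3.44, 0.18]
[-0.0, -0.0, 9.7] [0.53, -3.58, 0.17]
```

>>> move_arm(motion=[[[0, 0, 9.7], [3.3, -1.4, 0], 8.7], [[0, 0, 9.7], [3, -2, 0], 8.7], [[0, 0, 9.7], [2.7, -2.4, 0.2], 8.7], [[0, 0, 9.7], [2.2, -2.9, 0.2], 8.7], [[0, 0, 9.7], [1.7, -3.2, 0.2], 8.7], [[0, 0, 9.7], [1.1, -3.4, 0.2], 8.7], [[0, 0, 7], [0.4, -2.4, 0.2], 8.7], [[0, 0, 0], [0, 0, 0], 8.7], [[0, 0, 0], [0, 0, 0], 8.7]])

```text
time: 13.7
position: [494.0, -159.6, 131.3]
ee_rot: [0.984, 0.177, 0.012, 0.013]
wrist_force: [-0.1, -0.6, -0.4]
opening: 1.0
```

```bash
cat >> h.py <<'E'
def blankfit(c,f,near,z=13,r=40,name=None):
    n,l,st,ce=cv2.connectedComponentsWithStats(woodmask(f))
    for i in range(1,n):
        if st[i,4]<800: continue
        if np.hypot(*(ray(c,*ce[i],z)[:2]-near))>r: continue
        ys,xs=np.nonzero(l==i)
        P=np.array([ray(c,x,y,z)[:2] for x,y in zip(xs,ys)]).astype(np.float32)
        w,v=np.linalg.eigh(np.cov(P.T)); q=cv2.minAreaRect(P)
        print("px",ce[i].round(),"mean",P.mean(0).round(1),"rect",np.round(q[0],1),np.round(q[1],1),"axis",np.degrees(np.arctan2(v[1,1],v[0,1])).round(1))
E
python3 -c "
from h import *
go([479,-148,60],-70.4)
c,f=grab('wrist','w7')
for o in blank_obs(c,f,800,30000): print(*o)
blankfit(c,f,[479,-148])
"
```

```text
t 13.7 pos [ 494.  -159.6  131.3] psi -69.6 F [-0.1 -0.6 -0.4] open 87.0
d [-15.   11.6 -71.3] rot tool [ 1.7 -1.1  0.8] rows 2
[0.9, -0.6, 0.4] [-0.57, -0.91, 3.53]
[0.9, -0.6, 0.4] [-0.54, -0.86, 3.55]
[377.7 111.5] 3613 [ 593.8 -178.8   13. ]
[501.  181.2] 20101 [ 575.3 -326.2   13. ]
[189.4 160.1] 4973 [485.8 -21.6  13. ]
[307.3 203.1] 3403 [ 484.5 -145.4   13. ]
[461.5 295.1] 3026 [ 443.  -346.3   13. ]
px [307. 203.] mean [ 484.1 -145.6] rect [ 485.2 -145.5] [85.5 46.5] axis -162.1
```

View pics/w7.png

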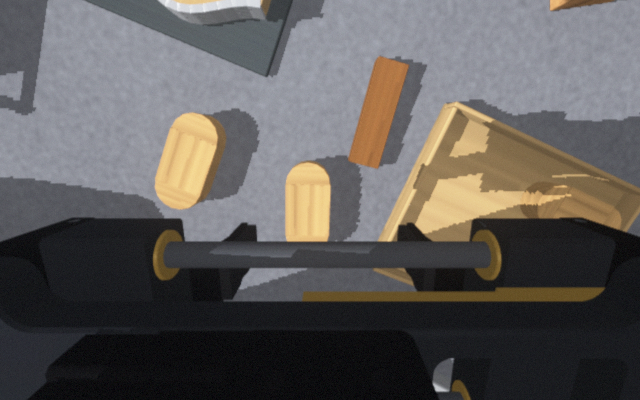

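>>> move_arm(motion=[[[1.7, -1.1, 0.8], [-1.1, -1.7, 2.5], 8], [[0, 0, 0], [0, 0, 3], 8], [[0, 0, 0], [0, 0, 1], 8], [[0, 0, 0], [0, 0, 0], 8]])

```text
time: 14.25
position: [482.8, -153.9, 65.9]
ee_rot: [0.985, 0.17, 0.004, 0.003]
wrist_force: [-0.2, 0.7, 0.1]
opening: 0.923
```

```bash
python3 -c "
from h import *
go([479,-148,3],-70.4)
"
```

```text
t 14.25 pos [ 482.8 -153.9   65.9] psi -70.4 F [-0.2  0.7  0.1] open 80.3
d [ -3.8   5.9 -62.9] rot tool [ 0.4 -0.3 -0. ] rows 2
[0.2, -0.2, -0.0] [-0.1, -0.36, 3.14]
[0.2, -0.2, -0.0] [-0.09, -0.35, 3.14]
```

>>> move_arm(motion=[[[0.4, -0.3, 0], [-0.2, -0.7, 2.5], 8], [[0, 0, 0], [0, 0, 2.5], 7], [[0, 0, 0], [0, 0, 1], 7], [[0, 0, 0], [0, 0, 0], 7]])

```text
time: 14.75
position: [483.4, -151.6, 8.0]
ee_rot: [0.985, 0.17, 0.004, 0.003]
wrist_force: [0.6, 0.4, 0.5]
opening: 0.809
```

```bash
python3 -c "
from h import *
go([479,-148,3],-70.4)
"
```

```text
t 14.75 pos [ 483.4 -151.6    8. ] psi -70.5 F [0.6 0.4 0.5] open 70.4
d [-4.4  3.6 -5. ] rot tool [ 0.4 -0.4 -0.1] rows 1
[0.4, -0.4, -0.1] [-0.3, -0.49, 0.5]
```

>>> move_arm(motion=[[[0.4, -0.4, 0], [-0.3, -0.5, 0.5], 6], [[0, 0, 0], [0, 0, 0], 3.5], [[0, 0, 0], [0, 0, 0], 3.5], [[0, 0, 0], [0, 0, 0], 3.5], [[0, 0, 0], [0, 0, 0], 3.5], [[0, 0, 0], [0, 0, -3], 3.5], [[0, 0, 0], [0, 0, -4], 3.5], [[0, 0, 0], [0, 0, 0], 3.5]])

```text
time: 15.75
position: [479.6, -148.2, 76.1]
ee_rot: [0.985, 0.17, 0.001, 0.001]
wrist_force: [1.0, -0.6, -1.0]
opening: 0.504
```

```bash
python3 -c "
from h import *
go([*slot(38,54),65],-2.6)
"
```

```text
t 15.75 pos [ 479.6 -148.2   76.1] psi -70.4 F [ 1.  -0.6 -1. ] open 43.8
d [  92.8 -150.5  -11.1] rot tool [  0.2  -0.  -67.8] rows 7
[0.0, -0.0, -9.7] [0.53, 2.47, 0.16]
[0.0, -0.0, -9.7] [0.11, 2.52, 0.16]
[0.0, -0.0, -9.7] [-0.32, 2.51, 0.16]
[0.0, -0.0, -9.7] [-0.74, 2.42, 0.16]
[0.0, -0.0, -9.7] [-1.13, 2.26, 0.16]
[0.0, -0.0, -9.7] [-1.5, 2.03, 0.16]
[0.0, -0.0, -9.7] [-1.82, 1.75, 0.16]
```

>>> move_arm(motion=[[[0, 0, -9.7], [0.5, 2.5, 0], 3.5], [[0, 0, -9.7], [0.1, 2.5, 0], 3.5], [[0, 0, -9.7], [-0.3, 2.5, 0], 3.5], [[0, 0, -9.7], [-0.7, 2.4, 0], 3.5], [[0, 0, -9.7], [-1.1, 2.3, 0], 3.5], [[0, 0, -9.7], [-1.5, 2, 0], 3.5], [[0, 0, -8], [-1.3, 1.2, 0], 3.5], [[0, 0, 0], [0, 0, 0], 3.5], [[0, 0, 0], [0, 0, 0], 3.5]])

```text
time: 16.88
position: [565.5, -289.4, 63.7]
ee_rot: [0.721, 0.693, -0.002, -0.009]
wrist_force: [-0.4, 0.1, -0.7]
opening: 0.503
```

```bash
python3 -c "
from h import *
go([*slot(38,54),11],-2.6)
grab('wrist','w8')
"
```

```text
t 16.88 pos [ 565.5 -289.4   63.7] psi -2.2 F [-0.4  0.1 -0.7] open 43.7
d [  7.   -9.4 -52.7] rot tool [-0.9 -0.6  0.4] rows 1
[-0.9, -0.6, 0.4] [-0.97, 0.81, 5.25]
```

View pics/w8.png

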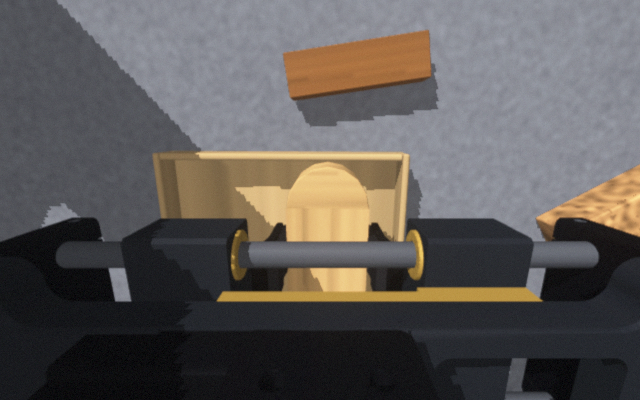

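>>> move_arm(motion=[[[-0.9, -0.6, 0.4], [-1, 0.8, 1], 3.5], [[0, 0, 0], [0, 0, 1], 3.5], [[0, 0, 0], [0, 0, 0], 3.5]])

```text
time: 17.3
position: [572.4, -298.4, 41.6]
ee_rot: [0.723, 0.69, -0.0, -0.0]
wrist_force: [0.5, 0.8, -0.3]
opening: 0.506
```

```bash
python3 -c "
from h import *
go([*slot(38,54),10],-2.6)
"
```

```text
t 17.3 pos [ 572.4 -298.4   41.6] psi -2.7 F [ 0.5  0.8 -0.3] open 44.0
d [  0.   -0.4 -31.6] rot tool [-0.  -0.  -0.1] rows 1
[-0.0, -0.0, -0.1] [-0.04, 0.01, 3.16]
```

>>> move_arm(motion=[[[0, 0, 0], [0, 0, 1.5], 3.5], [[0, 0, 0], [0, 0, 1.6], 3.5], [[0, 0, 0], [0, 0, 0], 3.5], [[0, 0, 0], [0, 0, 0], 5.6], [[0, 0, 0], [0, 0, 0], 5.6], [[0, 0, 0], [0, 0, -2], 5.6], [[0, 0, 0], [0, 0, -5], 7], [[0, 0, 0], [0, 0, -4], 8.7]])

```text
time: 18.3
position: [570.9, -297.1, 119.6]
ee_rot: [0.724, 0.69, -0.0, -0.003]
wrist_force: [0.4, 0.2, -0.4]
opening: 0.79
```

```bash
python3 -c "
from h import *
go([482,-23,110],-93.3)
for n in('scene','side'):
    c,f=grab(n,n+'1')
    for o in blank_obs(c,f):
        if 200<o[2][0]<800 and abs(o[2][1])<500: print(n,*o)
"
```

```text
t 18.3 pos [ 570.9 -297.1  119.6] psi -2.7 F [ 0.4  0.2 -0.4] open 68.7
d [-88.9 274.1  -9.6] rot tool [-0.4  0.1 90.6] rows 10
[-0.0, 0.0, 9.1] [2.7, -1.02, 0.11]
[-0.0, 0.0, 9.1] [2.5, -1.43, 0.11]
[-0.0, 0.0, 9.1] [2.25, -1.8, 0.11]
[-0.0, 0.0, 9.1] [1.93, -2.14, 0.11]
[-0.0, 0.0, 9.1] [1.57, -2.41, 0.11]
[-0.0, 0.0, 9.1] [1.17, -2.63, 0.11]
[-0.0, 0.0, 9.1] [0.74, -2.78, 0.1]
[-0.0, 0.0, 9.1] [0.3, -2.87, 0.1]
[-0.0, 0.0, 9.1] [-0.16, -2.88, 0.1]
[-0.0, 0.0, 9.1] [-0.61, -2.82, 0.1]
scene [308.5 219.2] 599 [483.8 -24.4  13. ]
scene [313.2 282.9] 357 [ 610.4 -181.2   13. ]
side [367.3 149.5] 249 [796.9 329.   13. ]
side [356.5 182.4] 300 [678.3 131.3  13. ]
side [381.6 211.5] 165 [682.  -36.7  13. ]
side [308.2 224.5] 597 [483.3 -28.4  13. ]
side [234.2 235. ] 374 [299.8 -10.   13. ]
side [371.2 253.5] 544 [ 585.9 -189.2   13. ]
```

>>> move_arm(motion=[[[0, 0, 9.1], [2.7, -1, 0], 8.7], [[0, 0, 9.1], [2.5, -1.4, 0], 8.7], [[0, 0, 9.1], [2.2, -1.8, 0.1], 8.7], [[0, 0, 9.1], [1.9, -2.1, 0.2], 8.7], [[0, 0, 9.1], [1.6, -2.4, 0.2], 8.7], [[0, 0, 9.1], [1.2, -2.6, 0.2], 8.7], [[0, 0, 9.1], [0.7, -2.8, 0.2], 8.7], [[0, 0, 9.1], [0.3, -2.9, 0.2], 8.7], [[0, 0, 9.1], [-0.2, -2.9, 0.2], 8.7], [[0, 0, 8], [-0.5, -1.8, 0.2], 8.7]])

```text
time: 19.65
position: [492.1, -27.5, 113.6]
ee_rot: [0.999, -0.051, 0.006, 0.003]
wrist_force: [-0.1, -0.5, -0.3]
opening: 0.994
```

>>> move_arm(motion=[[[0, 0, 0], [0, 0, 0], 8.7]])

```text
time: 19.77
position: [491.1, -26.4, 113.9]
ee_rot: [0.999, -0.049, 0.006, 0.003]
wrist_force: [0.2, -0.7, -0.4]
opening: 0.995
```

```bash
python3 -c "
from h import *
go([482,-23,60],-93.3)
c,f=grab('wrist','w9')
blankfit(c,f,[479,-25])
"
```

```text
t 19.77 pos [491.1 -26.4 113.9] psi -95.6 F [ 0.2 -0.7 -0.4] open 86.5
d [ -9.1   3.4 -53.9] rot tool [ 0.4 -0.7 -2.3] rows 1
[0.4, -0.7, -2.3] [-1.01, -0.28, 5.37]
px [324. 202.] mean [490.9 -23.6] rect [491.8 -23.6] [46.6 83.1] axis 177.5
```

View pics/w9.png

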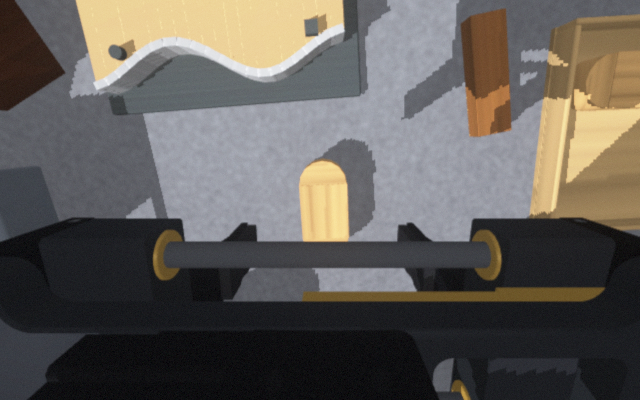

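>>> move_arm(motion=[[[0.4, -0.7, -2.3], [-0.9, -0.3, 3], 8], [[0, 0, 0], [0, 0, 3], 8], [[0, 0, 0], [0, 0, 1.5], 7], [[0, 0, 0], [0, 0, 0], 7]])

```text
time: 20.32
position: [489.0, -28.2, 38.9]
ee_rot: [1.0, -0.025, 0.005, 0.001]
wrist_force: [0.3, 0.4, -0.6]
opening: 0.826
```

```bash
python3 -c "
from h import *
go([482,-23.5,3.5],-93.3)
"
```

```text
t 20.32 pos [489.  -28.2  38.9] psi -92.9 F [ 0.3  0.4 -0.6] open 71.8
d [ -7.    4.7 -35.4] rot tool [ 0.2 -0.6  0.4] rows 1
[0.2, -0.6, 0.4] [-0.76, -0.44, 3.53]
```

>>> move_arm(motion=[[[0.2, -0.6, 0.4], [-0.8, -0.4, 1.7], 7], [[0, 0, 0], [0, 0, 1.6], 7], [[0, 0, 0], [0, 0, 0], 6.5], [[0, 0, 0], [0, 0, 0], 3.5], [[0, 0, 0], [0, 0, 0], 3.5], [[0, 0, 0], [0, 0, 0], 3.5], [[0, 0, 0], [0, 0, 0], 3.5], [[0, 0, 0], [0, 0, -3], 3.5], [[0, 0, 0], [0, 0, -4], 3.5], [[0, 0, 0], [0, 0, 0], 3.5]])

```text
time: 21.58
position: [485.7, -27.3, 81.0]
ee_rot: [1.0, -0.027, 0.005, 0.001]
wrist_force: [0.5, 0.5, -1.5]
opening: 0.5
```

```bash
python3 -c "
from h import *
go([*slot(-38,54),65],-2.6)
"
```

```text
t 21.57 pos [485.7 -27.3  81. ] psi -93.1 F [ 0.5  0.5 -1.5] open 43.5
d [  10.8 -268.1  -16. ] rot tool [  0.5  -0.3 -90.5] rows 10
[0.1, -0.0, -9.1] [0.25, 2.67, 0.17]
[0.1, -0.0, -9.1] [-0.17, 2.68, 0.16]
[0.1, -0.0, -9.1] [-0.59, 2.62, 0.16]
[0.1, -0.0, -9.1] [-0.99, 2.49, 0.16]
[0.1, -0.0, -9.1] [-1.37, 2.3, 0.16]
[0.1, -0.0, -9.1] [-1.72, 2.06, 0.16]
[0.1, -0.0, -9.1] [-2.02, 1.76, 0.16]
[0.1, -0.0, -9.1] [-2.27, 1.42, 0.16]
[0.1, -0.0, -9.1] [-2.47, 1.05, 0.16]
[0.1, -0.0, -9.1] [-2.6, 0.65, 0.16]
```

>>> move_arm(motion=[[[0, 0, -9.1], [0.2, 2.7, 0], 3.5], [[0, 0, -9.1], [-0.2, 2.7, 0], 3.5], [[0, 0, -9.1], [-0.6, 2.6, 0], 3.5], [[0, 0, -9.1], [-1, 2.5, 0], 3.5], [[0, 0, -9.1], [-1.4, 2.3, 0], 3.5], [[0, 0, -9.1], [-1.7, 2.1, 0], 3.5], [[0, 0, -9.1], [-2, 1.8, 0], 3.5], [[0, 0, -9.1], [-2.3, 1.4, 0], 3.5], [[0, 0, -9.1], [-2.5, 1, 0], 3.5], [[0, 0, -7], [-2, 0.5, 0], 3.5]])

```text
time: 22.82
position: [495.0, -291.8, 69.0]
ee_rot: [0.713, 0.701, 0.0, -0.006]
wrist_force: [-0.4, -1.0, -0.8]
opening: 0.501
```

>>> move_arm(motion=[[[0, 0, 0], [0, 0, 0], 3.5]])

```text
time: 22.95
position: [494.8, -292.8, 67.7]
ee_rot: [0.715, 0.7, 0.0, -0.007]
wrist_force: [-0.4, 0.1, -0.5]
opening: 0.502
```

```bash
python3 -c "
from h import *
go([*slot(-38,54),45],-2.6)
"
```

```text
t 22.95 pos [ 494.8 -292.8   67.7] psi -1.2 F [-0.4  0.1 -0.5] open 43.7
d [  1.7  -2.5 -22.7] rot tool [-0.5 -0.6  1.4] rows 1
[-0.5, -0.6, 1.4] [-0.27, 0.2, 2.27]
```

>>> move_arm(motion=[[[-0.5, -0.6, 1.4], [-0.2, 0.2, 2], 3.5], [[0, 0, 0], [0, 0, 1.5], 3.5], [[0, 0, 0], [0, 0, 0], 3.5]])

```text
time: 23.32
position: [494.4, -290.8, 29.5]
ee_rot: [0.725, 0.689, -0.001, -0.003]
wrist_force: [0.0, -0.1, -1.3]
opening: 0.498
```

```bash
python3 -c "
from h import *
go([*slot(-38,54),11],-2.6)
grab('wrist','w10')
"
```

```text
t 23.32 pos [ 494.4 -290.8   29.5] psi -2.9 F [ 0.  -0.1 -1.3] open 43.4
d [  2.1  -4.5 -18.5] rot tool [-0.3 -0.2 -0.3] rows 1
[-0.3, -0.2, -0.3] [-0.45, 0.24, 1.85]
```

View pics/w10.png

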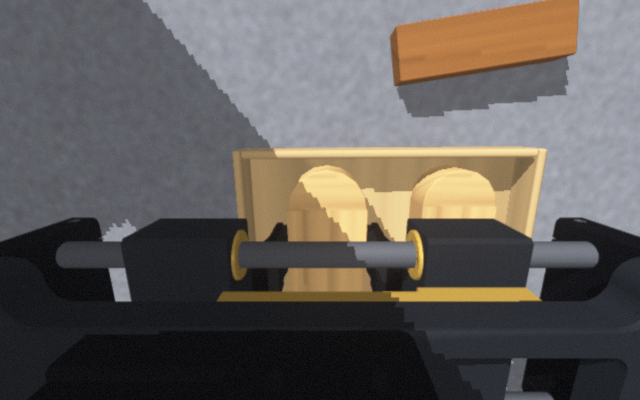

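>>> move_arm(motion=[[[-0.3, -0.2, 0], [-0.5, 0.2, 1], 3.5], [[0, 0, 0], [0, 0, 0.8], 3.5], [[0, 0, 0], [0, 0, 0], 3.5], [[0, 0, 0], [0, 0, 0], 5.6], [[0, 0, 0], [0, 0, 0], 5.6], [[0, 0, 0], [0, 0, -2], 5.6], [[0, 0, 0], [0, 0, -5], 6], [[0, 0, 0], [0, 0, -6], 6], [[0, 0, 0], [0, 0, -6], 6]])

```text
time: 24.5
position: [494.8, -294.9, 202.8]
ee_rot: [0.725, 0.689, -0.0, -0.004]
wrist_force: [1.0, -0.8, -1.0]
opening: 0.69
```

```bash
python3 -c "
from h import *
go([600,50,290],90)
"
```

```text
t 24.5 pos [ 494.8 -294.9  202.8] psi -2.9 F [ 1.  -0.8 -1. ] open 60.0
d [105.2 344.9  87.2] rot tool [ -0.1  -0.5 -92.9] rows 10
[-0.0, -0.1, -9.3] [3.5, 0.87, -0.86]
[-0.0, -0.1, -9.3] [3.31, 1.43, -0.86]
[-0.0, -0.1, -9.3] [3.04, 1.94, -0.87]
[-0.0, -0.1, -9.3] [2.69, 2.41, -0.87]
[-0.0, -0.1, -9.3] [2.26, 2.81, -0.87]
[-0.0, -0.1, -9.3] [1.78, 3.14, -0.87]
[-0.0, -0.1, -9.3] [1.25, 3.38, -0.87]
[-0.0, -0.1, -9.3] [0.68, 3.54, -0.87]
[-0.0, -0.1, -9.3] [0.1, 3.6, -0.87]
[-0.0, -0.1, -9.3] [-0.48, 3.57, -0.87]
```

```bash
python3 -c "
from h import *
go([640,60,310],0)
"
```

```text
t 24.5 pos [ 494.8 -294.9  202.8] psi -2.9 F [ 1.  -0.8 -1. ] open 60.0
d [145.2 354.9 107.2] rot tool [-0.4 -0.3 -2.9] rows 7
[-0.1, -0.0, -0.4] [5.17, 1.81, -1.52]
[-0.1, -0.0, -0.4] [5.16, 1.85, -1.52]
[-0.1, -0.0, -0.4] [5.15, 1.88, -1.52]
[-0.1, -0.0, -0.4] [5.13, 1.92, -1.52]
[-0.1, -0.0, -0.4] [5.12, 1.96, -1.53]
[-0.1, -0.0, -0.4] [5.1, 2.0, -1.53]
[-0.1, -0.0, -0.4] [5.09, 2.04, -1.53]
```

>>> move_arm(motion=[[[0, 0, -1], [5.2, 1.9, -1.5], 6], [[0, 0, -1], [5.2, 1.9, -1.5], 6], [[0, 0, -1], [5.2, 1.9, -1.5], 6], [[0, 0, 0], [5.2, 2, -1.5], 6], [[0, 0, 0], [5.2, 2, -1.5], 6], [[0, 0, 0], [5, 2, -1.5], 6], [[0, 0, 0], [3, 1.2, -1], 6], [[0, 0, 0], [0, 0, 0], 6], [[0, 0, 0], [0, 0, 0], 6], [[0, 0, 0], [0, 0, 0], 6]])

```text
time: 25.75
position: [634.2, 49.4, 310.6]
ee_rot: [0.707, 0.707, 0.0, 0.003]
wrist_force: [-0.3, -0.3, 0.6]
opening: 0.694
```

```bash
python3 -c "
from h import *
s,R=where();print(s['position'],s['joint_vel'].round(3))
c,f=grab('wrist','w11');np.save('w11c.npy',c,allow_pickle=True)
go([640,60,310],0)
crop(f,180,0,560,240,'w11z',2)
"
```

```text
[634.17519934  49.35042226 310.55946297] [-0.01   0.002  0.013 -0.007  0.001 -0.003]
t 25.8 pos [634.1  49.2 310.5] psi -0.0 F [-0.3 -0.4  0.2] open 60.0
d [ 5.9 10.8 -0.5] rot tool [ 0.2  0.2 -0. ] rows 1
[0.2, 0.2, -0.0] [1.08, 0.59, 0.05]
```

View pics/w11z.png

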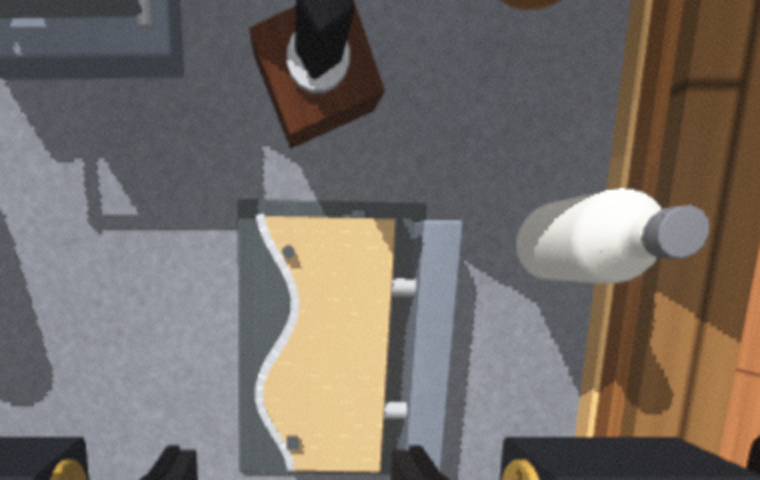

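```bash
python3 - <<'E'
from h import *
c=np.load('w11c.npy',allow_pickle=True).item(); f=cv2.imread('pics/w11.png')
def q(x,y,z): return ray(c,180+x/2,y/2,z).round(1)
print("studs",q(289,253,41),q(292,443,41))
print("base corners z8",q(239,200,8),q(239,472,8),q(426,203,8))
print("tmpl side top",q(260,215,38),q(396,218,38),q(293,470,38),q(380,470,38))
print("collar",q(318,63,63),"stand top",q(250,30,55),q(290,135,55),q(383,93,55))
print("handle top?",q(325,-20,143),"bottle base",q(555,240,0),"cap",q(675,230,150))
crop(f,290,0,390,80,"w11s",8); crop(f,290,90,400,240,"w11t",5)
E
```

```text
studs [633.1 120.4  41. ] [635.3 -28.9  41. ]
base corners z8 [593.7 161.    8. ] [588.4 -67.    8. ] [741.1 159.    8. ]
tmpl side top [611.7 147.6  38. ] [712.5 145.6  38. ] [636.1 -53.5  38. ] [708.3 -53.6  38. ]
collar [652.4 240.8  63. ] stand top [607.6 262.7  55. ] [633.9 198.8  55. ] [697.  225.2  55. ]
handle top? [652.  254.4 143. ] bottle base [850.1 131.2   0. ] cap [847.6 131.7 150. ]
```

View pics/w11s.png

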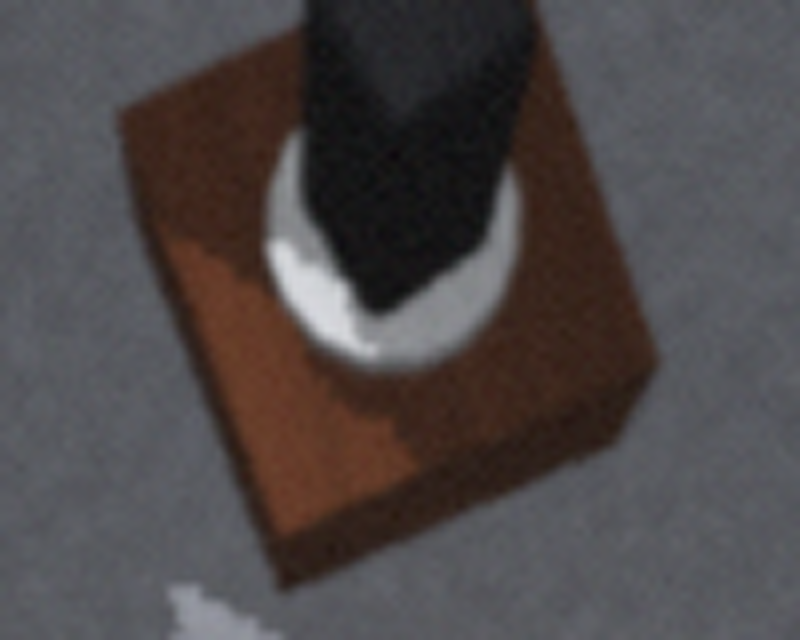

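View pics/w11t.png

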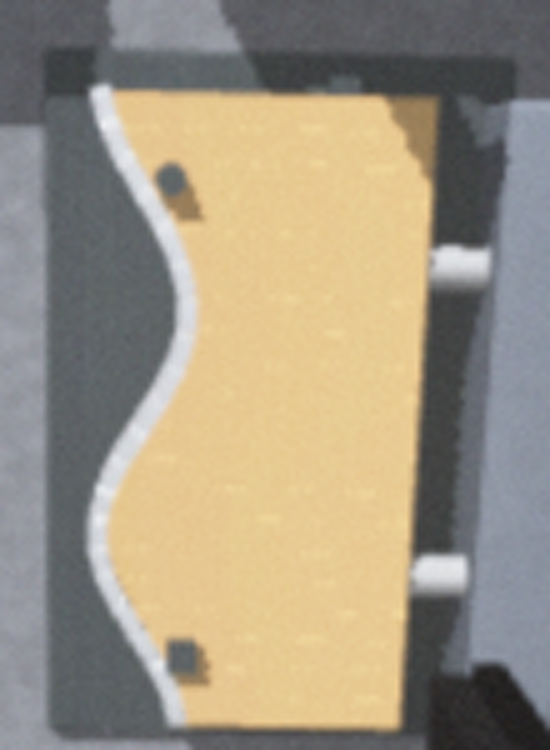

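```bash
python3 - <<'E'
from h import *
c=np.load('w11c.npy',allow_pickle=True).item()
q=lambda x,y,z: ray(c,290+x/8,y/8,z)[:2]
a,b,d=q(378,312,63),q(487,243,63),q(308,200,63)
print(a,b,d, np.degrees(np.arctan2(*(b-a)[::-1])),np.linalg.norm(b-a),np.degrees(np.arctan2(*(d-a)[::-1])),np.linalg.norm(d-a))
for yaw in (30,):
    y=np.radians(yaw);e=np.array([np.cos(y),np.sin(y)]);g=np.array([-np.sin(y),np.cos(y)]);print("centre",a+12*e+12*g)
print("collar L/R",q(266,220,63),q(522,215,63),"bottom",q(395,370,55+0))
print("collar mid top",(q(266,218,59)+q(522,218,59))/2)
S=[q(120,113,55),q(283,535,55),q(658,362,55)]; print("stand",S,(S[0]+S[2])/2, np.degrees(np.arctan2(*(S[2]-S[1])[::-1])))
# side/scene handle
for n in("scene","side"):
    k,f=grab(n,n+"2")
    h=cv2.cvtColor(f,cv2.COLOR_BGR2HSV); x0,y0,x1,y1=(395,130,440,185) if n=="scene" else (320,118,352,170)
    m=np.zeros(f.shape[:2],np.uint8); m[y0:y1,x0:x1]=cv2.inRange(h,(0,0,0),(180,255,50))[y0:y1,x0:x1]
    for i,st,ce in blobs(f,m,40): print(n,st,ce,ray(k,*ce,103),ray(k,ce[0],st[1]+2,143))
E
```

```text
[650.15514123 231.94547107] [667.938574   242.17178102] [638.56408799 248.38795974] 29.900926290721024 20.514090182968605 125.18173869367088 20.117354422031458
centre [654.54744608 248.33777592]
collar L/R [631.69937438 245.4590982 ] [673.57801327 246.28031901] bottom [653.43267798 225.38182643]
collar mid top [652.8255324  247.06838262]
stand [array([607.60239014, 263.69769469]), array([634.4523545 , 199.63331043]), array([697.94648512, 226.69232781])] [652.77443763 245.19501125] 23.082037260682753
scene [411 151  12  23 180] [416.43888889 161.90555556] [652.74820916 239.55402899 103.        ] [653.19030578 228.02161178 143.        ]
side [331 129   9  25 211] [334.96682464 141.33649289] [650.45901481 240.01350885 103.        ] [645.430214   225.03270813 143.        ]
```

```bash
python3 -c "
from h import *
go([652.5,244,195],30)
"
```

```text
t 25.9 pos [634.4  49.3 310.7] psi -0.0 F [-0.2 -0.1 -0.3] open 60.1
d [  18.1  194.7 -115.7] rot tool [  0.2   0.2 -30. ] rows 4
[0.1, 0.1, -7.5] [4.88, 0.44, 2.88]
[0.1, 0.1, -7.5] [4.77, 1.07, 2.88]
[0.1, 0.1, -7.5] [4.59, 1.69, 2.89]
[0.1, 0.1, -7.5] [4.33, 2.28, 2.89]
```

>>> move_arm(motion=[[[0, 0, -7.5], [4.9, 0.4, 2.5], 7], [[0, 0, -7.5], [4.8, 1.1, 2.5], 7], [[0, 0, -7.5], [4.6, 1.7, 2.5], 7], [[0, 0, -6], [3, 1.5, 2], 7], [[0, 0, 0], [0, 0, 0], 7], [[0, 0, 0], [0, 0, 0], 7]])

```text
time: 26.65
position: [653.0, 227.2, 212.8]
ee_rot: [0.509, 0.861, -0.0, 0.005]
wrist_force: [0.5, -0.4, 0.7]
opening: 0.806
```

```bash
python3 -c "
from h import *
go([652.5,244,195],30)
c,f=grab('wrist','w12')
np.save('w12c.npy',c,allow_pickle=True)
crop(f,200,90,440,280,'w12z',3)
"
```

```text
t 26.65 pos [653.  227.2 212.8] psi 28.8 F [ 0.5 -0.4  0.7] open 70.1
d [ -0.5  16.8 -17.8] rot tool [ 0.2  0.5 -1.2] rows 1
[0.2, 0.5, -1.2] [1.51, 0.75, 1.77]
```

View pics/w12z.png

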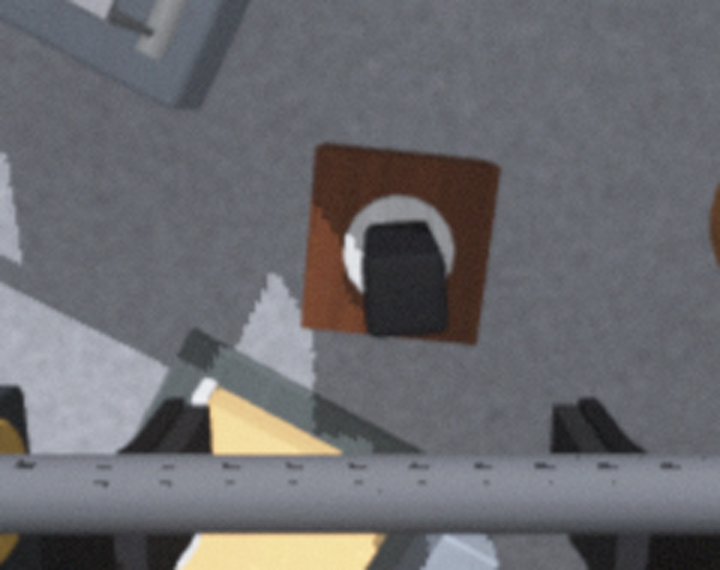

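```bash
python3 -c "
from h import *
c=np.load('w12c.npy',allow_pickle=True).item()
print(ray(c,334.7,187.7,143),[ray(c,200+x/3,90+y/3,143)[:2].round(1) for x,y in((365,252),(370,335),(445,331),(436,249))], ray(c,200+399/3,90+250/3,61))
go([652.5,244,93],31.5)
"
```

```text
[651.40325162 246.88669367 143.        ] [array([636.2, 251.8]), array([648.8, 231.5]), array([667. , 242.9]), array([653.1, 262.1])] [652.44475261 246.56193573  61.        ]
t 26.7 pos [652.9 227.1 212.8] psi 28.7 F [ 0.6  0.7 -0.4] open 70.1
d [  -0.4   16.9 -119.8] rot tool [ 0.2  0.5 -2.8] rows 3
[0.1, 0.2, -0.9] [0.53, 0.24, 3.99]
[0.1, 0.2, -0.9] [0.52, 0.26, 3.99]
[0.1, 0.2, -0.9] [0.5, 0.27, 3.99]
```

>>> move_arm(motion=[[[0.2, 0.5, -2.8], [1.7, 0.9, 2], 7], [[0, 0, 0], [0, 0, 1], 7], [[0, 0, 0], [0, 0, 0], 7]])

```text
time: 27.08
position: [653.7, 244.9, 182.0]
ee_rot: [0.489, 0.872, 0.001, 0.0]
wrist_force: [-0.7, -1.0, 0.4]
opening: 0.805
```

```bash
python3 -c "
from h import *
go([652,246,93],31.5)
"
```

```text
t 27.07 pos [653.7 244.9 182. ] psi 31.5 F [-0.7 -1.   0.4] open 70.0
d [ -1.7   1.1 -89. ] rot tool [ 0.1 -0.  -0. ] rows 2
[0.0, -0.0, -0.0] [0.09, -0.05, 4.45]
[0.0, -0.0, -0.0] [0.09, -0.05, 4.45]
```

>>> move_arm(motion=[[[0, 0, 0], [0.2, -0.1, 2], 7], [[0, 0, 0], [0, 0, 2.5], 7], [[0, 0, 0], [0, 0, 2.5], 7], [[0, 0, 0], [0, 0, 1.5], 7], [[0, 0, 0], [0, 0, 0], 7]])

```text
time: 27.7
position: [654.1, 245.0, 96.5]
ee_rot: [0.49, 0.872, 0.002, 0.002]
wrist_force: [0.1, 0.1, -0.6]
opening: 0.803
```

```bash
python3 -c "
from h import *
go([652,246,93],31.5)
"
```

```text
t 27.7 pos [654.1 245.   96.5] psi 31.4 F [ 0.1  0.1 -0.6] open 69.9
d [-2.1  1.  -3.5] rot tool [ 0.3  0.1 -0.1] rows 1
[0.3, 0.1, -0.1] [0.2, -0.13, 0.35]
```

>>> move_arm(motion=[[[0.3, 0.1, 0], [0.2, -0.1, 0.3], 7], [[0, 0, 0], [0, 0, 0], 2], [[0, 0, 0], [0, 0, 0], 2], [[0, 0, 0], [0, 0, 0], 2], [[0, 0, 0], [0, 0, 0], 2], [[0, 0, 0], [0, 0, 0], 2], [[0, 0, 0], [0, 0, 0], 2], [[0, 0, 0], [0, 0, 0], 2]], squeeze=50)

```text
time: 28.7
position: [653.9, 246.5, 97.2]
ee_rot: [0.489, 0.872, 0.002, 0.002]
wrist_force: [-0.1, 0.4, -0.3]
opening: 0.273
```

```bash
python3 -c "
from h import *
go([652,246,153],31.5)
print(where()[0]['moment'])
"
```

```text
t 28.7 pos [653.9 246.5  97.2] psi 31.4 F [-0.1  0.4 -0.3] open 23.7
d [-1.9 -0.5 55.8] rot tool [ 0.3  0.1 -0.1] rows 1
[0.3, 0.1, -0.1] [0.04, -0.16, -5.58]
[-0.1219803   0.04700843  0.04607949]
```

>>> move_arm(motion=[[[0, 0, 0], [0, 0, -1.5], 2], [[0, 0, 0], [0, 0, -2], 2], [[0, 0, 0], [0, 0, -2.5], 2], [[0, 0, 0], [0, 0, -1.5], 2], [[0, 0, 0], [0, 0, 0], 2]])

```text
time: 29.32
position: [654.5, 246.8, 178.3]
ee_rot: [0.489, 0.872, 0.003, 0.003]
wrist_force: [0.7, 0.3, -2.2]
opening: 0.272
```

```bash
python3 -c "
from h import *
go([600,200,165],0)
print(where()[0]['moment'])
for n in('scene','side'): 
  c,f=grab(n,n+'3')
  crop(f,*((360,90,480,250) if n=='scene' else (280,80,420,220)),n+'3z',4)
"
```

```text
t 29.32 pos [654.5 246.8 178.3] psi 31.4 F [ 0.7  0.3 -2.2] open 23.7
d [-54.5 -46.8 -13.3] rot tool [ 0.5  0.  31.4] rows 4
[0.1, 0.0, 7.8] [-0.29, -1.77, 0.32]
[0.1, 0.0, 7.8] [-0.53, -1.72, 0.32]
[0.1, 0.0, 7.8] [-0.76, -1.63, 0.33]
[0.1, 0.0, 7.8] [-0.97, -1.51, 0.33]
[-0.03540928 -0.03840325  0.04963985]
```

View pics/scene3z.png

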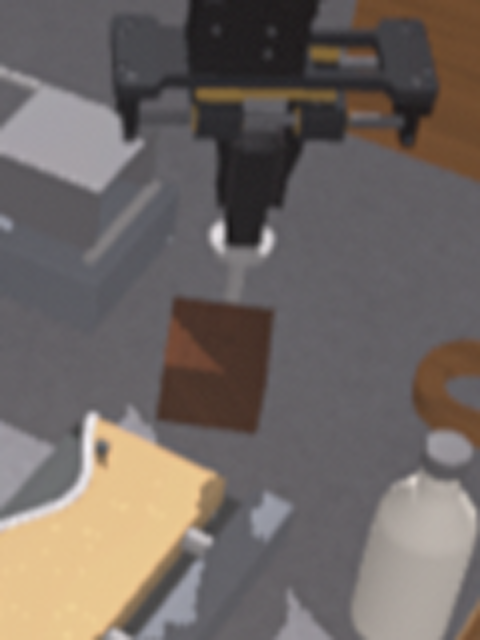

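View pics/side3z.png

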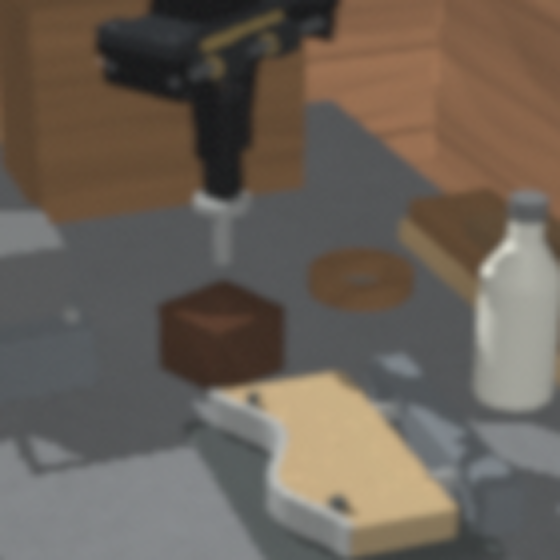

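```bash
cat >> h.py <<'E'
CO=np.array([619.75,46.7]); CY=np.radians(-1.33)
CR=np.array([[np.cos(CY),-np.sin(CY)],[np.sin(CY),np.cos(CY)]])
def cw(x,y): return CO+CR@[x,y]
def wc(p): return CR.T@(np.array(p)[:2]-CO)
def pin(yc,d):
    """pin-centre (copy) touching the edge at contact y=yc with travel d"""
    k=2*np.pi/140; f=14*np.sin(k*yc); g=14*k*np.cos(k*yc); n=np.array([-1,g])/np.hypot(1,g)
    return np.array([f+d,yc])+6*n
def pinx(yp,d):
    """pin-centre x for centre y yp"""
    ys=np.linspace(yp-12,yp+12,4801); k=2*np.pi/140
    dx=6**2-(ys-yp)**2; ok=dx>=0
    return float(np.min(14*np.sin(k*ys[ok])+d-np.sqrt(dx[ok])))
E
python3 -c "
from h import *
print(pin(78,0),pinx(pin(78,0)[1],0))
go([*cw(-30,78),165],-1.3)
"
```

```text
[-10.09081119  74.95780845] -10.090810538986776
t 29.43 pos [653.3 246.5 176.3] psi 31.4 F [ 0.1 -0.1 -0.7] open 23.8
d [ -61.8 -121.1  -11.3] rot tool [ 0.3  0.  32.7] rows 4
[0.1, 0.0, 8.2] [-1.78, -2.9, 0.27]
[0.1, 0.0, 8.2] [-2.17, -2.61, 0.27]
[0.1, 0.0, 8.2] [-2.52, -2.28, 0.28]
[0.1, 0.0, 8.2] [-2.82, -1.9, 0.28]
```

>>> move_arm(motion=[[[0, 0, 8.2], [-1.8, -2.9, 0], 2], [[0, 0, 8.2], [-2.2, -2.6, 0], 2], [[0, 0, 8.2], [-2.5, -2.3, 0], 2], [[0, 0, 7], [-2, -1.3, 0], 2], [[0, 0, 0], [0, 0, 0], 2], [[0, 0, 0], [0, 0, 0], 2]])

```text
time: 30.18
position: [590.4, 132.0, 169.2]
ee_rot: [0.714, 0.7, -0.002, -0.003]
wrist_force: [-0.4, -0.3, -1.2]
opening: 0.271
```

```bash
python3 -c "
from h import *
go([*cw(-28,76),135],-1.3)
print(wc(where()[0]['position']))
"
```

```text
t 30.18 pos [590.4 132.  169.2] psi -1.1 F [-0.4 -0.3 -1.2] open 23.6
d [  3.2  -8.6 -34.2] rot tool [-0.4 -0.   0.2] rows 1
[-0.4, -0.0, 0.2] [-0.86, 0.36, 3.42]
[-31.36557703  84.56452572]
```

>>> move_arm(motion=[[[-0.4, 0, 0.2], [-0.8, 0.2, 1.5], 2], [[0, 0, 0], [0, 0, 1.5], 2], [[0, 0, 0], [0, 0, 1], 2], [[0, 0, 0], [0, 0, 0], 2], [[0, 0, 0], [0, 0, 0], 2]])

```text
time: 30.8
position: [593.7, 127.6, 126.6]
ee_rot: [0.713, 0.701, 0.001, -0.0]
wrist_force: [0.4, -0.6, -1.6]
opening: 0.276
```

```bash
python3 -c "
from h import *
go([*cw(-28,76),108],-1.3)
print(wc(where()[0]['position']),where()[0]['joint_vel'].round(3))
c,f=grab('wrist','w13');np.save('w13c.npy',c,allow_pickle=True)
"
```

```text
t 30.8 pos [593.7 127.6 126.6] psi -0.9 F [ 0.4 -0.6 -1.6] open 24.0
d [ -0.2  -4.2 -18.6] rot tool [ 0.1 -0.1  0.4] rows 1
[0.1, -0.1, 0.4] [-0.43, -0.02, 1.86]
[-27.87163369  80.22581823] [0.006 0.007 0.    0.    0.001 0.   ]
```

View pics/w13.png

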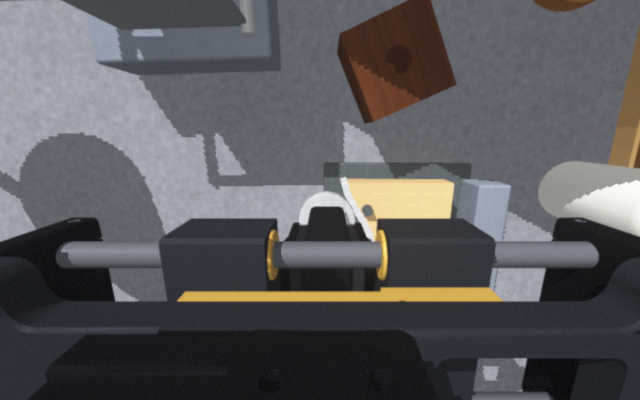

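```bash
python3 -c "
from h import *
c=np.load('w13c.npy',allow_pickle=True).item();f=cv2.imread('pics/w13.png')
crop(f,280,150,480,250,'w13z',4)
print(ray(c,327,192,92.6),ray(c,300,215,92.6),ray(c,352,210,92.6)); print('stud',ray(c,368,211,41),wc(ray(c,368,211,41)))
print('hole',ray(c,399,58,55))
"
```

```text
[595.17731689 150.76744834  92.6       ] [575.1429332  133.84098703  92.6       ] [613.21547396 137.05506307  92.6       ]
stud [632.71375195 121.0720752   41.        ] [11.23402448 74.65293784]
hole [651.87263126 246.76262491  55.        ]
```

View pics/w13z.png

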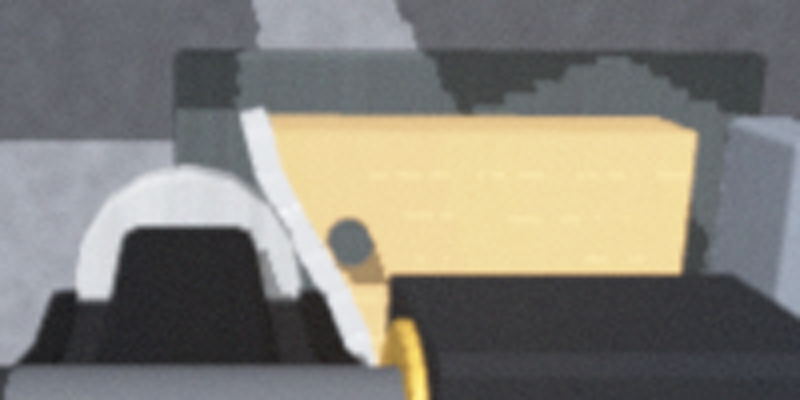

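>>> move_arm(motion=[[[0, 0, 0], [-0.6, 0, 0.5], 2], [[0, 0, 0], [0, 0, 0.8], 2], [[0, 0, 0], [0, 0, 0.5], 2], [[0, 0, 0], [0, 0, 0], 2]])

```text
time: 31.35
position: [594.1, 121.0, 108.3]
ee_rot: [0.713, 0.701, 0.002, 0.0]
wrist_force: [-0.3, 0.0, -1.9]
opening: 0.271
```

```bash
cat >> h.py <<'E'
POFF=np.array([0.3,2.0])
def tr(d=5.5,step=None,yend=None):
    s,R=where(); p=wc(s["position"])+POFF
    print("t",round(s["time"],2),"pin copy",p.round(1),"tip z",round(s["position"][2]-87.2,1),"travel est",round(p[0]-pinx(p[1],0),2),"F copy",(CR.T@s["wrist_force"][:2]).round(1),round(s["wrist_force"][2],1))
    Rt=np.column_stack([[-np.sin(CY),np.cos(CY),0],[np.cos(CY),np.sin(CY),0],[0,0,-1.]])
    print("rot",Rn.from_matrix(R.T@Rt).as_rotvec(degrees=True).round(1))
    return p
E
python3 -c "
from h import *
p=tr(); print(pinx(p[1],0))
"
```

```text
t 31.35 pin copy [-27.1  75.6] tip z 21.1 travel est -16.6 F copy [-0.3  0. ] -1.9
rot [ 0.1 -0.1  0.4]
-10.493232006188943
```

>>> move_arm(motion=[[[0, 0, 0.4], [0, 0.8, 0], 2], [[0, 0, 0], [0, 0.8, 0], 2], [[0, 0, 0], [0, 0.3, 0], 2], [[0, 0, 0], [0, 0, 0], 2]])

```text
time: 31.85
position: [613.2, 120.6, 108.2]
ee_rot: [0.715, 0.699, 0.0, -0.001]
wrist_force: [-2.4, -0.7, -0.3]
opening: 0.272
```

```bash
python3 -c "
from h import *
p=tr(); print(pinx(p[1],0))
c,f=grab('wrist','w14');crop(f,280,150,480,250,'w14z',4)
"
```

```text
t 31.85 pin copy [-7.9 75.7] tip z 21.0 travel est 2.59 F copy [-2.3 -0.7] -0.3
rot [-0.1 -0.1 -0. ]
-10.515706510704183
```

View pics/w14z.png

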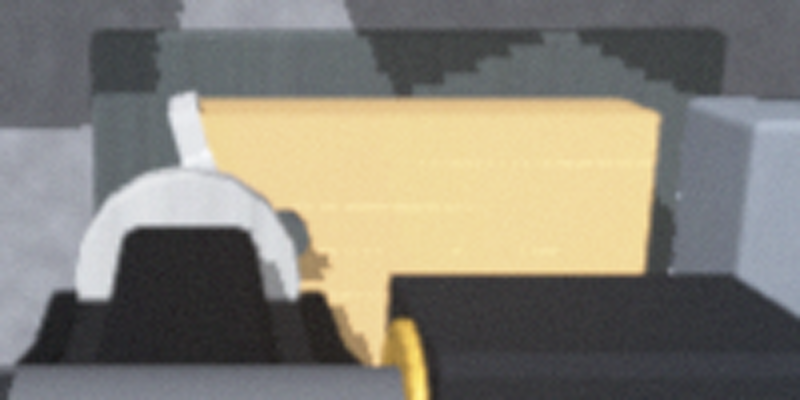

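```bash
cat >> h.py <<'E'
def rearx(f,c,zz=38):pass
E
python3 -c "
from h import *
c0=np.load('w13c.npy',allow_pickle=True).item();c=arm.get_calibration('wrist')
for k,(bx,by),(rx,ry),(b0x,b0y) in((c0,(243,111),(692,130),(175,52)),(c,(172,95),(658,115),(92,32))):
  g=lambda x,y,z:wc(ray(k,280+x/4,150+y/4,z)).round(2)
  print('band',g(bx,by,38),'rear',g(rx,ry,38),'base',g(b0x,b0y,8))
"
```

```text
band [-14.38 104.96] rear [ 88.02 101.39] base [-30.11 114.86]
band [-10.69 104.64] rear [ 91.46 100.48] base [-29.72 114.93]
```

```bash
cat >> h.py <<'E'
def plan(n,step,d,first=0.0):
    p=tr(); q=p.copy()
    for k in range(n):
        y=p[1]-step*(k+1); x=pinx(y,d); dl=np.array([x,y])-q
        print("tool x,y cm",(dl[::-1]/10).round(2)); q=np.array([x,y])
E
python3 -c "
from h import *
plan(6,4,4.8)
"
```

```text
t 31.9 pin copy [-8.1 75.7] tip z 21.0 travel est 2.4 F copy [-1.  -0.4] -1.3
rot [-0.1 -0.1 -0. ]
tool x,y cm [-0.4   0.48]
tool x,y cm [-0.4   0.25]
tool x,y cm [-0.4   0.25]
tool x,y cm [-0.4   0.24]
tool x,y cm [-0.4   0.23]
tool x,y cm [-0.4   0.21]
```

>>> move_arm(motion=[[[0, 0, 0], [0, 0.25, 0], 2], [[0, 0, 0], [-0.4, 0.25, 0], 2], [[0, 0, 0], [-0.4, 0.25, 0], 2], [[0, 0, 0], [-0.4, 0.25, 0], 2]])

```text
time: 32.4
position: [621.3, 107.9, 107.6]
ee_rot: [0.715, 0.699, -0.001, -0.002]
wrist_force: [-2.7, -0.2, -1.6]
opening: 0.273
```

```bash
python3 -c "
from h import *
plan(7,4,4.8)
"
```

```text
t 32.4 pin copy [ 0.4 63.3] tip z 20.4 travel est 3.31 F copy [-2.7 -0.3] -1.6
rot [-0.3 -0.1  0. ]
tool x,y cm [-0.4   0.39]
tool x,y cm [-0.4   0.23]
tool x,y cm [-0.4  0.2]
tool x,y cm [-0.4   0.17]
tool x,y cm [-0.4   0.13]
tool x,y cm [-0.4   0.08]
tool x,y cm [-0.4   0.03]
```

>>> move_arm(motion=[[[0, 0, 0], [-0.4, 0.38, 0], 2], [[0, 0, 0], [-0.4, 0.25, 0], 2], [[0, 0, 0], [-0.4, 0.22, 0], 2], [[0, 0, 0], [-0.4, 0.18, 0], 2], [[0, 0, 0], [-0.4, 0.13, 0], 2]])

```text
time: 33.02
position: [632.4, 86.3, 107.0]
ee_rot: [0.715, 0.699, -0.002, -0.004]
wrist_force: [-1.9, 0.6, -1.1]
opening: 0.27
```

```bash
python3 -c "
from h import *
plan(7,4,4.8)
c,f=grab('wrist','w15');np.save('w15c.npy',c,allow_pickle=True);crop(f,280,120,480,250,'w15z',4)
"
```

```text
t 33.02 pin copy [12.  41.9] tip z 19.8 travel est 4.8 F copy [-1.9  0.5] -1.1
rot [-0.4 -0.1 -0. ]
tool x,y cm [-0.4   0.07]
tool x,y cm [-0.4   0.01]
tool x,y cm [-0.4  -0.04]
tool x,y cm [-0.4  -0.09]
tool x,y cm [-0.4  -0.14]
tool x,y cm [-0.4  -0.18]
tool x,y cm [-0.4  -0.21]
```

View pics/w15z.png

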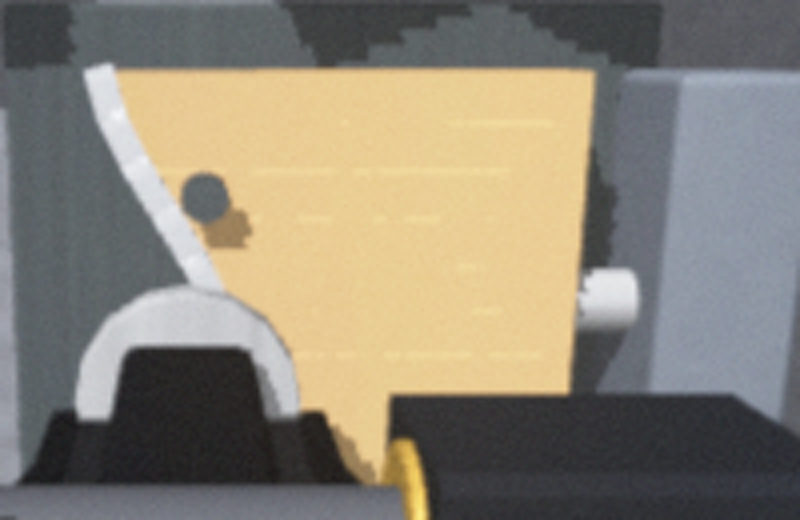

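```bash
cat >> h.py <<'E'
def stud(c,f,which=0,d=5):
    """stud centroid -> travel"""
    ex=np.array([10.9,75]) if which==0 else np.array([17.1,-75])
    u=proj(c,[*cw(ex[0]+d,ex[1]),42]); x0,y0=int(u[0])-14,int(u[1])-12
    h=cv2.cvtColor(f,cv2.COLOR_BGR2HSV)[y0:y0+24,x0:x0+28]
    m=cv2.inRange(h,(60,0,0),(130,255,125))
    for i,st,ce in blobs(f,m,30):
        w=wc(ray(c,ce[0]+x0,ce[1]+y0,42)); print("stud px",(ce+[x0,y0]).round(1),"area",st[4],"copy",w.round(2),"travel",round(w[0]-ex[0],2))
E
python3 -c "
from h import *
c=np.load('w15c.npy',allow_pickle=True).item();f=cv2.imread('pics/w15.png');stud(c,f)
c=np.load('w13c.npy',allow_pickle=True).item();f=cv2.imread('pics/w13.png');stud(c,f,0,0)
"
```

```text
stud px [330.7 169.1] area 85 copy [15.38 75.52] travel 4.48
stud px [367.2 210.4] area 74 copy [10.31 75.53] travel -0.59
```

>>> move_arm(motion=[[[-0.4, 0, 0], [-0.4, 0.08, -0.1], 2], [[0, 0, 0], [-0.4, 0.03, -0.05], 2], [[0, 0, 0], [-0.4, -0.03, 0], 2], [[0, 0, 0], [-0.4, -0.08, 0], 2], [[0, 0, 0], [-0.4, -0.13, 0], 2]])

```text
time: 33.7
position: [629.8, 66.7, 108.4]
ee_rot: [0.716, 0.698, 0.002, -0.003]
wrist_force: [-2.6, 4.0, -1.8]
opening: 0.275
```

```bash
python3 -c "
from h import *
plan(7,4,4.8)
c,f=grab('wrist','w16');stud(c,f)
"
```

```text
t 33.7 pin copy [ 9.8 22.3] tip z 21.2 travel est 4.46 F copy [-2.7  3.9] -1.8
rot [-0.1 -0.3 -0.1]
tool x,y cm [-0.4  -0.14]
tool x,y cm [-0.4  -0.21]
tool x,y cm [-0.4  -0.23]
tool x,y cm [-0.4  -0.24]
tool x,y cm [-0.4  -0.25]
tool x,y cm [-0.4  -0.25]
tool x,y cm [-0.4  -0.24]
stud px [333.3 145. ] area 84 copy [15.69 75.33] travel 4.79
```

>>> move_arm(motion=[[[0, 0, 0], [-0.4, -0.16, 0], 2], [[0, 0, 0], [-0.4, -0.22, 0], 2], [[0, 0, 0], [-0.4, -0.24, 0], 2], [[0, 0, 0], [-0.4, -0.25, 0], 2], [[0, 0, 0], [-0.4, -0.25, 0], 2]])

```text
time: 34.38
position: [617.3, 46.7, 108.4]
ee_rot: [0.716, 0.698, 0.002, -0.003]
wrist_force: [-2.2, 3.9, -1.7]
opening: 0.276
```

```bash
python3 -c "
from h import *
plan(7,4,4.8)
c,f=grab('wrist','w17');stud(c,f)
"
```

```text
t 34.38 pin copy [-2.2  2. ] tip z 21.2 travel est 3.67 F copy [-2.3  3.9] -1.7
rot [-0.1 -0.5 -0.1]
tool x,y cm [-0.4  -0.14]
tool x,y cm [-0.4  -0.24]
tool x,y cm [-0.4  -0.22]
tool x,y cm [-0.4 -0.2]
tool x,y cm [-0.4  -0.17]
tool x,y cm [-0.4  -0.14]
tool x,y cm [-0.4 -0.1]
stud px [347.1 119. ] area 95 copy [14.52 75.3 ] travel 3.62
```

>>> move_arm(motion=[[[0, -0.4, 0], [-0.4, -0.12, 0], 2], [[0, 0, 0], [-0.4, -0.22, 0], 2], [[0, 0, 0], [-0.4, -0.22, 0], 2], [[0, 0, 0], [-0.4, -0.2, 0], 2], [[0, 0, 0], [-0.4, -0.17, 0], 2]])

```text
time: 35.05
position: [605.9, 25.6, 108.2]
ee_rot: [0.716, 0.698, -0.001, -0.001]
wrist_force: [-1.4, 2.5, -1.3]
opening: 0.277
```

```bash
python3 -c "
from h import *
plan(7,4,5)
c,f=grab('wrist','w18');stud(c,f)
"
```

```text
t 35.05 pin copy [-13.  -19.5] tip z 21.0 travel est 4.12 F copy [-1.4  2.5] -1.3
rot [-0.2 -0.  -0.1]
tool x,y cm [-0.4  -0.04]
tool x,y cm [-0.4  -0.09]
tool x,y cm [-0.4  -0.05]
tool x,y cm [-0.4  -0.01]
tool x,y cm [-0.4   0.02]
tool x,y cm [-0.4   0.06]
tool x,y cm [-0.4  0.1]
stud px [362.3  89.2] area 111 copy [14.84 75.27] travel 3.94
```

>>> move_arm(motion=[[[0, 0, 0], [-0.4, -0.04, 0], 2], [[0, 0, 0], [-0.4, -0.08, 0], 2], [[0, 0, 0], [-0.4, -0.04, 0], 2], [[0, 0, 0], [-0.4, 0, 0], 2], [[0, 0, 0], [-0.4, 0.03, 0], 2]])

```text
time: 35.72
position: [604.0, 1.7, 108.4]
ee_rot: [0.716, 0.698, -0.002, 0.0]
wrist_force: [-2.3, 0.6, -1.7]
opening: 0.27
```

```bash
python3 -c "
from h import *
plan(7,4,5)
c,f=grab('wrist','w19');stud(c,f)
"
```

```text
t 35.73 pin copy [-14.4 -43.4] tip z 21.2 travel est 4.73 F copy [-2.4  0.6] -1.7
rot [-0.2  0.2 -0.1]
tool x,y cm [-0.4   0.13]
tool x,y cm [-0.4   0.13]
tool x,y cm [-0.4   0.17]
tool x,y cm [-0.4   0.19]
tool x,y cm [-0.4   0.22]
tool x,y cm [-0.4   0.24]
tool x,y cm [-0.4   0.25]
stud px [365.3  54.5] area 127 copy [14.77 75.29] travel 3.87
```

>>> move_arm(motion=[[[0, 0, 0], [-0.4, 0.14, 0], 2], [[0, 0, 0], [-0.4, 0.15, 0], 2], [[0, 0, 0], [-0.4, 0.19, 0], 2], [[0, 0, 0], [-0.4, 0.21, 0], 2], [[0, 0, 0], [-0.4, 0.24, 0], 2]])

```text
time: 36.4
position: [613.9, -21.5, 108.6]
ee_rot: [0.716, 0.699, -0.003, 0.001]
wrist_force: [-2.1, 0.1, -1.2]
opening: 0.271
```

```bash
python3 -c "
from h import *
plan(6,4,5)
c,f=grab('wrist','w20');stud(c,f)
"
```

```text
t 36.4 pin copy [ -4.  -66.3] tip z 21.4 travel est 5.34 F copy [-2.1  0.1] -1.2
rot [-0.1  0.3 -0. ]
tool x,y cm [-0.4   0.21]
tool x,y cm [-0.4   0.25]
tool x,y cm [-0.4   0.25]
tool x,y cm [-0.4   0.24]
tool x,y cm [-0.4   0.22]
tool x,y cm [-0.4   0.19]
stud px [352.4  19.3] area 137 copy [15.1  75.39] travel 4.2
```

>>> move_arm(motion=[[[0, 0, 0], [-0.4, 0.23, 0], 2], [[0, 0, 0], [-0.4, 0.25, 0], 2], [[0, 0, 0], [-0.4, 0.25, 0], 2], [[0, 0, 0], [-0.3, 0.18, 0], 2], [[0, 0, 0], [0, 0, 0], 2]])

```text
time: 37.08
position: [623.9, -38.8, 108.7]
ee_rot: [0.716, 0.698, -0.003, 0.002]
wrist_force: [-2.1, 0.5, -1.3]
opening: 0.27
```

```bash
python3 -c "
from h import *
plan(2,4,5)
c,f=grab('wrist','w21');np.save('w21c.npy',c,allow_pickle=True);crop(f,280,80,480,250,'w21z',4)
"
```

```text
t 37.08 pin copy [  6.4 -83.4] tip z 21.5 travel est 5.32 F copy [-2.1  0.4] -1.3
rot [-0.1  0.4 -0.1]
tool x,y cm [-0.4   0.18]
tool x,y cm [-0.4   0.18]
```

View pics/w21z.png

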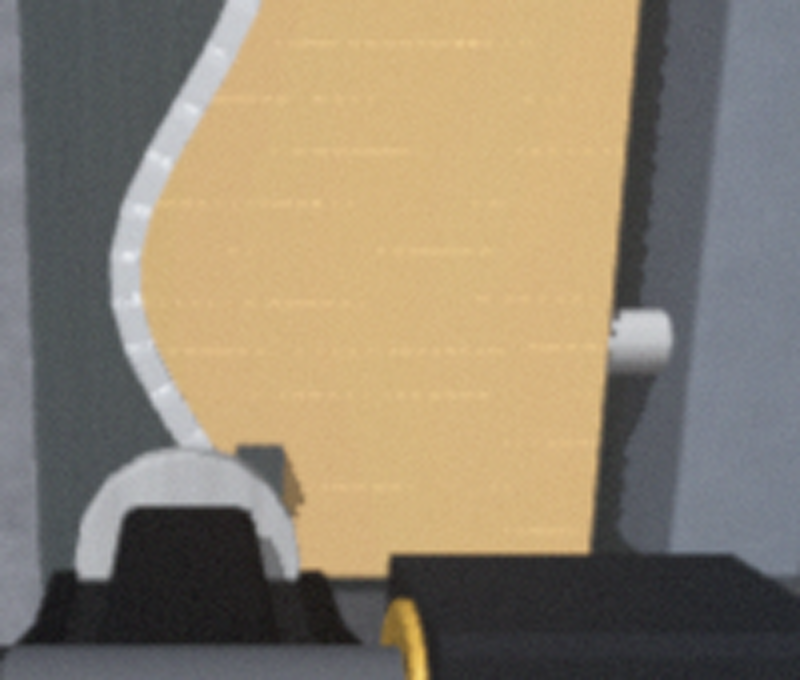

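>>> move_arm(motion=[[[0, 0, 0], [0, -0.7, 0], 2], [[0, 0, 0], [0, -1, 0], 2], [[0, 0, 0], [0, -1, 0], 2], [[0, 0, 0], [0, 0, 0], 2], [[0, 0, 0], [0, 0, -2], 2], [[0, 0, 0], [0, 0, -3], 2], [[0, 0, 0], [0, 0, -2], 2], [[0, 0, 0], [0, 0, 0], 2]])

```text
time: 38.12
position: [598.9, -37.6, 182.2]
ee_rot: [0.716, 0.698, 0.001, 0.007]
wrist_force: [-0.6, -0.8, -1.8]
opening: 0.273
```

```bash
python3 -c "
from h import *
tr()
go([653.9,246.5,182],31.4)
"
```

```text
t 38.12 pin copy [-18.6 -82.7] tip z 95.0 travel est -19.34 F copy [-0.5 -0.8] -1.8
rot [ 0.6  0.5 -0.1]
t 38.12 pos [598.9 -37.6 182.2] psi -1.4 F [-0.6 -0.8 -1.8] open 23.7
d [ 5.500e+01  2.841e+02 -2.000e-01] rot tool [  0.5   0.6 -32.8] rows 5
[0.1, 0.1, -6.6] [5.71, 0.96, -0.03]
[0.1, 0.1, -6.6] [5.56, 1.61, -0.02]
[0.1, 0.1, -6.6] [5.34, 2.23, -0.01]
[0.1, 0.1, -6.6] [5.05, 2.83, -0.01]
[0.1, 0.1, -6.6] [4.69, 3.38, 0.0]
```

>>> move_arm(motion=[[[0, 0, -6.6], [5.2, 0.8, 0], 2], [[0, 0, -6.6], [5, 1.4, 0], 2], [[0, 0, -6.6], [4.8, 2, 0], 2], [[0, 0, -6.6], [4.5, 2.6, 0], 2], [[0, 0, -6.6], [4.2, 3, 0], 2], [[0, 0, 0], [1, 0.8, 0], 2], [[0, 0, 0], [0, 0, 0], 2], [[0, 0, 0], [0, 0, 0], 2]])

```text
time: 39.12
position: [647.3, 235.5, 171.4]
ee_rot: [0.482, 0.876, -0.004, 0.005]
wrist_force: [0.4, 0.0, -2.5]
opening: 0.273
```

```bash
python3 -c "
from h import *
go([653.6,245.3,170],31.4)
"
```

```text
t 39.12 pos [647.3 235.5 171.4] psi 32.3 F [ 0.4  0.  -2.5] open 23.7
d [ 6.3  9.8 -1.4] rot tool [-0.1  0.7  0.9] rows 1
[-0.1, 0.7, 0.9] [0.49, 1.05, 0.14]
```

>>> move_arm(motion=[[[-0.1, 0.7, 0.9], [0.5, 1, 0], 2], [[0, 0, 0], [0, 0, 0], 2], [[0, 0, 0], [0, 0, 0], 2]])

```text
time: 39.5
position: [654.1, 242.1, 171.4]
ee_rot: [0.492, 0.871, -0.0, -0.001]
wrist_force: [-0.0, 0.9, -2.0]
opening: 0.273
```

```bash
python3 -c "
from h import *
go([653.6,245.3,150],31.4)
for n in('wrist','scene','side'): 
  c,f=grab(n,n+'5')
  crop(f,*{'scene':(380,110,460,200),'side':(300,110,380,190),'wrist':(240,100,420,240)}[n],n+'5z',6 if n!='wrist' else 4)
"
```

```text
t 39.5 pos [654.1 242.1 171.4] psi 31.1 F [-0.   0.9 -2. ] open 23.7
d [ -0.5   3.2 -21.4] rot tool [-0.  -0.1 -0.3] rows 1
[-0.0, -0.1, -0.3] [0.3, 0.13, 2.14]
```

View pics/scene5z.png

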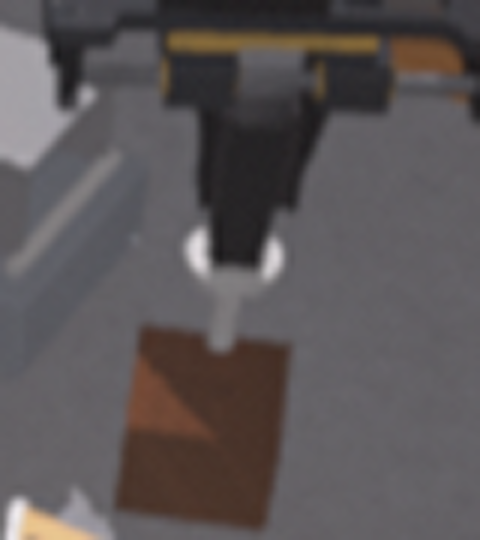

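View pics/side5z.png

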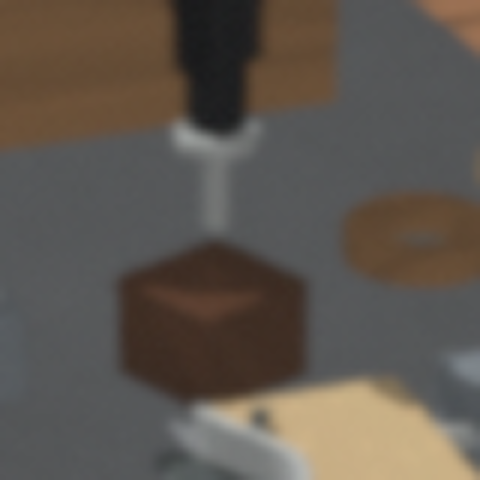

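View pics/wrist5z.png

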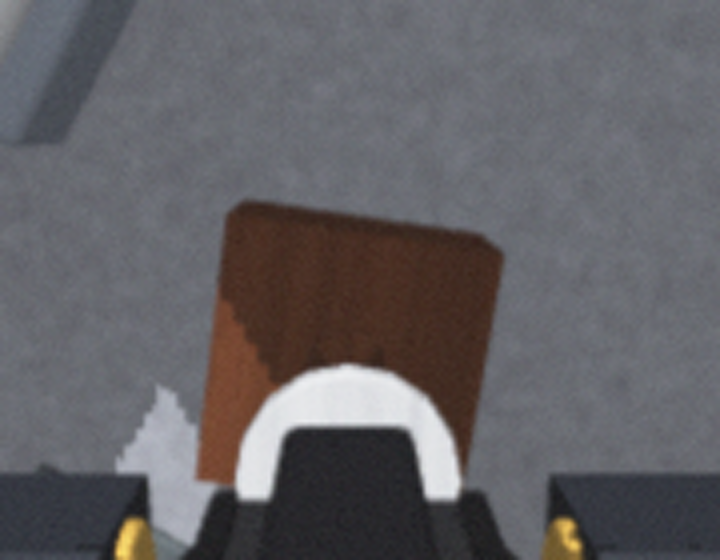

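```bash
python3 -c "
from h import *
a=arm.get_calibration('scene');b=arm.get_calibration('side');w=arm.get_calibration('wrist')
print(ray(a,417,168.0,84),ray(b,335.8,148.8,84))
g=lambda x,y,z:ray(w,240+x/4,100+y/4,z)
print('collar top', g(348,365,137), g(238,480,137),g(460,480,137))
print('stand', g(230,215,55),g(502,252,55))
"
```

```text
[657.50857547 238.67699326  84.        ] [648.62185961 227.658362    84.        ]
collar top [642.99115608 262.86397009 137.        ] [636.85351829 233.81164503 137.        ] [671.89913769 254.99572038 137.        ]
stand [607.70580111 265.14885635  55.        ] [670.12709247 292.24543468  55.        ]
```

>>> move_arm(motion=[[[0, 0, 0], [0.2, 0.1, 1], 2], [[0, 0, 0], [0, 0, 1], 2], [[0, 0, 0], [0, 0, 0], 2]])

```text
time: 40.02
position: [653.1, 244.8, 149.6]
ee_rot: [0.492, 0.871, -0.0, -0.001]
wrist_force: [0.2, -0.7, -2.1]
opening: 0.275
```

```bash
python3 -c "
from h import *
go([653.8,244.3,97.5],31.4)
"
```

```text
t 40.02 pos [653.1 244.8 149.6] psi 31.1 F [ 0.2 -0.7 -2.1] open 24.0
d [  0.7  -0.5 -52.1] rot tool [-0.1 -0.1 -0.3] rows 1
[-0.1, -0.1, -0.3] [-0.09, 0.04, 5.21]
```

>>> move_arm(motion=[[[0, 0, 0], [0, 0, 0.8], 2], [[0, 0, 0], [0, 0, 0.8], 2], [[0, 0, 0], [0, 0, 0.5], 2]])

```text
time: 40.4
position: [653.2, 245.0, 127.4]
ee_rot: [0.491, 0.871, -0.0, -0.001]
wrist_force: [-0.6, -0.0, -1.1]
opening: 0.272
```

```bash
python3 -c "
from h import *
go([653.8,244.3,97.5],31.4)
"
```

```text
t 40.4 pos [653.2 245.  127.4] psi 31.1 F [-0.6 -0.  -1.1] open 23.7
d [  0.6  -0.7 -29.9] rot tool [-0.1 -0.1 -0.3] rows 1
[-0.1, -0.1, -0.3] [-0.09, 0.01, 2.99]
```

Tip is at 40 mm, below the stand's top, with no contact force, so it is in the hole. I'll continue down.

>>> move_arm(motion=[[[0, 0, 0], [0, 0, 0.8], 2], [[0, 0, 0], [0, 0, 0.8], 2], [[0, 0, 0], [0, 0, 0.8], 2], [[0, 0, 0], [0, 0, 0.4], 2], [[0, 0, 0], [0, 0, 0], 2]])

```text
time: 41.02
position: [653.2, 245.0, 97.2]
ee_rot: [0.491, 0.871, -0.0, -0.001]
wrist_force: [-0.1, -0.2, 0.9]
opening: 0.274
```

```bash
python3 -c "
from h import *
go([653.8,244.3,97.5],31.4)
"
```

```text
t 41.02 pos [653.2 245.   97.2] psi 31.1 F [-0.1 -0.2  0.9] open 23.8
d [ 0.6 -0.7  0.3] rot tool [-0.1 -0.1 -0.3] rows 1
[-0.1, -0.1, -0.3] [-0.09, 0.02, -0.03]
```

Seated (force changed sign). Release, then rise.

>>> move_arm(motion=[[[0, 0, 0], [0, 0, 0], 5.5], [[0, 0, 0], [0, 0, 0], 5.5], [[0, 0, 0], [0, 0, 0], 5.5], [[0, 0, 0], [0, 0, 0], 5.5], [[0, 0, 0], [0, 0, -2], 5.5], [[0, 0, 0], [0, 0, -4], 5.5], [[0, 0, 0], [0, 0, -5], 5.5], [[0, 0, 0], [0, 0, -5], 5.5], [[0, 0, 0], [0, 0, -3], 5.5], [[0, 0, 0], [0, 0, 0], 5.5]])

```text
time: 42.28
position: [655.1, 245.2, 302.0]
ee_rot: [0.491, 0.871, 0.003, 0.003]
wrist_force: [0.7, 0.1, -0.4]
opening: 0.632
```

```bash
python3 -c "
from h import *
go([480,230,290],0)
for n in('wrist','scene','side'): 
  c,f=grab(n,n+'6')
  crop(f,*{'scene':(250,70,450,270),'side':(220,100,420,250),'wrist':(200,60,440,240)}[n],n+'6z',3)
  crop(f,160,180,360,390,'scene6t',3) if n=='scene' else 0
"
```

```text
t 42.27 pos [655.1 245.2 302. ] psi 31.1 F [ 0.7  0.1 -0.4] open 55.0
d [-175.1  -15.2  -12. ] rot tool [ 0.5 -0.  31.1] rows 4
[0.1, -0.0, 7.8] [1.94, -3.95, 0.26]
[0.1, -0.0, 7.8] [1.39, -4.17, 0.27]
[0.1, -0.0, 7.8] [0.81, -4.32, 0.28]
[0.1, -0.0, 7.8] [0.22, -4.39, 0.29]
```

View pics/wrist6z.png

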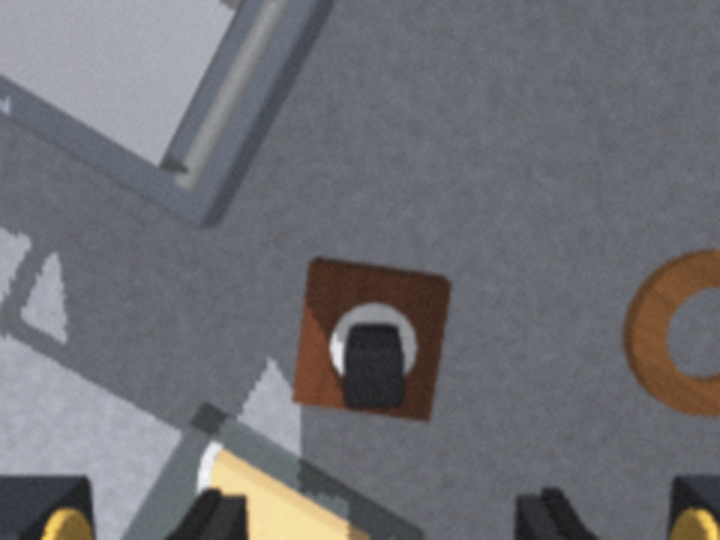

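View pics/scene6t.png

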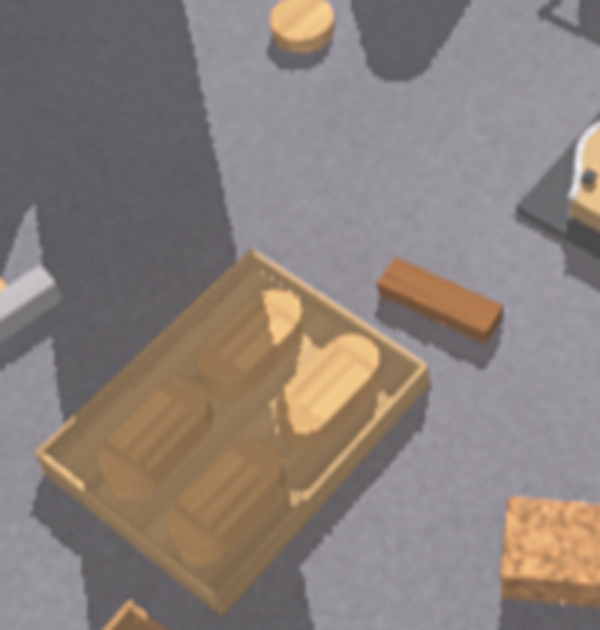

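View pics/scene6z.png

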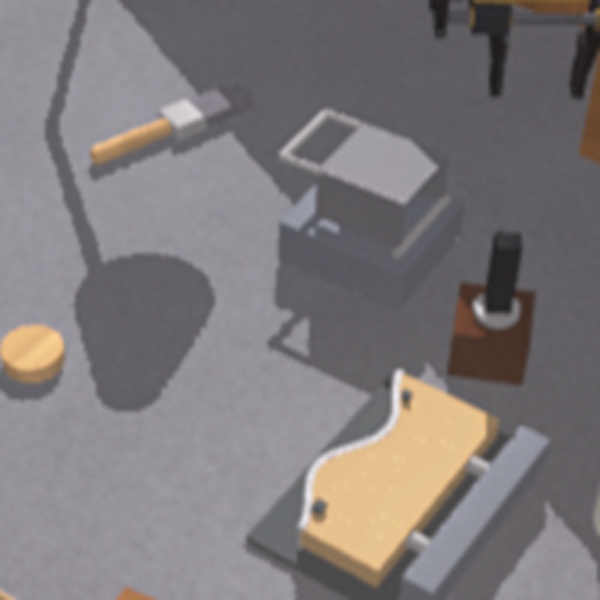

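>>> move_arm(motion=[[[0.3, 0, 7.8], [1.9, -4, 0], 5.5], [[0.2, 0, 7.8], [1.4, -4.2, 0], 5.5], [[0, 0, 7.8], [0.8, -4.3, 0], 5.5], [[0, 0, 7], [0.3, -3.5, 0], 5.5], [[0, 0, 0], [0, 0, 0], 5.5], [[0, 0, 0], [0, 0, 0], 5.5], [[0, 0, 0], [0, 0, 0], 5.5]])

```text
time: 43.3
position: [475.0, 229.2, 283.1]
ee_rot: [0.709, 0.705, -0.017, -0.01]
wrist_force: [0.7, -0.4, 1.0]
opening: 0.63
```

```bash
python3 -c "
from h import *
go([480,230,290],0)
c,f=grab('wrist','w22');np.save('w22c.npy',c,allow_pickle=True)
crop(f,200,0,460,240,'w22z',3)
"
```

```text
t 43.3 pos [475.  229.2 283.1] psi -0.3 F [ 0.7 -0.4  1. ] open 54.8
d [5.  0.8 6.9] rot tool [-2.2  0.6 -0.3] rows 1
[-2.2, 0.6, -0.3] [0.07, 0.48, -0.71]
```

View pics/w22z.png

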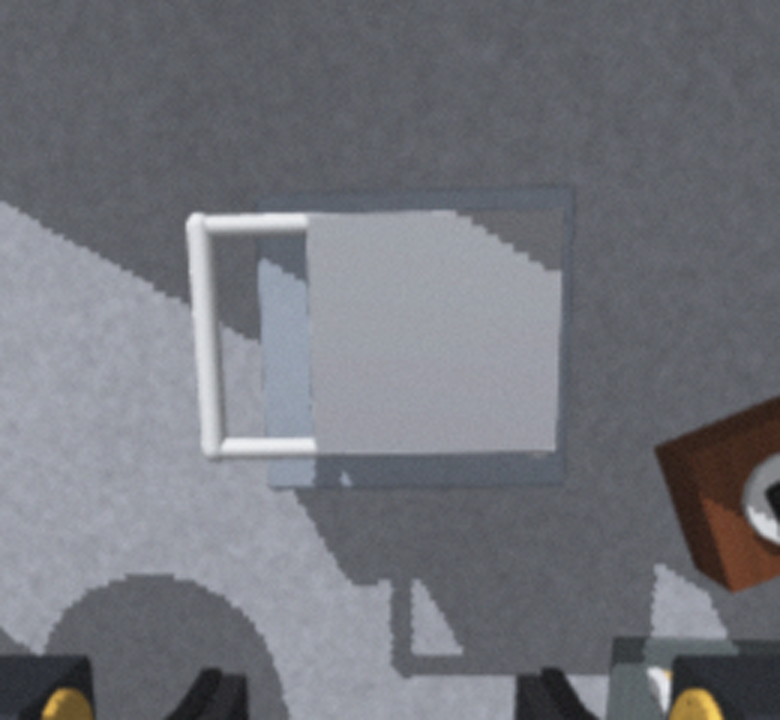

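```bash
python3 -c "
from h import *
c=np.load('w22c.npy',allow_pickle=True).item()
g=lambda x,y,z:ray(c,200+x/3,y/3,z)[:2].round(1)
print('bar',g(197,222,109),g(212,448,109))
print('box50',g(258,195,50),g(573,187,50),g(565,485,50),g(268,488,50))
print('hood top',g(307,215,113),g(314,452,113))
"
```

```text
bar [401.5 355.3] [402.5 272. ]
box50 [414.6 376.2] [550.5 377.8] [553.6 250.4] [414.2 249. ]
hood top [443.2 356.5] [443.7 270.7]
```

```bash
python3 -c "
from h import *
go([402.5,313.5,170],0.5)
"
```

```text
t 43.35 pos [475.1 229.2 283.2] psi -0.3 F [0.2 0.6 0.5] open 55.0
d [ -72.6   84.3 -113.2] rot tool [-2.2  0.5 -0.8] rows 3
[-0.7, 0.2, -0.3] [2.84, -2.29, 3.83]
[-0.7, 0.2, -0.3] [2.83, -2.33, 3.81]
[-0.7, 0.2, -0.3] [2.83, -2.36, 3.79]
```

>>> move_arm(motion=[[[-0.7, 0.2, -0.3], [2.8, -2.3, 2.5], 3], [[-0.7, 0.2, -0.3], [2.8, -2.4, 2.5], 3], [[-0.7, 0.2, -0.3], [2.3, -2, 2.5], 3], [[0, 0, 0], [0, 0, 1.5], 3], [[0, 0, 0], [0, 0, 0], 3], [[0, 0, 0], [0, 0, 0], 3]])

```text
time: 44.1
position: [412.1, 310.9, 191.3]
ee_rot: [0.704, 0.71, 0.003, 0.001]
wrist_force: [0.0, -0.1, 0.4]
opening: 0.353
```

```bash
python3 -c "
from h import *
go([402.5,313.5,150],0.5)
"
```

```text
t 44.1 pos [412.1 310.9 191.3] psi 0.5 F [ 0.  -0.1  0.4] open 30.7
d [ -9.6   2.6 -41.3] rot tool [ 0.3 -0.2  0. ] rows 1
[0.3, -0.2, 0.0] [0.25, -0.98, 4.13]
```

>>> move_arm(motion=[[[0.3, -0.2, 0], [0.2, -1, 1.5], 3], [[0, 0, 0], [0, 0, 1.5], 3], [[0, 0, 0], [0, 0, 0.5], 3], [[0, 0, 0], [0, 0, 0], 3]])

```text
time: 44.6
position: [402.6, 312.8, 155.5]
ee_rot: [0.705, 0.709, 0.001, 0.001]
wrist_force: [-0.6, 0.2, 0.4]
opening: 0.346
```

```bash
python3 -c "
from h import *
go([402.5,313.5,94],0.5)
c,f=grab('wrist','w23')
g,f=grab('side');crop(f,220,90,360,220,'side7',5)
"
```

```text
t 44.6 pos [402.6 312.8 155.5] psi 0.4 F [-0.6  0.2  0.4] open 30.1
d [ -0.1   0.7 -61.5] rot tool [ 0.1 -0.  -0.1] rows 2
[0.1, -0.0, -0.1] [0.04, -0.01, 3.08]
[0.1, -0.0, -0.1] [0.04, -0.01, 3.08]
```

View pics/w23.png

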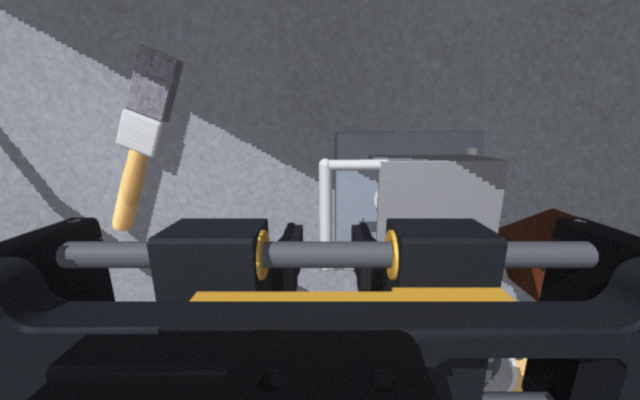

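View pics/side7.png

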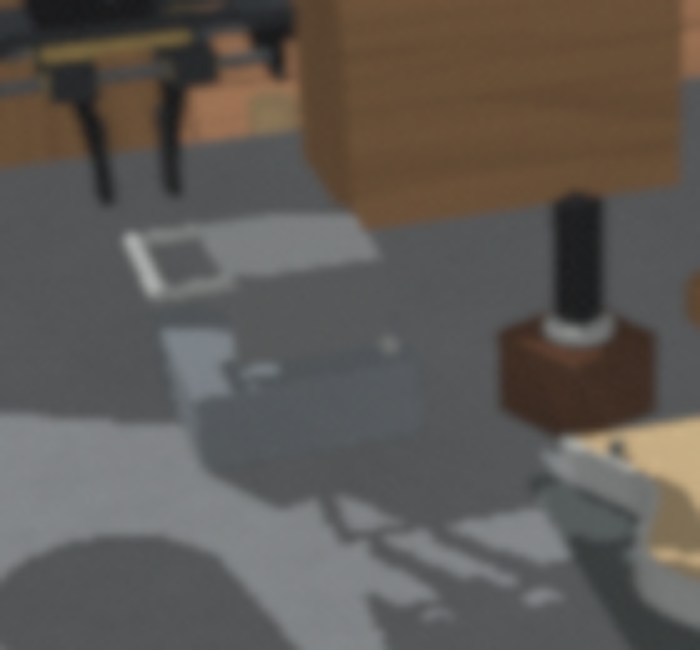

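>>> move_arm(motion=[[[0, 0, 0], [0, -0.1, 1.5], 3], [[0, 0, 0], [0, 0, 2], 3], [[0, 0, 0], [0, 0, 1.5], 3], [[0, 0, 0], [0, 0, 0.8], 3], [[0, 0, 0], [0, 0, 0], 3]])

```text
time: 45.32
position: [405.2, 314.4, 99.5]
ee_rot: [0.705, 0.709, 0.005, 0.002]
wrist_force: [-0.3, 0.2, -0.1]
opening: 0.346
```

```bash
python3 -c "
from h import *
go([402.5,313.5,94],0.5)
"
```

```text
t 45.33 pos [405.2 314.4  99.5] psi 0.4 F [-0.3  0.2 -0.1] open 30.1
d [-2.7 -0.9 -5.5] rot tool [ 0.6 -0.2 -0.1] rows 1
[0.6, -0.2, -0.1] [-0.09, -0.27, 0.55]
```

Correct, then close gently on the bar.

>>> move_arm(motion=[[[0.6, -0.2, 0], [0, -0.3, 0.4], 3], [[0, 0, 0], [0, 0, 0], 0.5], [[0, 0, 0], [0, 0, 0], 0.5], [[0, 0, 0], [0, 0, 0], 0.5], [[0, 0, 0], [0, 0, 0], 0.5], [[0, 0, 0], [0, 0, 0], 0.5]], squeeze=15)

```text
time: 46.08
position: [401.6, 314.9, 96.7]
ee_rot: [0.705, 0.709, 0.0, -0.001]
wrist_force: [-0.6, 0.5, -0.5]
opening: 0.109
```

```bash
cat >> h.py <<'E'
def arc(ths,th0=None,off=None):
    """bar positions relative to hinge; rows as deltas (dx,dz) mm"""
    r=145.0;a0=np.arctan2(53,135)
    P=[np.array([-r*np.cos(a0+t),r*np.sin(a0+t)]) for t in ths]
    for t,a,b in zip(ths[1:],P[:-1],P[1:]): print("to",round(t,2),"tool y,z cm",((b-a)*[1,-1]/10).round(2))
E
python3 -c "
from h import *
go([402.5,313.5,94],0.5)
arc(np.linspace(0,1.55,21))
"
```

```text
t 46.08 pos [401.6 314.9  96.7] psi 0.4 F [-0.6  0.5 -0.5] open 9.5
d [ 0.9 -1.4 -2.7] rot tool [-0.  -0.1 -0.1] rows 1
[-0.0, -0.1, -0.1] [-0.14, 0.09, 0.27]
to 0.08 tool y,z cm [ 0.45 -1.03]
to 0.16 tool y,z cm [ 0.53 -0.99]
to 0.23 tool y,z cm [ 0.6  -0.95]
to 0.31 tool y,z cm [ 0.68 -0.9 ]
to 0.39 tool y,z cm [ 0.74 -0.84]
to 0.46 tool y,z cm [ 0.81 -0.78]
to 0.54 tool y,z cm [ 0.86 -0.72]
to 0.62 tool y,z cm [ 0.92 -0.65]
to 0.7 tool y,z cm [ 0.96 -0.58]
to 0.78 tool y,z cm [ 1.01 -0.5 ]
to 0.85 tool y,z cm [ 1.04 -0.42]
to 0.93 tool y,z cm [ 1.07 -0.34]
to 1.01 tool y,z cm [ 1.09 -0.25]
to 1.08 tool y,z cm [ 1.11 -0.17]
to 1.16 tool y,z cm [ 1.12 -0.08]
to 1.24 tool y,z cm [1.12 0.01]
to 1.32 tool y,z cm [1.12 0.09]
to 1.4 tool y,z cm [1.11 0.18]
to 1.47 tool y,z cm [1.09 0.26]
to 1.55 tool y,z cm [1.07 0.35]
```

>>> move_arm(motion=[[[0, 0, 0], [0, 0.4, -1], 0.5], [[0, 0, 0], [0, 0.5, -1], 0.5], [[0, 0, 0], [0, 0.6, -0.9], 0.5], [[0, 0, 0], [0, 0.7, -0.9], 0.5], [[0, 0, 0], [0, 0, 0], 0.5]])

```text
time: 46.7
position: [425.2, 315.2, 138.0]
ee_rot: [0.705, 0.709, 0.001, -0.001]
wrist_force: [-0.4, 1.2, 0.0]
opening: 0.106
```

```bash
cat >> h.py <<'E'
HX,HZ=536.6,56.; BZ=12.3
def cov(n=5,dth=0.0775):
    s,R=where(); p=s["position"]; b=np.array([p[0]-HX,p[2]+BZ-HZ]); a0=np.arctan2(53,135)
    th=np.arctan2(b[1],-b[0])-a0; print("t",round(s["time"],2),"theta",th.round(3),"r",np.hypot(*b).round(1),"F",s["wrist_force"].round(1),"y",p[1].round(1),"open",round(s["opening"]*87,1))
    Rt=np.column_stack([[0,1,0],[1,0,0],[0,0,-1.]]);print("rot",Rn.from_matrix(R.T@Rt).as_rotvec(degrees=True).round(1))
    q=b
    for k in range(n):
        t=th+dth*(k+1); nb=145*np.array([-np.cos(a0+t),np.sin(a0+t)]); print("tool y,z",((nb-q)*[1,-1]/10).round(2)); q=nb
E
python3 -c "
from h import *
cov(6)"
```

```text
t 46.7 theta 0.328 r 145.9 F [-0.4  1.2  0. ] y 315.2 open 9.2
rot [-0.  -0.1  0.3]
tool y,z [ 0.83 -0.77]
tool y,z [ 0.82 -0.77]
tool y,z [ 0.88 -0.7 ]
tool y,z [ 0.93 -0.63]
tool y,z [ 0.98 -0.56]
tool y,z [ 1.02 -0.48]
```

>>> move_arm(motion=[[[0, 0, 0], [0, 0.8, -0.8], 0.5], [[0, 0, 0], [0, 0.8, -0.8], 0.5], [[0, 0, 0], [0, 0.9, -0.7], 0.5], [[0, 0, 0], [0, 0.9, -0.6], 0.5], [[0, 0, 0], [0, 1, -0.6], 0.5]])

```text
time: 47.32
position: [469.8, 315.6, 175.1]
ee_rot: [0.705, 0.709, -0.001, -0.003]
wrist_force: [-0.1, 2.0, -0.1]
opening: 0.106
```

```bash
python3 -c "
from h import *
cov(8)
c,f=grab('side');crop(f,220,60,360,220,'side8',4)"
```

```text
t 47.33 theta 0.726 r 147.4 F [-0.1  2.  -0.1] y 315.6 open 9.2
rot [-0.3 -0.1  0.3]
tool y,z [ 1.13 -0.25]
tool y,z [ 1.05 -0.39]
tool y,z [ 1.08 -0.31]
tool y,z [ 1.1  -0.22]
tool y,z [ 1.12 -0.14]
tool y,z [ 1.12 -0.05]
tool y,z [1.12 0.04]
tool y,z [1.12 0.12]
```

View pics/side8.png

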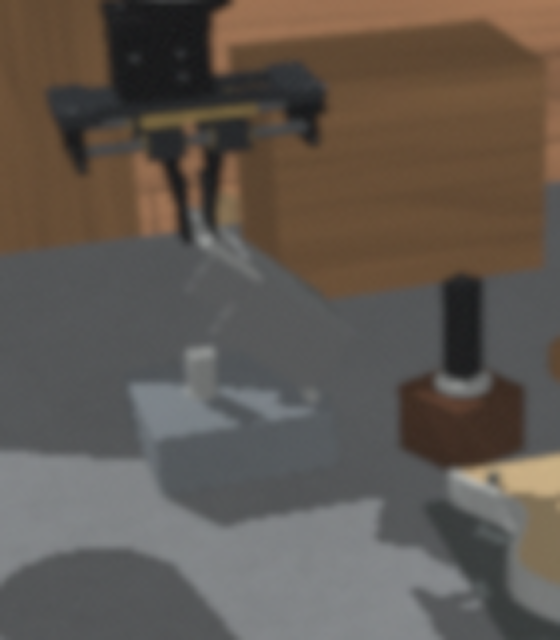

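Cover is lifting with the bar; toggle is visible. Continue past 1.2 rad.

>>> move_arm(motion=[[[0, 0, 0], [0, 1.1, -0.25], 0.5], [[0, 0, 0], [0, 1.1, -0.35], 0.5], [[0, 0, 0], [0, 1.1, -0.3], 0.5], [[0, 0, 0], [0, 1.1, -0.2], 0.5], [[0, 0, 0], [0, 1.1, -0.1], 0.5]])

```text
time: 48.0
position: [530.9, 316.0, 190.6]
ee_rot: [0.705, 0.709, 0.001, -0.001]
wrist_force: [-1.2, 1.5, 0.9]
opening: 0.104
```

```bash
python3 -c "
from h import *
cov(6)
"
```

```text
t 48.0 theta 1.158 r 147.0 F [-1.2  1.5  0.9] y 316.0 open 9.0
rot [ 0.  -0.2  0.3]
tool y,z [1.13 0.2 ]
tool y,z [1.12 0.09]
tool y,z [1.11 0.17]
tool y,z [1.09 0.26]
tool y,z [1.07 0.34]
tool y,z [1.04 0.42]
```

>>> move_arm(motion=[[[0, 0, 0], [0, 1.1, 0.1], 0.5], [[0, 0, 0], [0, 1.1, 0.1], 0.5], [[0, 0, 0], [0, 1.1, 0.2], 0.5], [[0, 0, 0], [0, 1, 0.3], 0.5], [[0, 0, 0], [0, 0, 0], 0.5]])

```text
time: 48.62
position: [579.6, 316.5, 182.9]
ee_rot: [0.705, 0.709, 0.003, -0.0]
wrist_force: [0.2, 1.9, 2.8]
opening: 0.108
```

```bash
python3 -c "
from h import *
cov(3)
"
```

```text
t 48.62 theta 1.496 r 145.6 F [0.2 1.9 2.8] y 316.5 open 9.4
rot [ 0.2 -0.3  0.3]
tool y,z [1.04 0.43]
tool y,z [1.03 0.45]
tool y,z [0.99 0.53]
```

>>> move_arm(motion=[[[0, 0, 0], [0, 0.4, 0], 5], [[0, 0, 0], [0, 0, 0], 5], [[0, 0, 0], [0, 0, 0], 5], [[0, 0, 0], [0, 0, 0], 5], [[0, 0, 0], [0, 0, -2], 5], [[0, 0, 0], [0, 0, -4], 5], [[0, 0, 0], [0, 0, -5], 5], [[0, 0, 0], [0, 0, 0], 5]])

```text
time: 49.62
position: [581.1, 314.5, 294.0]
ee_rot: [0.705, 0.709, -0.001, -0.001]
wrist_force: [0.1, -0.7, 0.1]
opening: 0.576
```

```bash
python3 -c "
from h import *
go([463,280,300],0.5)
for n,b in(('side',(220,60,400,220)),('scene',(300,60,460,200)),('wrist',(0,0,640,400))):
  c,f=grab(n,n+'9');crop(f,*b,n+'9z',4 if n!='wrist' else 1)
"
```

```text
t 49.62 pos [581.1 314.5 294. ] psi 0.3 F [ 0.1 -0.7  0.1] open 50.1
d [-118.1  -34.5    6. ] rot tool [-0.1  0.  -0.2] rows 3
[-0.0, 0.0, -0.1] [-1.13, -3.94, -0.19]
[-0.0, 0.0, -0.1] [-1.12, -3.94, -0.2]
[-0.0, 0.0, -0.1] [-1.12, -3.95, -0.2]
```

View pics/side9z.png

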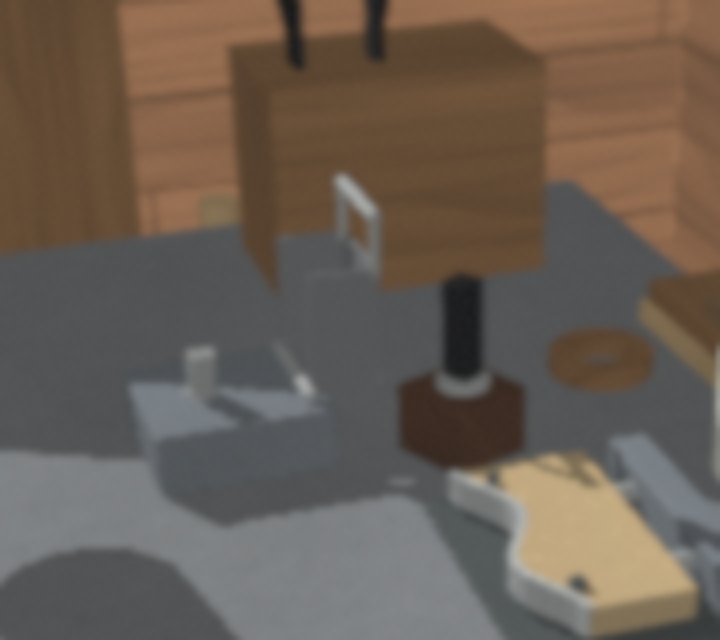

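View pics/wrist9z.png

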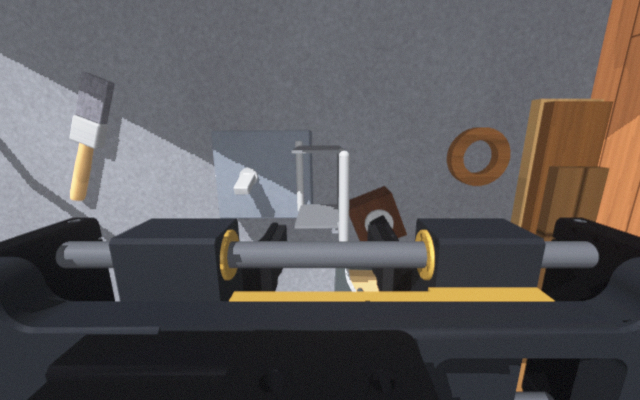

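View pics/scene9z.png

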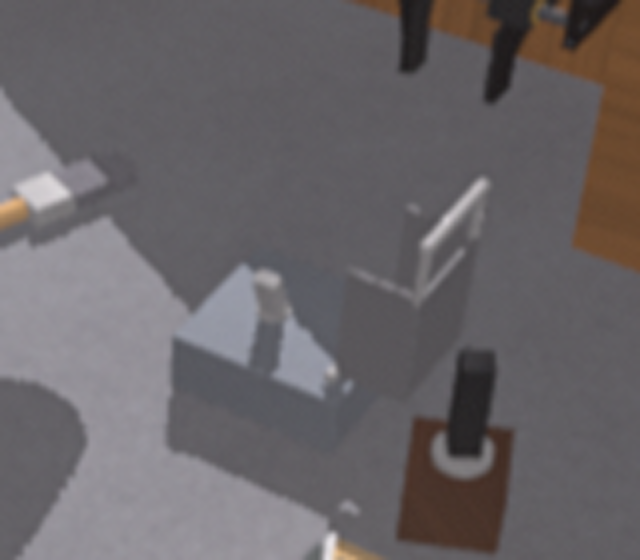

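```bash
python3 -c "
from h import *
go([463,268,240],90)
c=arm.get_calibration('wrist');print('toggle top',ray(c,247,181,89),ray(c,240,192,89), ray(c,254,176,89))
"
```

```text
t 49.77 pos [577.8 313.3 287.7] psi 0.3 F [ 0.1  0.7 -0.3] open 49.8
d [-114.8  -45.3  -47.7] rot tool [ -0.8  -0.4 -89.7] rows 9
[-0.1, -0.0, -10.0] [-0.49, -1.27, 0.55]
[-0.1, -0.0, -10.0] [-0.27, -1.34, 0.55]
[-0.1, -0.0, -10.0] [-0.03, -1.36, 0.55]
[-0.1, -0.0, -10.0] [0.21, -1.35, 0.54]
[-0.1, -0.0, -10.0] [0.44, -1.29, 0.54]
[-0.1, -0.0, -10.0] [0.66, -1.2, 0.54]
[-0.1, -0.0, -10.0] [0.85, -1.07, 0.54]
[-0.1, -0.0, -10.0] [1.03, -0.91, 0.53]
[-0.1, -0.0, -10.0] [1.17, -0.72, 0.53]
toggle top [471.30321258 313.394264    89.        ] [461.01839232 298.49368583  89.        ] [480.9223466  320.10825287  89.        ]
```

>>> move_arm(motion=[[[0, 0, -10], [-0.5, -1.4, 0], 0], [[0, 0, -10], [-0.3, -1.4, 0.3], 0], [[0, 0, -10], [0, -1.4, 0.5], 0], [[0, 0, -10], [0.2, -1.4, 0.6], 0], [[0, 0, -10], [0.4, -1.3, 0.6], 0], [[0, 0, -10], [0.7, -1.2, 0.6], 0], [[0, 0, -10], [0.9, -1.1, 0.6], 0], [[0, 0, -10], [1, -0.9, 0.6], 0], [[0, 0, -9], [1, -0.7, 0.5], 0], [[0, 0, 0], [0, 0, 0], 0]])

```text
time: 51.02
position: [445.9, 258.2, 227.9]
ee_rot: [-0.019, 0.999, -0.008, -0.026]
wrist_force: [0.3, 1.1, -0.4]
opening: 0.007
```

```bash
python3 -c "
from h import *
go([463,268,150],90)
c,f=grab('wrist','w24');np.save('w24c.npy',c,allow_pickle=True)
for n,b in(('side',(220,60,400,220)),):
  c,f=grab(n);crop(f,*b,n+'10z',4)
"
```

```text
t 51.02 pos [445.9 258.2 227.9] psi 92.2 F [ 0.3  1.1 -0.4] open 0.6
d [ 17.1   9.8 -77.9] rot tool [-0.9 -3.   2.2] rows 2
[-0.5, -1.5, 1.1] [-1.08, 0.52, 3.83]
[-0.5, -1.5, 1.1] [-0.97, 0.51, 3.87]
```

View pics/w24.png

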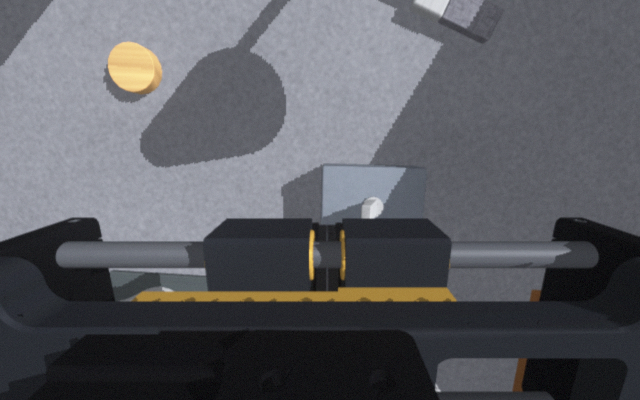

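>>> move_arm(motion=[[[-0.9, -3, 2.2], [-1.7, 0.8, 2], 0], [[0, 0, 0], [0, 0, 2], 0], [[0, 0, 0], [0, 0, 2], 0], [[0, 0, 0], [0, 0, 0], 0], [[0, 0, 0], [0, 0, 0], 0]])

```text
time: 51.75
position: [469.0, 269.1, 167.0]
ee_rot: [0.006, 1.0, 0.001, 0.005]
wrist_force: [-0.0, -0.2, 0.2]
opening: 0.007
```

```bash
python3 -c "
from h import *
go([463,268,72],90)
"
```

```text
t 51.75 pos [469.  269.1 167. ] psi 89.3 F [-0.  -0.2  0.2] open 0.6
d [ -6.   -1.1 -95. ] rot tool [ 0.2  0.6 -0.7] rows 2
[0.1, 0.3, -0.3] [0.35, -0.07, 4.75]
[0.1, 0.3, -0.3] [0.32, -0.07, 4.75]
```

>>> move_arm(motion=[[[0, 0.6, -0.7], [0.6, -0.2, 2], 0], [[0, 0, 0], [0, 0, 2.5], 0], [[0, 0, 0], [0, 0, 2.5], 0], [[0, 0, 0], [0, 0, 1.5], 0], [[0, 0, 0], [0, 0, 0], 0]])

```text
time: 52.38
position: [469.1, 269.6, 84.9]
ee_rot: [0.001, 1.0, 0.004, 0.006]
wrist_force: [-0.7, -0.2, 0.4]
opening: 0.003
```

```bash
python3 -c "
from h import *
go([463,268,74],90)
c,f=grab('wrist','w25');crop(f,240,120,440,260,'w25z',4)
"
```

```text
t 52.38 pos [469.1 269.6  84.9] psi 89.9 F [-0.7 -0.2  0.4] open 0.3
d [ -6.1  -1.6 -10.9] rot tool [ 0.4  0.7 -0.1] rows 1
[0.4, 0.7, -0.1] [0.62, -0.17, 1.09]
```

View pics/w25z.png

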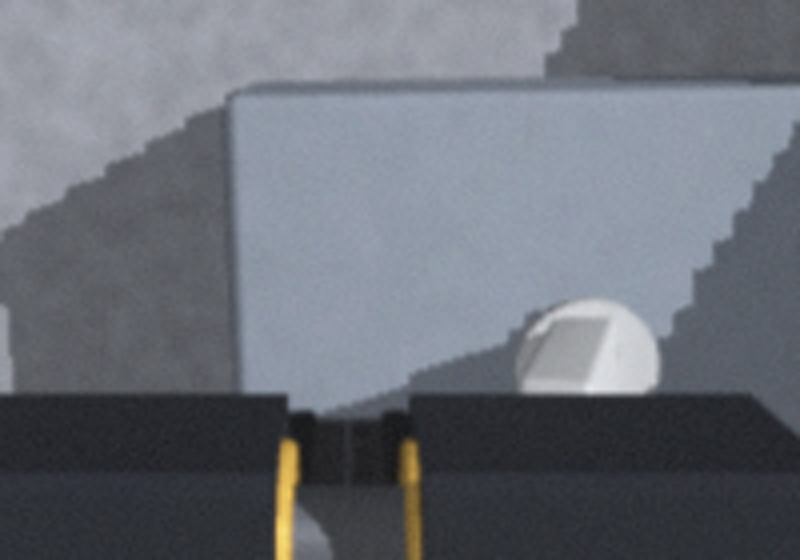

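>>> move_arm(motion=[[[0.4, 0.7, 0], [0.6, 0, 1.1], 0], [[0, 0, 0], [0, 0, 0], 0], [[0, 0, 0], [0, 0.7, 0], 0], [[0, 0, 0], [0, 0.7, 0], 0], [[0, 0, 0], [0, 0.7, 0], 0]])

```text
time: 53.05
position: [465.0, 292.5, 76.3]
ee_rot: [0.001, 1.0, 0.001, 0.002]
wrist_force: [0.2, -1.3, 1.0]
opening: 0.006
```

```bash
python3 -c "
from h import *
go([463,306,74],90)
"
```

```text
t 53.05 pos [465.  292.5  76.3] psi 89.9 F [ 0.2 -1.3  1. ] open 0.5
d [-2.  13.5 -2.3] rot tool [ 0.1  0.3 -0.1] rows 1
[0.1, 0.3, -0.1] [0.21, 1.35, 0.23]
```

>>> move_arm(motion=[[[0, 0, 0], [0, 0.6, 0.1], 0], [[0, 0, 0], [0, 0.5, 0], 0], [[0, 0, 0], [0, 0.3, 0], 0], [[0, 0, 0], [0, 0, 0], 0]])

```text
time: 53.55
position: [465.0, 308.1, 75.4]
ee_rot: [0.0, 1.0, 0.001, 0.003]
wrist_force: [0.3, 0.0, 0.9]
opening: 0.004
```

```bash
python3 -c "
from h import *
go([463,306,74],90)
c,f=grab('wrist','w26');crop(f,240,120,440,260,'w26z',4)
for n,b in(('side',(220,60,400,220)),('scene',(300,60,460,200))):
  c,f=grab(n);crop(f,*b,n+'11z',4)
"
```

```text
t 53.55 pos [465.  308.1  75.4] psi 90.0 F [0.3 0.  0.9] open 0.4
d [-2.  -2.1 -1.4] rot tool [ 0.1  0.3 -0. ] rows 1
[0.1, 0.3, -0.0] [0.2, -0.21, 0.14]
```

View pics/w26z.png

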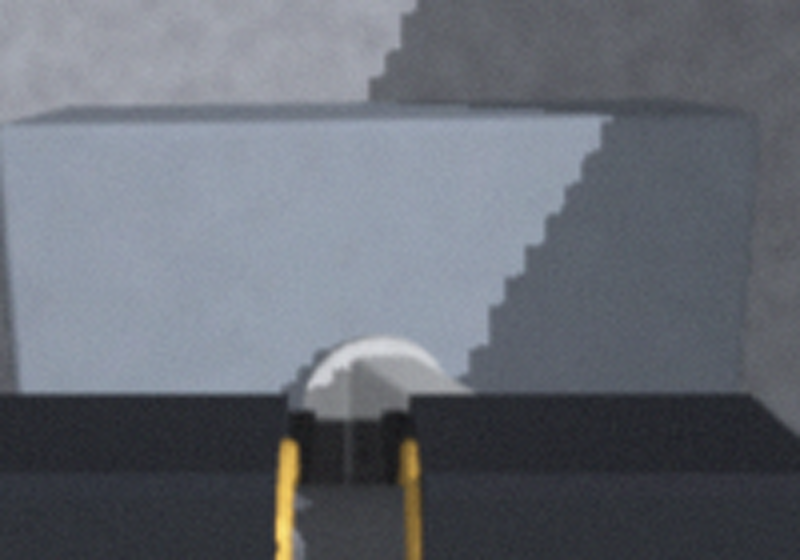

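View pics/side11z.png

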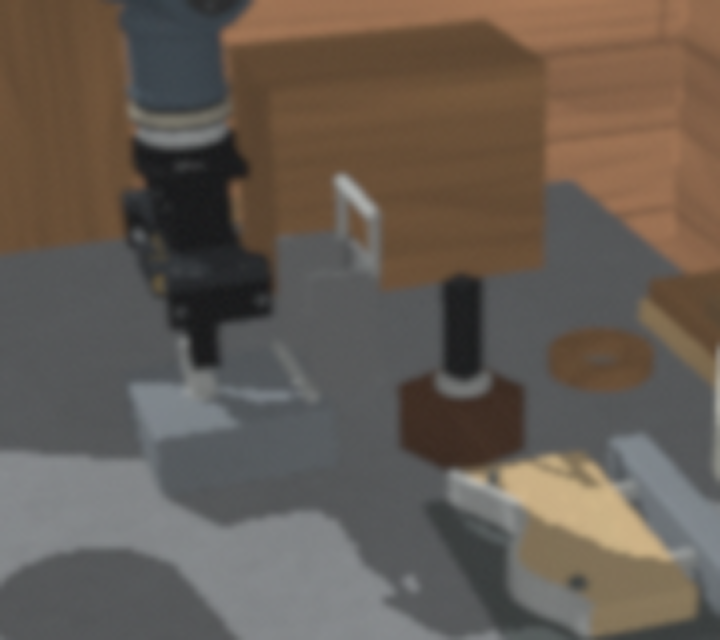

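>>> move_arm(motion=[[[0, 0, 0], [0, 0.25, 0], 0], [[0, 0, 0], [0, 0.15, 0], 0], [[0, 0, 0], [0, 0, 0], 0]])

```text
time: 54.08
position: [465.0, 308.9, 75.3]
ee_rot: [-0.0, 1.0, -0.002, 0.002]
wrist_force: [0.2, -0.0, 0.5]
opening: 0.005
```

>>> move_arm(motion=[[[0, 0, 0], [0, 0.4, 0], 0], [[0, 0, 0], [0, 0, 0], 0]])

```text
time: 54.32
position: [465.0, 308.9, 75.3]
ee_rot: [-0.002, 1.0, -0.006, 0.001]
wrist_force: [-0.1, -0.3, 1.0]
opening: 0.008
```

```bash
python3 -c "
from h import *
go([463,270,74],90)
"
```

```text
t 54.33 pos [465.  308.9  75.3] psi 90.2 F [-0.1 -0.3  1. ] open 0.7
d [ -2.  -38.9  -1.3] rot tool [-0.7  0.1  0.2] rows 1
[-0.7, 0.1, 0.2] [0.22, -3.89, 0.18]
```

>>> move_arm(motion=[[[0, 0, 0], [0, -0.8, 0], 0], [[0, 0, 0], [0, -1, 0], 0], [[0, 0, 0], [0, -1, -1], 0], [[0, 0, 0], [0, -0.5, -3], 0], [[0, 0, 0], [0, 0, -5], 0], [[0, 0, 0], [0, 0, -5], 0], [[0, 0, 0], [0, 0, -4], 0], [[0, 0, 0], [0, 0, 0], 0]])

```text
time: 55.32
position: [464.6, 274.8, 263.7]
ee_rot: [-0.0, 1.0, -0.004, 0.002]
wrist_force: [0.2, -0.3, -0.7]
opening: 0.01
```

```bash
python3 -c "
from h import *
go([640,313,250],90)
c,f=grab('wrist','w27');crop(f,240,100,440,250,'w27z',4)
for n,b in(('side',(220,60,400,220)),('scene',(300,60,460,200))):
  c,f=grab(n);crop(f,*b,n+'12z',4)
"
```

```text
t 55.33 pos [464.6 274.8 263.7] psi 90.0 F [ 0.2 -0.3 -0.7] open 0.8
d [175.4  38.2 -13.7] rot tool [-0.5  0.2  0. ] rows 4
[-0.1, 0.1, 0.0] [-4.38, 0.95, 0.35]
[-0.1, 0.1, 0.0] [-4.38, 0.95, 0.35]
[-0.1, 0.1, 0.0] [-4.38, 0.95, 0.35]
[-0.1, 0.1, 0.0] [-4.38, 0.96, 0.35]
```

View pics/w27z.png

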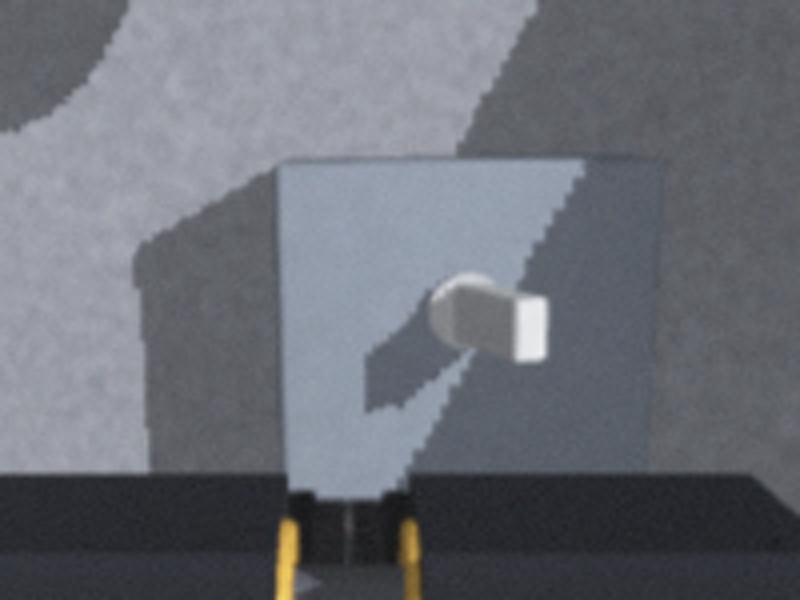

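View pics/side12z.png

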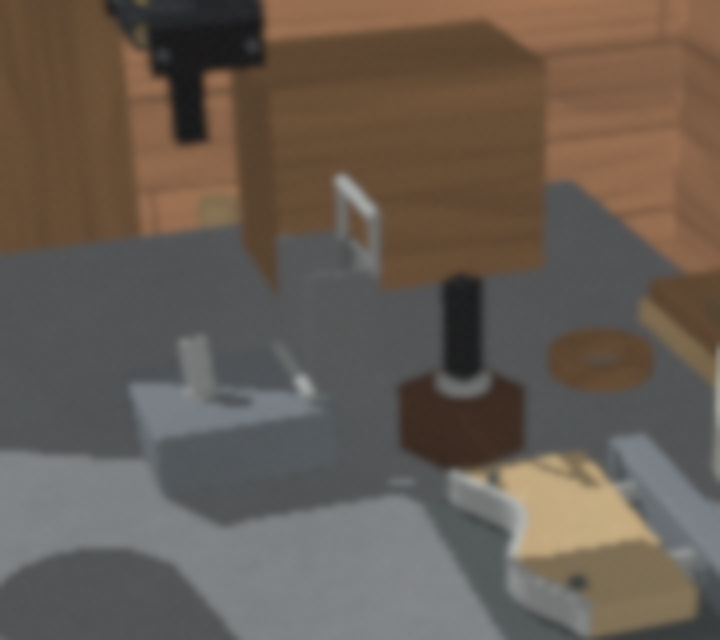

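View pics/scene12z.png

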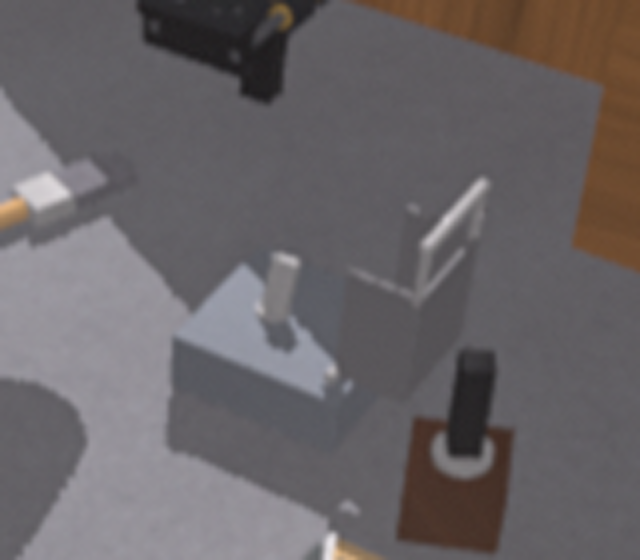

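```bash
python3 -c "
from h import *
c=arm.get_calibration('wrist')
print(ray(c,240+531/4,100+327/4,89))
go([594,315,250],0.5)
"
```

```text
[455.85771575 327.71927196  89.        ]
t 55.48 pos [461.7 273.8 259. ] psi 90.0 F [ 0.2 -0.1 -0.4] open 0.6
d [132.3  41.2  -9. ] rot tool [-0.8  0.3 89.5] rows 9
[-0.1, 0.0, 9.9] [-1.47, 0.46, 0.09]
[-0.1, 0.0, 9.9] [-1.37, 0.71, 0.09]
[-0.1, 0.0, 9.9] [-1.23, 0.93, 0.09]
[-0.1, 0.0, 9.9] [-1.05, 1.13, 0.09]
[-0.1, 0.0, 9.9] [-0.84, 1.29, 0.09]
[-0.1, 0.0, 9.9] [-0.6, 1.42, 0.09]
[-0.1, 0.0, 9.9] [-0.35, 1.5, 0.09]
[-0.1, 0.0, 9.9] [-0.08, 1.54, 0.09]
[-0.1, 0.0, 9.9] [0.18, 1.53, 0.1]
```

```bash
python3 -c "
from h import *
go([624,315,255],90)
"
```

```text
t 55.48 pos [461.7 273.8 259. ] psi 90.0 F [ 0.2 -0.1 -0.4] open 0.6
d [162.3  41.2  -4. ] rot tool [-0.7 -0.4  0. ] rows 3
[-0.2, -0.1, 0.0] [-5.41, 1.37, 0.08]
[-0.2, -0.1, 0.0] [-5.41, 1.37, 0.1]
[-0.2, -0.1, 0.0] [-5.41, 1.37, 0.12]
```

>>> move_arm(motion=[[[-0.4, -0.2, 0], [-4, 1.2, -0.3], 0], [[-0.3, -0.2, 0], [-4.5, 1.2, 0], 0], [[0, 0, 0], [-4.5, 1.2, 0], 0], [[0, 0, 0], [-2.5, 0.4, 0], 0], [[0, 0, 0], [0, 0, 0], 0], [[0, 0, 0], [0, 0, 0], 0]])

```text
time: 56.22
position: [612.2, 311.8, 245.4]
ee_rot: [-0.0, 1.0, -0.004, -0.014]
wrist_force: [-0.4, 0.7, -0.1]
opening: 0.003
```

```bash
python3 -c "
from h import *
go([624,315,176],90)
"
```

```text
t 56.23 pos [612.2 311.8 245.4] psi 90.0 F [-0.4  0.7 -0.1] open 0.3
d [ 11.8   3.2 -69.4] rot tool [-0.4 -1.6  0. ] rows 2
[-0.2, -0.8, 0.0] [-0.68, 0.19, 3.45]
[-0.2, -0.8, 0.0] [-0.64, 0.17, 3.46]
```

>>> move_arm(motion=[[[-0.4, -1.6, 0], [-1.2, 0.3, 0], 0], [[0, 0, 0], [0, 0, 0], 0], [[0, 0, 0], [0, 0, 2], 0], [[0, 0, 0], [0, 0, 2], 0], [[0, 0, 0], [0, 0, 1.5], 0], [[0, 0, 0], [0, 0, 0], 0]])

```text
time: 56.98
position: [621.7, 315.2, 190.2]
ee_rot: [-0.001, 1.0, 0.0, 0.001]
wrist_force: [-0.2, -0.4, 0.2]
opening: 0.005
```

```bash
python3 -c "
from h import *
go([600,315,176],90)
c,f=grab('side');crop(f,220,60,400,220,'side13z',4)
"
```

```text
t 56.98 pos [621.7 315.2 190.2] psi 90.1 F [-0.2 -0.4  0.2] open 0.5
d [-21.7  -0.2 -14.2] rot tool [0.  0.1 0.1] rows 1
[0.0, 0.1, 0.1] [2.18, -0.01, 1.42]
```

View pics/side13z.png

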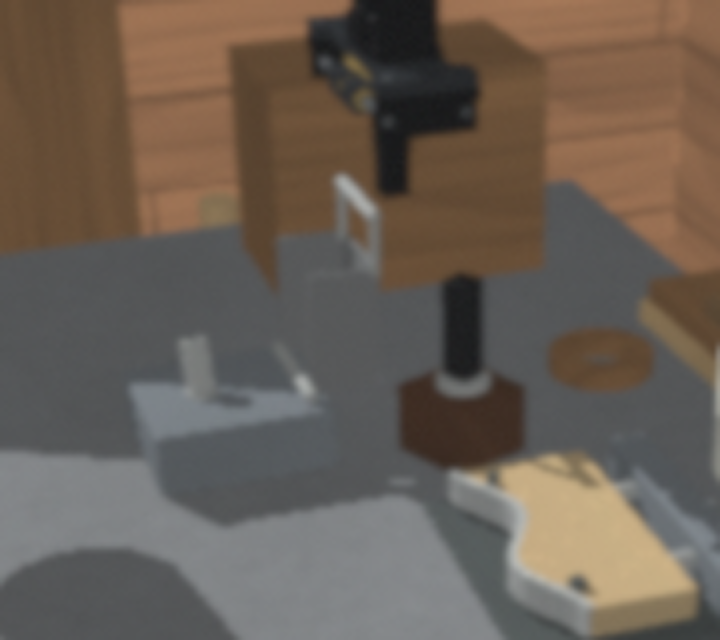

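>>> move_arm(motion=[[[0, 0, 0], [0, 0, 1.2], 0], [[0, 0, 0], [0.6, 0, 0], 0], [[0, 0, 0], [0.9, 0, 0], 0], [[0, 0, 0], [1, 0, 0], 0], [[0, 0, 0], [1, 0, 0], 0], [[0, 0, 0], [1, 0, 0], 0]])

```text
time: 57.78
position: [576.2, 315.9, 181.0]
ee_rot: [-0.001, 1.0, 0.001, 0.005]
wrist_force: [0.9, 0.3, -0.2]
opening: 0.007
```

```bash
python3 -c "
from h import *
go([502,315,178],90)
c,f=grab('side');crop(f,220,60,400,220,'side14z',4)
"
```

```text
t 57.77 pos [576.2 315.9 181. ] psi 90.1 F [ 0.9  0.3 -0.2] open 0.6
d [-74.2  -0.9  -3. ] rot tool [0.1 0.6 0.1] rows 2
[0.1, 0.3, 0.1] [3.71, -0.04, 0.12]
[0.1, 0.3, 0.1] [3.71, -0.04, 0.13]
```

View pics/side14z.png

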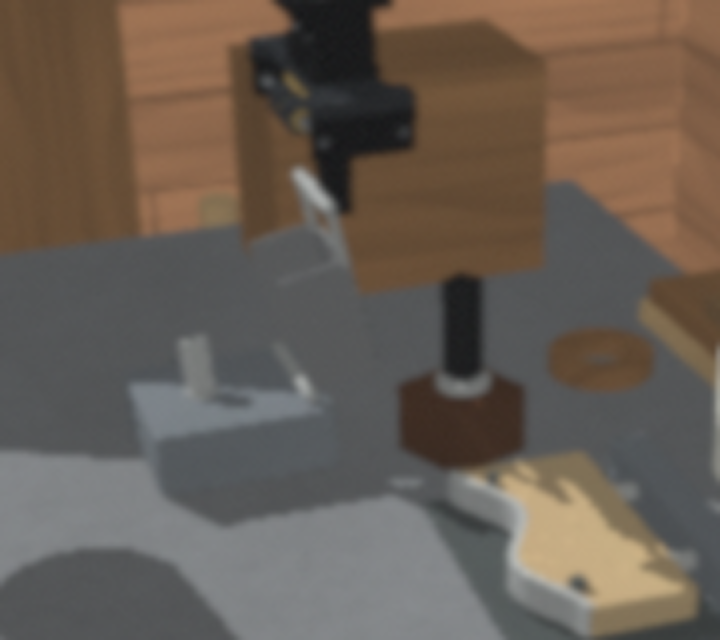

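Cover is coming over. Continue.

>>> move_arm(motion=[[[0, 0.5, 0], [1, 0, 0], 0], [[0, 0, 0], [1, 0, 0], 0], [[0, 0, 0], [1, 0, 0], 0], [[0, 0, 0], [1, 0, 0], 0], [[0, 0, 0], [1, 0, 0], 0]])

```text
time: 58.45
position: [521.0, 315.7, 180.9]
ee_rot: [-0.001, 1.0, 0.001, -0.001]
wrist_force: [0.6, 0.6, -0.3]
opening: 0.009
```

```bash
python3 -c "
from h import *
go([500,315,180],90)
c,f=grab('side');crop(f,220,60,400,220,'side15z',4)
"
```

```text
t 58.45 pos [521.  315.7 180.9] psi 90.1 F [ 0.6  0.6 -0.3] open 0.8
d [-21.   -0.7  -0.9] rot tool [ 0.1 -0.1  0.1] rows 1
[0.1, -0.1, 0.1] [2.1, -0.07, 0.09]
```

View pics/side15z.png

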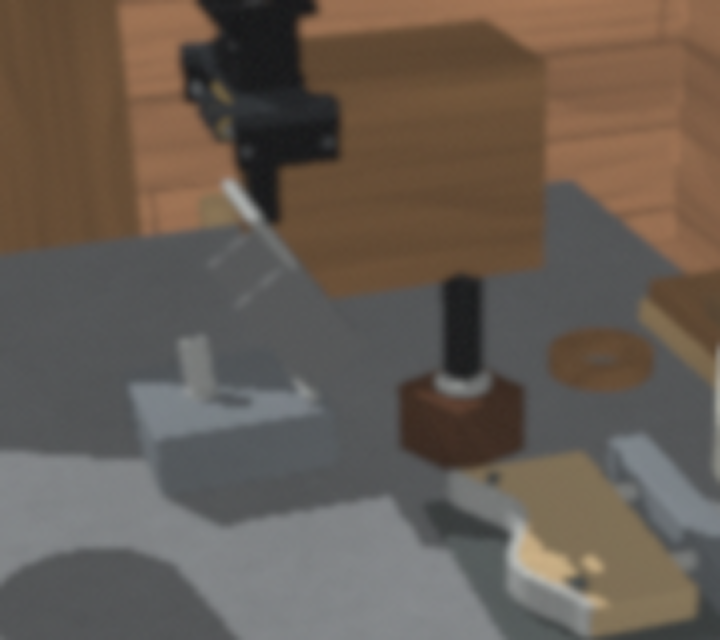

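>>> move_arm(motion=[[[0, 0, 0], [1, 0, 0], 0], [[0, 0, 0], [0.8, 0, 0], 0], [[0, 0, 0], [0, 0, 0], 0], [[0, 0, 0], [0, 0, -2], 0], [[0, 0, 0], [0, 0, -4], 0], [[0, 0, 0], [0, 0, -5], 0], [[0, 0, 0], [0, 0, 0], 0], [[0, 0, 0], [0, 0, 0], 0]])

```text
time: 59.5
position: [501.0, 315.3, 292.9]
ee_rot: [-0.001, 1.0, 0.0, -0.002]
wrist_force: [-0.1, -0.5, -0.2]
opening: 0.004
```

```bash
python3 -c "
from h import *
go([500,315,290],90)
c,f=grab('side');crop(f,220,60,400,220,'side16z',4)
c,f=grab('scene','scene16');crop(f,160,60,460,390,'scene16z',1.8)
"
```

```text
t 59.5 pos [501.  315.3 292.9] psi 90.1 F [-0.1 -0.5 -0.2] open 0.4
d [-1.  -0.3 -2.9] rot tool [ 0.1 -0.3  0.1] rows 1
[0.1, -0.3, 0.1] [0.1, -0.03, 0.29]
```

View pics/side16z.png

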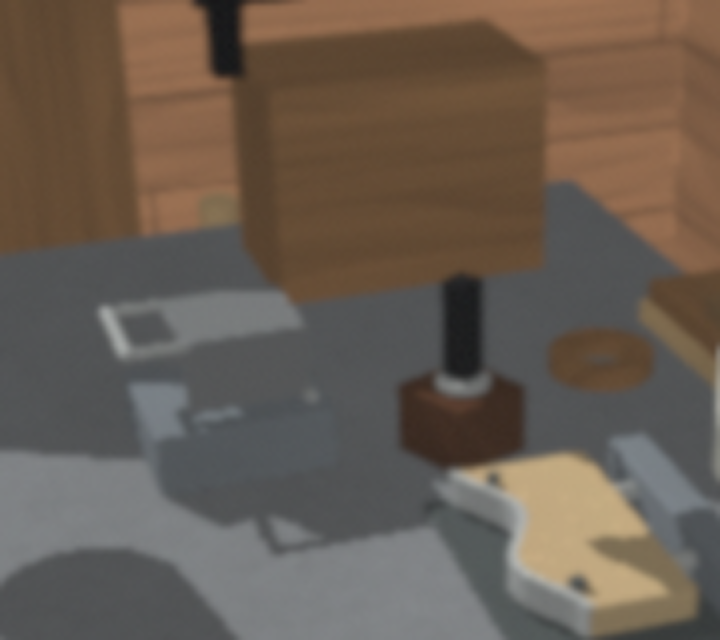

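View pics/scene16z.png

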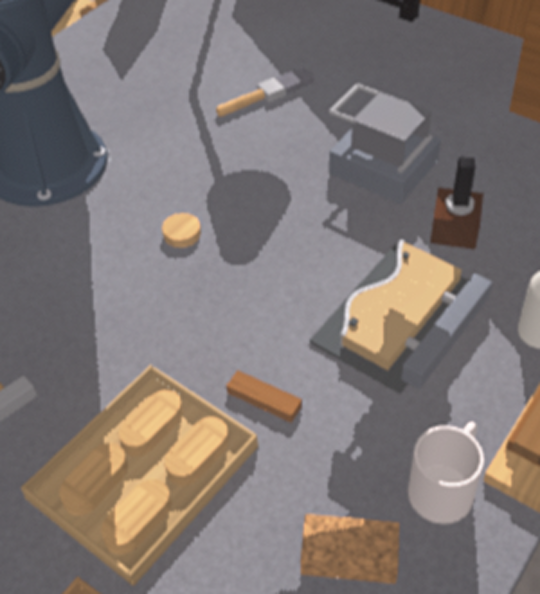

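```bash
python3 -c "
from h import *
print(arm.sign_off(), arm.get_state()['time'])
"
```

```text
the job is handed in; nothing more can be done
the job is handed in; nothing more can be done
```

The copy shaper is set up as asked, and I handed the job in at about 60 s of the 210 s allowed.

- **Blanks:** All four blanks lie flat in the plywood tray, one in each slot. The last scene picture shows them there. The wedge and the round wooden disc were not touched.
- **Trace:** I ran the stylus pin from the round-stud end to just past the square stud. Template travel checked against the stud in the wrist camera was about 4.2 to 5.4 mm. At the very start it was about 3 mm, a little under the good band but never off the edge. The pin tip stayed 20 to 21.5 mm above the bench.
- **Travel readings:** My two ways of measuring travel, by arm pose and by camera, differed by up to about 0.9 mm.
- **Stylus:** It is back in its stand, standing upright with the collar on the block.
- **Switch:** Only after that did I lift the cover past its hold-open point and push the toggle across to +y until it stopped. The wrist picture showed its tip about 15 mm to +y. I then nudged the cover past balance and it dropped shut, as seen in both fixed cameras.

I could not see the toggle again once the cover was shut, and I never saw a blank get knocked aside. No check failed.

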